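# Consolidate specimen pot racks for the dispenser

## Robot

A 6-joint arm with a two-finger parallel gripper is mounted at the origin on the work surface. World frame = base frame: x ahead of the robot, y to its left, z up, the work surface at z = 0. Lengths are in m, angles in degrees, forces in N, time in s.
With the tool pointing down it reaches from about 0.35 to 0.875 m from the base axis. Payload 4.2 kg.
Tool frame: the origin (TCP) lies between the finger pads; the fingertips stand 14 mm ahead of it and the grasp point (between the pads) lies 5 mm behind it; x points along the fingers, y is the direction in which the jaws open and shut, and the axes are right-handed (so a half turn about x gives the same grasp; the last joint's range is limited). The gripper opens to 87 mm and grips with 3 to 60 N. Pads are 19 mm wide; open, the fingers measure 117 mm over their backs; the gripper's body (75 mm by 190 mm) begins 51 mm behind the grasp point.
Start: joints at [77.899, 22.042, 0.453, 0, -68.411, -14.817], TCP at [0.283, 0.557, 0.237] pointing down, gripper open.
Joint ranges: [-179.83, 179.83], [-69.29, 118.12], [-61.27, 80.66], [-181.25, 117.63], [-171.15, -9.14], [-177.46, 177.46]. Speed limits (degrees/s): [159.86, 159.86, 180, 180, 180, 180].

## Interface

Orientations are given as a 3x3 rotation matrix whose columns are the frame's x, y, z axes.
In Python, from station import r, imaging, job gives the robot as it stands. The module is installed in compiled form; this text tells all that it offers.
- The arm moves only by the tool apply_moves, never from a script. Its arguments are lists of equal length, an entry for each row: "xyz": the shift along the tool's x, y, z in m, a list of three; "twist": the turn about the tool's x in degrees; "claw": the opening, from 0 (shut) to 1 (fully open). A call has 1 to 12 rows; each row shifts and turns the pose as measured when the row begins, along the tool's axes as they then stand; what a row does not reach is not made up. A row lasts 1/10 s, in which the tool goes at most 50 mm and 8.59 degrees, less where a joint would pass 70% of its speed; a pose out of reach is approached as far as the arm can. A call is refused whole if a number of a shift passes 0.05 or a number of a turn 8.59, either way. A call with a gripper value outside its range is refused whole. The fingers move at their own pace and stop on an object; the grip force is fixed at half the most. Time passes only in rows, so rows that do not move let the fingers close. It gives the time, the measured TCP pose, the force and the opening at its end, in the units of the state.
- r.sense(): the state, without advancing time (a new reading comes with each control period).
- imaging.capture(name): name is "scene" or "top" or "wrist"; returns a dict with "pixels" (420x560x3 uint8, red, green, blue), "mtx" (3x3 intrinsics, pixels), "distortion" ([k1, k2, p1, p2, k3] as OpenCV has them; the pictures are not rectified), "view" (4x4, takes a point from world to camera coordinates). Camera axes: x right, y down, z forward; pixel columns grow to the right and rows downward; lengths in m; the calibration is good to about 2 mm. A picture is of the moment at which its call begins. There is no depth.
- job.finish_job(): hands the job in, once; it reports no verdict.
Trained networks look in a picture, given as the dict that the camera call returned (one of the last four; its "shot" number tells which), for a name from the list of things; names that differ only in an ending like _2 or _b are one class to them, and where a whole thing is asked for, a point or a joint stands for the part that bears it (a point fixed in the world has none). Each returns a list of dicts, best first, with "p" (0 to 1); they miss things now and then, are a little off and sometimes report something else, mostly with a low value. They report only what shows in the picture. A call takes as long as a camera call.
- imaging.regions_of(query, picture): "mask" (420x560 bool, what is visible of it) and "centre" ([column, row] in pixels, amid what is visible of it).
The state is a dict: "time_s": time; "joints": joint angles; "joint_velocities": joint speeds; "effort": joint torques, N m; "tcp_pos": TCP position; "ee_rot": TCP orientation; "wrist_force": force on the tool from outside, world axes, zero at the start; "moment": the same for the moment, N m; "gripper_width": opening from 0.0 (shut) to 1.0 (fully open).
Only numpy, scipy, OpenCV 4.12 (cv2) and the standard library are available. Lean on these libraries where they do the work, as an engineer would, in place of code of your own. Each camera call takes 0.05 s, during which the arm holds its last target.

## Task

Specimen pots are spread over four racks, none of them full: fill the rack in the dispenser's track completely from the others, and then slide that rack along its track until the pot in its dotted end pocket is centred under the filling nozzle. Gather all the pots left over upright in just one of the other racks, standing flat on the bench, and stack the two racks that are then empty squarely one on the other in the metal instrument tray. Do not strike the nozzle, and leave the other things on the bench where they are.

Things in the scene. Friction and masses are not known exactly. Their poses are not given: they have to be found in the camera images.
- A: blue plastic rack in the dispenser's track, 223 (y) x 49 (x) x 30 mm high, 0.15 kg; four square pockets 43 mm wide in a row (3 mm walls and floor) at y = +69, +23, -23, -69 mm; solid grip lugs 22 mm wide (x), 18 mm long, 30 mm high centred at y = +-102.5 mm, a white dot on the +y one. Slides along low rails (tops 14 mm above the bench). Origin: centre of its underside, z up
- A_p1 (a point): rack A's marked pocket (pocket 1, next to the dotted lug): centre of the pocket floor
- A_p2 (a point): rack A's second pocket: centre of its floor
- A_p3 (a point): rack A's third pocket: centre of its floor
- A_p4 (a point): rack A's fourth pocket (farthest from the nozzle): centre of its floor
- B: loose blue plastic pot rack, the same as rack A (223 long x 49 wide x 30 mm high, same pockets, lugs and frame: origin at the centre of its underside, y along its length towards the dotted lug, z up)
- C: loose blue plastic pot rack, the same as rack A (223 long x 49 wide x 30 mm high, same pockets, lugs and frame: origin at the centre of its underside, y along its length towards the dotted lug, z up)
- D: loose blue plastic pot rack, the same as rack A (223 long x 49 wide x 30 mm high, same pockets, lugs and frame: origin at the centre of its underside, y along its length towards the dotted lug, z up)
- tray: shallow plain metal instrument tray, 142 (x) x 275 (y) x 15 mm high, 3 mm walls and floor, loose, 0.7 kg; origin at the centre of its underside, y along its length, z up
- nozzle: tip of the dispenser's fixed steel filling nozzle, 92 mm above the bench, over the middle of the track; the nozzle rises to about 160 mm and bends away along +y into the pump unit. Origin at the tip; its y axis is the direction of the track (towards the pump unit), z up
- stand: the bench dispenser, fixed: 6 mm base plate with a straight track along its own y, reaching 345 mm from the nozzle along -y, where rack A stands at first; white pump unit (150 x 170 x 190 mm) at the +y end, its face 70 mm beyond the nozzle. Origin on the bench right below the nozzle tip
- pot1: open white specimen pot, 38 mm diameter x 60 mm high, 40 g (some are absent); origin at the centre of its underside, z up through its mouth. It stands in a rack pocket, its foot 3 mm above the rack's underside, 33 mm of it above the rack
- pot2: open white specimen pot, 38 mm diameter x 60 mm high, 40 g (some are absent); origin at the centre of its underside, z up through its mouth. It stands in a rack pocket, its foot 3 mm above the rack's underside, 33 mm of it above the rack
- pot3: open white specimen pot, 38 mm diameter x 60 mm high, 40 g (some are absent); origin at the centre of its underside, z up through its mouth. It stands in a rack pocket, its foot 3 mm above the rack's underside, 33 mm of it above the rack
- pot4: open white specimen pot, 38 mm diameter x 60 mm high, 40 g (some are absent); origin at the centre of its underside, z up through its mouth. It stands in a rack pocket, its foot 3 mm above the rack's underside, 33 mm of it above the rack
- pot5: open white specimen pot, 38 mm diameter x 60 mm high, 40 g (some are absent); origin at the centre of its underside, z up through its mouth. It stands in a rack pocket, its foot 3 mm above the rack's underside, 33 mm of it above the rack
- pot6: open white specimen pot, 38 mm diameter x 60 mm high, 40 g (some are absent); origin at the centre of its underside, z up through its mouth. It stands in a rack pocket, its foot 3 mm above the rack's underside, 33 mm of it above the rack
- pot7: open white specimen pot, 38 mm diameter x 60 mm high, 40 g (some are absent); origin at the centre of its underside, z up through its mouth. It stands in a rack pocket, its foot 3 mm above the rack's underside, 33 mm of it above the rack
- pot8: open white specimen pot, 38 mm diameter x 60 mm high, 40 g (some are absent); origin at the centre of its underside, z up through its mouth. It stands in a rack pocket, its foot 3 mm above the rack's underside, 33 mm of it above the rack
- pot9: open white specimen pot, 38 mm diameter x 60 mm high, 40 g (some are absent); origin at the centre of its underside, z up through its mouth. It stands in a rack pocket, its foot 3 mm above the rack's underside, 33 mm of it above the rack
- reagent: amber glass bottle 90 mm diameter x 190 mm; not part of the job; origin at the centre of its underside
- spray: white bottle 60 mm diameter x 170 mm; not part of the job; origin at the centre of its underside
- tape: roll of paper tape 50 mm diameter x 22 mm, lying flat among the racks; not part of the job; origin at the centre of its underside

How it is judged (in metres and radians):
On the way, in this order (a step that is already met when the one before it is completed fails the run):
1. the rack in the track holds a pot in each of its four pockets (distance between any of pot1, pot2, pot3, pot4, pot5, pot6, pot7, pot8, pot9 and A_p1 below 0.009 m and distance between any of pot1, pot2, pot3, pot4, pot5, pot6, pot7, pot8, pot9 and A_p2 below 0.009 m and distance between any of pot1, pot2, pot3, pot4, pot5, pot6, pot7, pot8, pot9 and A_p3 below 0.009 m and distance between any of pot1, pot2, pot3, pot4, pot5, pot6, pot7, pot8, pot9 and A_p4 below 0.009 m), for 0.2 s.
2. the full rack's dotted end pocket is under the nozzle (all of step 1 and horizontal distance between A_p1 and nozzle below 0.007 m and height (world z) of A below 0.01 m and angle between A's own z axis and vertical below 0.05 rad), for 0.2 s.
At the end, for the whole second after the job is handed in: Rack A full, flat in its track, pocket 1 within 7 mm of under the nozzle; all other pots upright in pockets of one rack flat on the bench; the other two racks empty, flat, one on the other (centres within 15 mm, 0.12 rad) in the tray (within 50 mm of its centre); all at rest (all of step 2 and ((angle between each of C, D's own z axis and vertical below 0.06 rad and horizontal distance between each of C, D and tray below 0.05 m and height (world z) of each of C, D below 0.045 m and horizontal distance between C and D below 0.015 m and angle between the y axis of C and the y axis of D, either way round below 0.12 rad and height (world z) of B below 0.008 m and angle between B's own z axis and vertical below 0.05 rad and ((x of pot1 in the frame of A between -0.008 and 0.008 m and z of pot1 in the frame of A below 0.008 m and distance between pot1 and A below 0.08 m) or (x of pot1 in the frame of B between -0.008 and 0.008 m and z of pot1 in the frame of B below 0.008 m and distance between pot1 and B below 0.08 m)) and ((x of pot2 in the frame of A between -0.008 and 0.008 m and z of pot2 in the frame of A below 0.008 m and distance between pot2 and A below 0.08 m) or (x of pot2 in the frame of B between -0.008 and 0.008 m and z of pot2 in the frame of B below 0.008 m and distance between pot2 and B below 0.08 m)) and ((x of pot3 in the frame of A between -0.008 and 0.008 m and z of pot3 in the frame of A below 0.008 m and distance between pot3 and A below 0.08 m) or (x of pot3 in the frame of B between -0.008 and 0.008 m and z of pot3 in the frame of B below 0.008 m and distance between pot3 and B below 0.08 m)) and ((x of pot4 in the frame of A between -0.008 and 0.008 m and z of pot4 in the frame of A below 0.008 m and distance between pot4 and A below 0.08 m) or (x of pot4 in the frame of B between -0.008 and 0.008 m and z of pot4 in the frame of B below 0.008 m and distance between pot4 and B below 0.08 m)) and ((x of pot5 in the frame of A between -0.008 and 0.008 m and z of pot5 in the frame of A below 0.008 m and distance between pot5 and A below 0.08 m) or (x of pot5 in the frame of B between -0.008 and 0.008 m and z of pot5 in the frame of B below 0.008 m and distance between pot5 and B below 0.08 m)) and ((x of pot6 in the frame of A between -0.008 and 0.008 m and z of pot6 in the frame of A below 0.008 m and distance between pot6 and A below 0.08 m) or (x of pot6 in the frame of B between -0.008 and 0.008 m and z of pot6 in the frame of B below 0.008 m and distance between pot6 and B below 0.08 m)) and ((x of pot7 in the frame of A between -0.008 and 0.008 m and z of pot7 in the frame of A below 0.008 m and distance between pot7 and A below 0.08 m) or (x of pot7 in the frame of B between -0.008 and 0.008 m and z of pot7 in the frame of B below 0.008 m and distance between pot7 and B below 0.08 m)) and ((x of pot8 in the frame of A between -0.008 and 0.008 m and z of pot8 in the frame of A below 0.008 m and distance between pot8 and A below 0.08 m) or (x of pot8 in the frame of B between -0.008 and 0.008 m and z of pot8 in the frame of B below 0.008 m and distance between pot8 and B below 0.08 m)) and ((x of pot9 in the frame of A between -0.008 and 0.008 m and z of pot9 in the frame of A below 0.008 m and distance between pot9 and A below 0.08 m) or (x of pot9 in the frame of B between -0.008 and 0.008 m and z of pot9 in the frame of B below 0.008 m and distance between pot9 and B below 0.08 m))) or (angle between each of B, D's own z axis and vertical below 0.06 rad and horizontal distance between each of B, D and tray below 0.05 m and height (world z) of each of B, D below 0.045 m and horizontal distance between B and D below 0.015 m and angle between the y axis of B and the y axis of D, either way round below 0.12 rad and height (world z) of C below 0.008 m and angle between C's own z axis and vertical below 0.05 rad and ((x of pot1 in the frame of A between -0.008 and 0.008 m and z of pot1 in the frame of A below 0.008 m and distance between pot1 and A below 0.08 m) or (x of pot1 in the frame of C between -0.008 and 0.008 m and z of pot1 in the frame of C below 0.008 m and distance between pot1 and C below 0.08 m)) and ((x of pot2 in the frame of A between -0.008 and 0.008 m and z of pot2 in the frame of A below 0.008 m and distance between pot2 and A below 0.08 m) or (x of pot2 in the frame of C between -0.008 and 0.008 m and z of pot2 in the frame of C below 0.008 m and distance between pot2 and C below 0.08 m)) and ((x of pot3 in the frame of A between -0.008 and 0.008 m and z of pot3 in the frame of A below 0.008 m and distance between pot3 and A below 0.08 m) or (x of pot3 in the frame of C between -0.008 and 0.008 m and z of pot3 in the frame of C below 0.008 m and distance between pot3 and C below 0.08 m)) and ((x of pot4 in the frame of A between -0.008 and 0.008 m and z of pot4 in the frame of A below 0.008 m and distance between pot4 and A below 0.08 m) or (x of pot4 in the frame of C between -0.008 and 0.008 m and z of pot4 in the frame of C below 0.008 m and distance between pot4 and C below 0.08 m)) and ((x of pot5 in the frame of A between -0.008 and 0.008 m and z of pot5 in the frame of A below 0.008 m and distance between pot5 and A below 0.08 m) or (x of pot5 in the frame of C between -0.008 and 0.008 m and z of pot5 in the frame of C below 0.008 m and distance between pot5 and C below 0.08 m)) and ((x of pot6 in the frame of A between -0.008 and 0.008 m and z of pot6 in the frame of A below 0.008 m and distance between pot6 and A below 0.08 m) or (x of pot6 in the frame of C between -0.008 and 0.008 m and z of pot6 in the frame of C below 0.008 m and distance between pot6 and C below 0.08 m)) and ((x of pot7 in the frame of A between -0.008 and 0.008 m and z of pot7 in the frame of A below 0.008 m and distance between pot7 and A below 0.08 m) or (x of pot7 in the frame of C between -0.008 and 0.008 m and z of pot7 in the frame of C below 0.008 m and distance between pot7 and C below 0.08 m)) and ((x of pot8 in the frame of A between -0.008 and 0.008 m and z of pot8 in the frame of A below 0.008 m and distance between pot8 and A below 0.08 m) or (x of pot8 in the frame of C between -0.008 and 0.008 m and z of pot8 in the frame of C below 0.008 m and distance between pot8 and C below 0.08 m)) and ((x of pot9 in the frame of A between -0.008 and 0.008 m and z of pot9 in the frame of A below 0.008 m and distance between pot9 and A below 0.08 m) or (x of pot9 in the frame of C between -0.008 and 0.008 m and z of pot9 in the frame of C below 0.008 m and distance between pot9 and C below 0.08 m))) or (angle between each of B, C's own z axis and vertical below 0.06 rad and horizontal distance between each of B, C and tray below 0.05 m and height (world z) of each of B, C below 0.045 m and horizontal distance between B and C below 0.015 m and angle between the y axis of B and the y axis of C, either way round below 0.12 rad and height (world z) of D below 0.008 m and angle between D's own z axis and vertical below 0.05 rad and ((x of pot1 in the frame of A between -0.008 and 0.008 m and z of pot1 in the frame of A below 0.008 m and distance between pot1 and A below 0.08 m) or (x of pot1 in the frame of D between -0.008 and 0.008 m and z of pot1 in the frame of D below 0.008 m and distance between pot1 and D below 0.08 m)) and ((x of pot2 in the frame of A between -0.008 and 0.008 m and z of pot2 in the frame of A below 0.008 m and distance between pot2 and A below 0.08 m) or (x of pot2 in the frame of D between -0.008 and 0.008 m and z of pot2 in the frame of D below 0.008 m and distance between pot2 and D below 0.08 m)) and ((x of pot3 in the frame of A between -0.008 and 0.008 m and z of pot3 in the frame of A below 0.008 m and distance between pot3 and A below 0.08 m) or (x of pot3 in the frame of D between -0.008 and 0.008 m and z of pot3 in the frame of D below 0.008 m and distance between pot3 and D below 0.08 m)) and ((x of pot4 in the frame of A between -0.008 and 0.008 m and z of pot4 in the frame of A below 0.008 m and distance between pot4 and A below 0.08 m) or (x of pot4 in the frame of D between -0.008 and 0.008 m and z of pot4 in the frame of D below 0.008 m and distance between pot4 and D below 0.08 m)) and ((x of pot5 in the frame of A between -0.008 and 0.008 m and z of pot5 in the frame of A below 0.008 m and distance between pot5 and A below 0.08 m) or (x of pot5 in the frame of D between -0.008 and 0.008 m and z of pot5 in the frame of D below 0.008 m and distance between pot5 and D below 0.08 m)) and ((x of pot6 in the frame of A between -0.008 and 0.008 m and z of pot6 in the frame of A below 0.008 m and distance between pot6 and A below 0.08 m) or (x of pot6 in the frame of D between -0.008 and 0.008 m and z of pot6 in the frame of D below 0.008 m and distance between pot6 and D below 0.08 m)) and ((x of pot7 in the frame of A between -0.008 and 0.008 m and z of pot7 in the frame of A below 0.008 m and distance between pot7 and A below 0.08 m) or (x of pot7 in the frame of D between -0.008 and 0.008 m and z of pot7 in the frame of D below 0.008 m and distance between pot7 and D below 0.08 m)) and ((x of pot8 in the frame of A between -0.008 and 0.008 m and z of pot8 in the frame of A below 0.008 m and distance between pot8 and A below 0.08 m) or (x of pot8 in the frame of D between -0.008 and 0.008 m and z of pot8 in the frame of D below 0.008 m and distance between pot8 and D below 0.08 m)) and ((x of pot9 in the frame of A between -0.008 and 0.008 m and z of pot9 in the frame of A below 0.008 m and distance between pot9 and A below 0.08 m) or (x of pot9 in the frame of D between -0.008 and 0.008 m and z of pot9 in the frame of D below 0.008 m and distance between pot9 and D below 0.08 m)))) and angle between each of pot1, pot2, pot3, pot4, pot5, pot6, pot7, pot8, pot9's own z axis and vertical below 0.12 rad and linear speed of each of pot1, pot2, pot3, pot4, pot5, pot6, pot7, pot8, pot9, A, B, C, D below 0.02 m/s); the robot touches nothing.
It fails at once if the nozzle is struck (over 6 N) (contact force between anything else and nozzle above 6 N).
It fails at once if the amber reagent bottle is displaced by more than 60 mm (distance of reagent from where it was at the start of the episode above 0.06 m).
It fails at once if the spray bottle is displaced by more than 60 mm (distance of spray from where it was at the start of the episode above 0.06 m).
It fails at once if the tape roll is displaced by more than 60 mm (distance of tape from where it was at the start of the episode above 0.06 m).
Of pot1, pot2, pot3, pot4, pot5, pot6, pot7, pot8, pot9 only 6 to 8 are there at a start; the rules pass over those that are not, and their reading is None.
At some moment in a run one of B, C, D, tray may be knocked a few centimetres aside while the robot is not near it.
It also fails if it takes over 210 s, if anything falls off the work surface, if the arm or the gripper's body presses on something with over 40 N, if the wrist force passes 120 N, or if a joint passes its speed limit or range.

## Working session

There is one attempt and no reset: what is moved stays moved. The work goes in short steps, Python scripts to look and compute and a tool call to move; the robot and the scene stay as the last step left them, time stands still between calls to the robot, and variables do not carry over. Pictures are saved under pics/ and viewed, and the job is handed in when it is done.

Besides the shell and the picture viewer there is one more tool, called after "Request:" as a command line: name --pt "numbers of a row" for each row, then --argument value for the rest. apply_moves: Moves the arm, as the interface text tells. Its arguments: {"type":"object","properties":{"xyz":{"type":"array","items":{"type":"array","items":{"type":"number"}}},"twist":{"type":"array","items":{"type":"number"}},"claw":{"type":"array","items":{"type":"number"}}},"required":["xyz","twist","claw"]}

```bash
ls; mkdir -p pics
python3 - <<'E'
from station import r, imaging, job
import cv2
print(r.sense())
for n in ["scene","top","wrist"]:
    p=imaging.capture(n)
    cv2.imwrite(f"pics/{n}0.png",p["pixels"][:,:,::-1])
    print(n,p["mtx"].tolist(),p["distortion"],p["view"].tolist())
E
```

```text
pics
{'time_s': 0.0, 'joints': array([ 7.79008515e+01,  2.20896718e+01,  3.79208686e-01, -2.83395169e-02,
       -6.84086342e+01, -1.48159599e+01]), 'joint_velocities': array([ 0.05522316,  0.12741826,  0.00108157, -0.06079996,  0.11090564,
       -0.0198623 ]), 'effort': array([-1.09682780e-03, -3.90669787e+01,  1.87404782e+01,  4.22000796e+00,
        1.09687838e-02, -1.89528364e-04]), 'tcp_pos': array([0.2826519 , 0.55680082, 0.23546881]), 'ee_rot': array([[-8.85377542e-04, -4.52831626e-01, -8.91595612e-01],
       [-1.93602473e-03, -8.91593514e-01,  4.52832483e-01],
       [-9.99997734e-01,  2.12707887e-03, -8.72963553e-05]]), 'wrist_force': array([0.18351385, 0.13580492, 0.49310086]), 'moment': array([-0.00893951, -0.01147715, -0.02631027]), 'gripper_width': 1.0005986360713148}
scene [[541.9843373807242, 0.0, 284.49662380946194], [0.0, 541.9843373807242, 209.75773022639612], [0.0, 0.0, 1.0]] [-0.14859772  0.          0.          0.          0.        ] [[0.6930993681437966, 0.720827862475291, 0.0045231137474412, -0.3630131255010344], [0.48707524123697765, -0.46369461004240825, -
[... 362 characters left out ...]
4497, -0.006500721789277484, -0.03279001596015132], [-0.9860136963895837, -0.00374537637115088, -0.1666222154695716, 0.6002634459574442], [0.1665923492774224, 0.0072257341494986966, -0.9859993802879544, 0.8566280827717325], [0.0, 0.0, 0.0, 1.0]]
wrist [[303.7676529906399, 0.0, 281.0699189339442], [0.0, 303.7676529906399, 209.1263861416456], [0.0, 0.0, 1.0]] [-0.00809787  0.          0.          0.          0.        ] [[-0.4525733442374981, -0.891725252759178, 0.001855175804888082, 0.6255215052683041], [-0.8518900028625122, 0.4329689468226289, 0.2946545674348402, -0.036526949016916097], [-0.2635541521368923, 0.1317723972571024, -0.9556020323400952, 0.39201325345649873], [0.0, 0.0, 0.0, 1.0]]
```

View pics/top0.png

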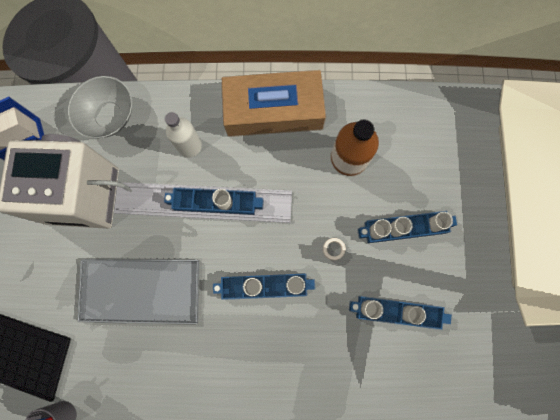

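View pics/scene0.png

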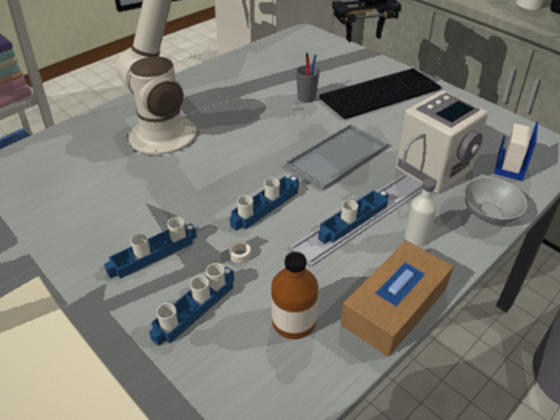

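View pics/wrist0.png

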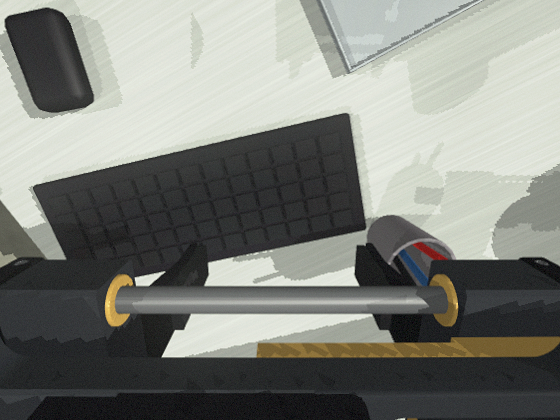

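```bash
cat > h.py <<'E'
from station import r, imaging, job
import cv2, numpy as np
from scipy.optimize import minimize, least_squares
def proj(P,p):
    P=np.asarray(P,float).reshape(-1,3); V=p["view"]
    rv,_=cv2.Rodrigues(V[:3,:3])
    return cv2.projectPoints(P,rv,V[:3,3],p["mtx"],np.array(p["distortion"]))[0].reshape(-1,2)
def ray(uv,p,z):
    n=cv2.undistortPoints(np.array(uv,float).reshape(-1,1,2),p["mtx"],np.array(p["distortion"])).reshape(-1,2)
    V=p["view"];R=V[:3,:3];c=-R.T@V[:3,3]
    d=np.c_[n,np.ones(len(n))]@R
    return c+d*((z-c[2])/d[:,2])[:,None]
def cap(n,name=None):
    p=imaging.capture(n)
    if name: cv2.imwrite(f"pics/{name}.png",p["pixels"][:,:,::-1])
    return p
def rackpts(x,y,a,L):  # local pts -> world
    L=np.asarray(L,float); c,s=np.cos(a),np.sin(a)
    return np.c_[x+c*L[:,0]-s*L[:,1], y+s*L[:,0]+c*L[:,1], L[:,2]]
def box(x0,x1,y0,y1,z0,z1): return [[x,y,z] for x in(x0,x1) for y in(y0,y1) for z in(z0,z1)]
def sil(pose,p,z0=0,S=4):
    m=np.zeros((420*S,560*S),np.uint8)
    for b in (box(-.0245,.0245,-.0935,.0935,z0,z0+.03),box(-.011,.011,-.1115,.1115,z0,z0+.03)):
        q=proj(rackpts(*pose,b),p)
        cv2.fillConvexPoly(m,cv2.convexHull(((q+.5)*S*16-8).astype(np.int32)),1,shift=4)
    return cv2.resize(m.astype(np.float32),(560,420),interpolation=cv2.INTER_AREA)
def fitrack(mask,p,init,z0=0,ignore=None):
    M=mask.astype(np.float32)
    w=np.ones_like(M) if ignore is None else (~ignore).astype(np.float32)
    f=lambda v:(np.abs(sil((v[0]/100,v[1]/100,v[2]/10),p,z0)-M)*w).sum()
    v0=np.array([init[0]*100,init[1]*100,init[2]*10])
    s=minimize(f,v0,method='Nelder-Mead',options=dict(initial_simplex=v0+np.array([[0,0,0],[1,0,0],[0,1,0],[0,0,.8]]),xatol=.005,fatol=.3,maxiter=250))
    s=minimize(f,s.x,method='Nelder-Mead',options=dict(initial_simplex=s.x+np.array([[0,0,0],[.3,0,0],[0,.3,0],[0,0,.2]]),xatol=.005,fatol=.3,maxiter=200))
    return np.array([s.x[0]/100,s.x[1]/100,s.x[2]/10]),s.fun/M.sum()
def go(x=None,y=None,z=None,yaw=None):
    """relative move to target in tool axes; yaw = world angle of jaw (tool y) dir, mod 180"""
    s=r.sense();R=s["ee_rot"];t=s["tcp_pos"]
    g=np.array([t[0] if x is None else x,t[1] if y is None else y,t[2] if z is None else z])
    d=R.T@(g-t)
    cur=np.degrees(np.arctan2(R[1,1],R[0,1]))
    out=""
    if yaw is not None:
        dy=(yaw-cur+90)%180-90
        out=f"twist {-dy:.2f} (or {-dy+180*np.sign(dy):.1f})"
    print("t",round(s["time_s"],2),"tcp",t.round(4),"jawyaw",round(cur,2),"j6",s["joints"][5].round(1),"w",round(s["gripper_width"],3),"F",s["wrist_force"].round(1))
    print(" d_tool",d.round(4),out)
E
python3 - <<'E'
from h import *
p=cap("top")
for q in ["A","B","tray","pot1","nozzle","stand","reagent","spray","tape"]:
    for d in imaging.regions_of(q,p): print(q,round(d["p"],2),np.round(d["centre"],1),d["mask"].sum(), ray([d["centre"]],p,0.02).round(3)[0])
E
```

```text
A 0.79 [205.6 198.4] 1847 [0.645 0.141 0.02 ]
A 0.5 [264.6 285.9] 1753 [0.448 0.004 0.02 ]
B 0.86 [414.6 232.1] 1058 [ 0.569 -0.335  0.02 ]
B 0.34 [208.  204.1] 1928 [0.632 0.135 0.02 ]
tray 0.63 [141.6 293.5] 7545 [0.428 0.279 0.02 ]
pot1 0.87 [397.2 222.5] 298 [ 0.591 -0.296  0.02 ]
pot1 0.86 [440.  220.6] 364 [ 0.596 -0.396  0.02 ]
pot1 0.81 [383.8 225.4] 287 [ 0.584 -0.265  0.02 ]
pot1 0.74 [413.6 313.9] 360 [ 0.387 -0.326  0.02 ]
pot1 0.69 [295.6 285.5] 255 [ 0.449 -0.065  0.02 ]
pot1 0.68 [219.5 196.6] 337 [0.649 0.109 0.02 ]
pot1 0.56 [371.1 312.7] 320 [ 0.39  -0.231  0.02 ]
pot1 0.48 [254.5 287.9] 232 [0.444 0.026 0.02 ]
nozzle 0.64 [107.4 186.3] 145 [0.674 0.376 0.02 ]
reagent 0.87 [355.3 148.1] 1981 [ 0.767 -0.205  0.02 ]
reagent 0.51 [141.9 292.2] 7816 [0.431 0.278 0.02 ]
spray 0.61 [182.3 131.7] 1074 [0.807 0.203 0.02 ]
tape 0.68 [335.2 239.6] 236 [ 0.552 -0.154  0.02 ]
```

```bash
cat >> h.py <<'E'
def bluemask(p):
    h=cv2.cvtColor(p["pixels"],cv2.COLOR_RGB2HSV)
    return (h[...,0]>98)&(h[...,0]<128)&(h[...,1]>110)&(h[...,2]>25)
def fitfull(p,init,z0=0,pots=None,r0=.15,others=()):
    """fit rack near init (x,y,a) by blue mask, ignoring pot pixels"""
    b=bluemask(p)
    near=cv2.dilate((sil(init,p,z0)>.3).astype(np.uint8),np.ones((31,31)))>0
    m=(b&near)
    ign=np.zeros_like(m)
    if pots is None: pots=[d["mask"] for d in imaging.regions_of("pot1",p) if d["p"]>.3]
    for k in pots: ign|=cv2.dilate(k.astype(np.uint8),np.ones((5,5)))>0
    m=cv2.morphologyEx(m.astype(np.uint8),cv2.MORPH_CLOSE,np.ones((5,5)))>0
    ign|=~near
    return fitrack(m&~ign,p,init,z0,ign)
def show(p,poses,name,z0=0,crop=None):
    im=p["pixels"][:,:,::-1].copy(); im=cv2.resize(im,None,fx=2,fy=2,interpolation=cv2.INTER_CUBIC)
    for po in poses:
        zz=z0 if len(po)==3 else po[3]
        for z in (zz,zz+.03):
            for b in ([[-.0245,-.0935,z],[.0245,-.0935,z],[.0245,.0935,z],[-.0245,.0935,z]],[[-.011,.0935,z],[-.011,.1115,z],[.011,.1115,z],[.011,.0935,z]]):
                q=((proj(rackpts(*po[:3],b),p)+.5)*2).astype(int)
                cv2.polylines(im,[q.reshape(-1,1,2)],True,(0,255,255) if z>zz else (0,0,255),1)
    if crop: im=im[crop[1]*2:crop[3]*2,crop[0]*2:crop[2]*2]
    cv2.imwrite(f"pics/{name}.png",im[:600*1000])
E
python3 - <<'E'
from h import *
p=cap("top")
pots=[d["mask"] for d in imaging.regions_of("pot1",p) if d["p"]>.3]
init={"A":([165,197],[262,203]),"N":([217,289],[313,284]),"R":([364,232],[457,221]),"Q":([355,307],[450,320])}
res={}
for k,(a,b) in init.items():
    P=ray([a,b],p,.03); d=P[0]-P[1]; c=P.mean(0)
    v,e=fitfull(p,(c[0],c[1],np.arctan2(-d[0],d[1])),.006 if k=="A" else 0,pots)
    res[k]=v; print(k,v.round(4),np.degrees(v[2]).round(2),round(e,3))
    for m in pots:
        ce=np.argwhere(m).mean(0)[::-1]; P=ray([ce],p,.05)[0]
        c_,s_=np.cos(v[2]),np.sin(v[2]); dx,dy=P[:2]-v[:2]; l=(c_*dx+s_*dy,-s_*dx+c_*dy)
        if abs(l[0])<.03 and abs(l[1])<.11: print("   pot local",np.round(l,3),P.round(3))
show(p,[list(res[k])+[.006 if k=="A" else 0] for k in res],"top1",crop=(140,150,480,350))
s=cap("scene"); show(s,[list(res[k])+[.006 if k=="A" else 0] for k in res],"sc1",crop=(90,150,470,360))
np.save("res.npy",res,allow_pickle=True)
E
```

```text
A [ 0.6406  0.123  -0.0501] -2.87 0.148
   pot local [-0.002 -0.025] [0.638 0.099 0.05 ]
N [0.4475 0.0059 0.0509] 2.92 0.168
   pot local [-0.     0.023] [0.446 0.029 0.05 ]
   pot local [ 0.   -0.07] [ 0.451 -0.064  0.05 ]
R [ 0.5827 -0.3209  0.1336] 7.66 0.235
   pot local [-0.001  0.073] [ 0.572 -0.249  0.05 ]
   pot local [-0.002 -0.064] [ 0.589 -0.385  0.05 ]
   pot local [-0.002  0.027] [ 0.577 -0.294  0.05 ]
Q [ 0.3902 -0.2963 -0.1343] -7.7 0.209
   pot local [-0.   -0.02] [ 0.387 -0.316  0.05 ]
   pot local [0.001 0.071] [ 0.4   -0.226  0.05 ]
```

View pics/top1.png

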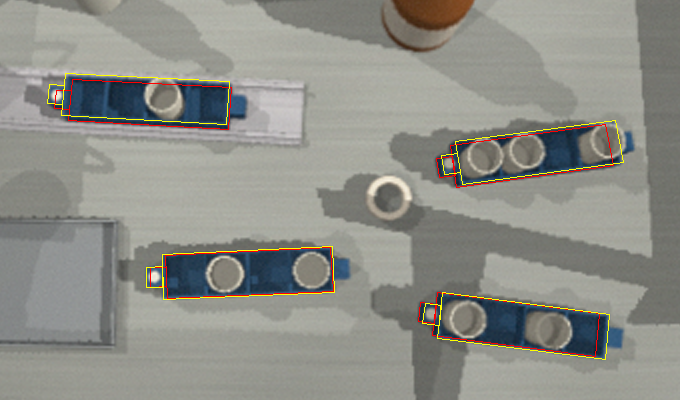

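View pics/sc1.png

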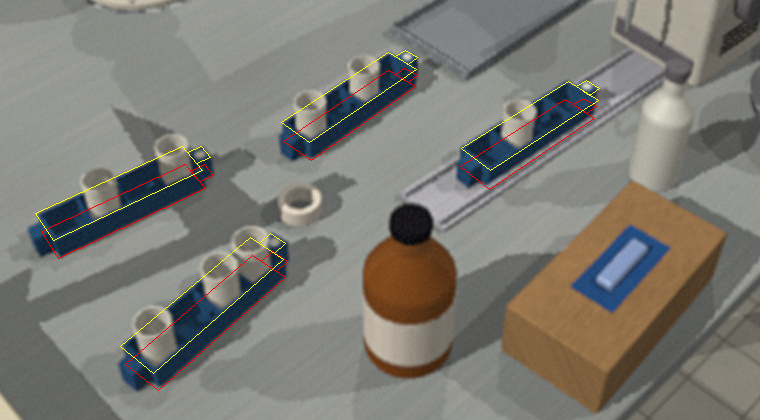

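Run:
```python
from h import *
t=cap("top"); s=cap("scene")
def tri(ut,us):
    # triangulate
    def f(X): return np.r_[(proj(X,t)-ut).ravel(),(proj(X,s)-us).ravel()]
    q=least_squares(f,[.7,.2,.1]); return q.x.round(4),np.abs(q.fun).max().round(2)
def fitcyl(name,rad,h):
    mt=[d for d in imaging.regions_of(name,t)][0]["mask"]; ms=[d for d in imaging.regions_of(name,s)][0]["mask"]
    out=[]
    for m,p in((mt,t),(ms,s)):
        b=np.argwhere(m)[:,::-1]; out.append((m,p))
    return out
for nm,rad,h,c0 in (("spray",.03,.10,(.78,.2)),("reagent",.045,.12,(.75,-.2)),("tape",.025,.022,(.55,-.15))):
    ths=np.linspace(0,6.28,40); ms=fitcyl(nm,rad,h)
    def f(v,ret=False):
        e=0
        for m,p in ms:
            pts=np.concatenate([np.c_[v[0]+rad*np.cos(ths),v[1]+rad*np.sin(ths),0*ths+z] for z in(0,h)])
            q=proj(pts,p); k=np.zeros((420,560),np.uint8); cv2.fillConvexPoly(k,cv2.convexHull(q.round().astype(np.int32)),1)
            e+=(k.astype(bool)&~m).sum()
        return e
    q=min(((f((x,y)),x,y) for x in np.arange(c0[0]-.08,c0[0]+.08,.006) for y in np.arange(c0[1]-.08,c0[1]+.08,.006)))
    print(nm,np.round(q,3))
for q in ["nozzle","stand"]:
  for n,p in (("top",t),("scene",s)):
    for d in imaging.regions_of(q,p)[:2]:
        pts=np.argwhere(d["mask"])[:,::-1]; print(q,n,round(d["p"],2),d["centre"],pts.min(0),pts.max(0))
im=t["pixels"][:,:,::-1][150:230,60:200]; cv2.imwrite("pics/n1.png",cv2.resize(im,None,fx=5,fy=5,interpolation=cv2.INTER_CUBIC))
im=s["pixels"][:,:,::-1][110:220,360:480]; cv2.imwrite("pics/n2.png",cv2.resize(im,None,fx=5,fy=5,interpolation=cv2.INTER_CUBIC))
```

```text
spray [2.07e+02 7.78e-01 1.92e-01]
reagent [ 2.82e+02  7.48e-01 -1.90e-01]
tape [ 2.73e+02  5.30e-01 -1.52e-01]
nozzle top 0.48 [106.1, 188.3] [ 87 180] [129 190]
stand top 0.74 [75.7, 190.0] [  0 134] [291 228]
stand scene 0.88 [427.3, 149.7] [292  92] [487 264]
```

View pics/n1.png

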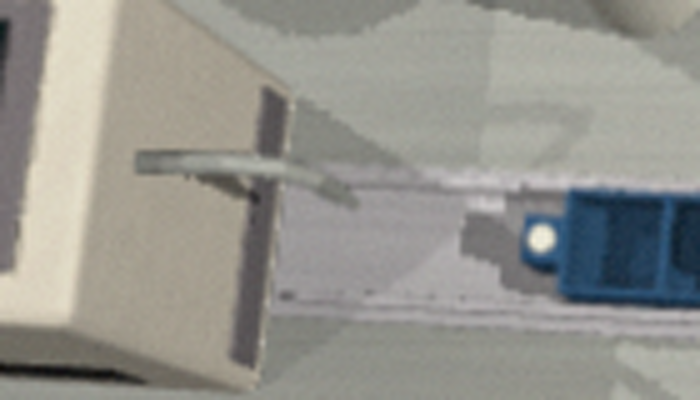

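View pics/n2.png

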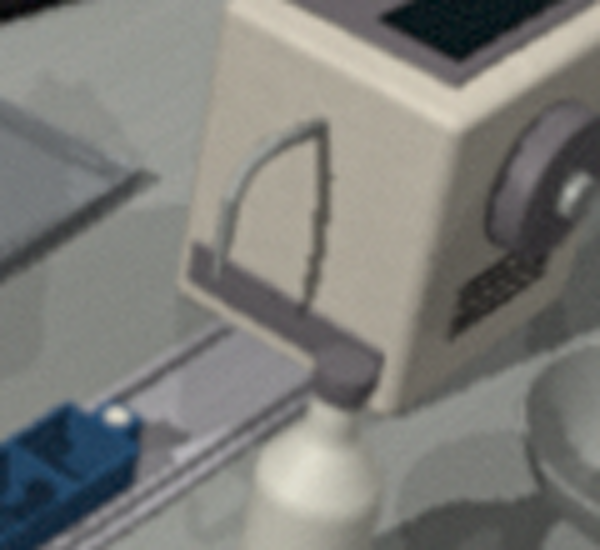

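Run:
```python
from h import *
t=cap("top"); s=cap("scene")
ut=np.array([130.6,190.4]);us=np.array([403.4,165.6])
f=lambda X: np.r_[(proj(X,t)-ut).ravel(),(proj(X,s)-us).ravel()]
q=least_squares(f,[.7,.2,.1]); print(q.x,q.fun)
print(ray([ut],t,.092),ray([us],s,.092))
go(.4463,.0289,.16,-45)
```

```text
[0.64790156 0.29204678 0.08929278] [-0.05145639 -0.04716564 -0.07724381  0.02816628]
[[0.64716893 0.29088454 0.092     ]] [[0.64981924 0.28912482 0.092     ]]
t 1.5 tcp [0.2829 0.5573 0.2365] jawyaw -116.92 j6 -14.8 w 0.997 F [ 0.3 -0.   0.3]
 d_tool [ 0.0766  0.3972 -0.3849] twist -71.92 (or 108.1)
```

Request:
apply_moves --pt "0.006 0.033 -0.032" --pt "0.006 0.033 -0.032" --pt "0.006 0.033 -0.032" --pt "0.006 0.033 -0.032" --pt "0.006 0.033 -0.032" --pt "0.006 0.033 -0.032" --pt "0.006 0.033 -0.032" --pt "0.006 0.033 -0.032" --pt "0.006 0.033 -0.032" --pt "0.006 0.033 -0.032" --pt "0.006 0.033 -0.032" --pt "0 0 0" --twist '[0, 0, 0, 0, 0, 0, 0, 0, 0, 0, 0, 0]' --claw '[1, 1, 1, 1, 1, 1, 1, 1, 1, 1, 1, 1]'

```text
time_s: 2.7
tcp_pos: [0.4383, 0.0596, 0.1684]
ee_rot: [[0.007, -0.447, -0.894], [0.007, -0.894, 0.447], [-1.0, -0.009, -0.003]]
wrist_force: [0.0, 0.1, 0.0]
gripper_width: 1.003
```

Request:
apply_moves --pt "0 0 0" --pt "0 0 0" --pt "0 0 0" --pt "0 0 0" --pt "0 0 0" --pt "0 0 0" --pt "0 0 0" --pt "0 0 0" --pt "0 0 0" --pt "0 0 0" --twist '[-8, -8, -8, -8, -8, -8, -8, -8, -8, 0]' --claw '[1, 1, 1, 1, 1, 1, 1, 1, 1, 1]'

```text
time_s: 3.7
tcp_pos: [0.4397, 0.0615, 0.171]
ee_rot: [[0.013, 0.747, -0.665], [0.009, -0.665, -0.747], [-1.0, 0.003, -0.015]]
wrist_force: [-0.1, -0.1, 0.1]
gripper_width: 1.002
```

Run:
```python
from h import *
go(.4463,.0289,.12,-45)
```

```text
t 3.7 tcp [0.4397 0.0615 0.171 ] jawyaw -41.69 j6 109.4 w 1.002 F [-0.1 -0.1  0.1]
 d_tool [0.0507 0.0264 0.0207] twist 3.31 (or -176.7)
```

Request:
apply_moves --pt "0.017 0.009 0.007" --pt "0.017 0.009 0.007" --pt "0.017 0.009 0.007" --pt "0 0 0" --pt "0 0 0" --twist '[1.7, 1.6, 0, 0, 0]' --claw '[1, 1, 1, 1, 1]'

```text
time_s: 4.2
tcp_pos: [0.4476, 0.03, 0.1205]
ee_rot: [[0.019, 0.698, -0.716], [0.012, -0.716, -0.698], [-1.0, 0.005, -0.021]]
wrist_force: [-0.3, -0.0, 0.2]
gripper_width: 0.998
```

Run:
```python
from h import *
go(.4463,.0289,.048,-45)
w=cap("wrist","w1"); print(proj([[.4463,.0289,.063],[.4463,.0289,.003]],w))
for d in imaging.regions_of("pot1",w):
    m=d["mask"]; print(d["p"],d["centre"],m.sum(),ray([np.argwhere(m).mean(0)[::-1]],w,.063))
```

```text
t 4.2 tcp [0.4476 0.03   0.1205] jawyaw -45.76 j6 109.8 w 0.998 F [-0.3 -0.   0.2]
 d_tool [ 0.0724 -0.0005  0.0032] twist -0.76 (or 179.2)
[[282.10561099 237.71058137]
 [281.55173092 213.93488885]]
0.68 [353.9, 283.3] 728 [[ 0.44967647 -0.04594357  0.063     ]]
```

View pics/w1.png

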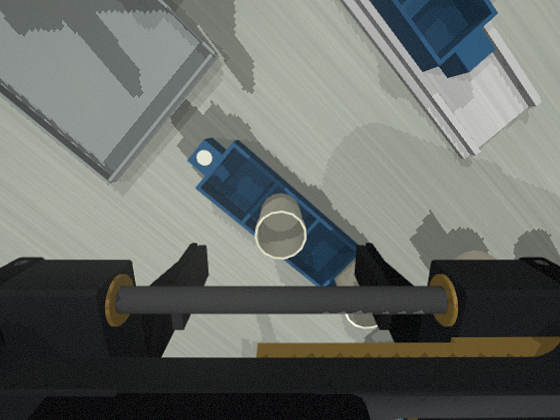

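Request:
apply_moves --pt "0.024 0 0.001" --pt "0.024 0 0.001" --pt "0.024 0 0.001" --pt "0 0 0" --pt "0 0 0" --pt "0 0 0" --pt "0 0 0" --pt "0 0 0" --twist '[0, 0, 0, 0, 0, 0, 0, 0]' --claw '[1, 1, 1, 1, 0.3, 0.3, 0.3, 0.3]'

```text
time_s: 5.1
tcp_pos: [0.4546, 0.0346, 0.0561]
ee_rot: [[0.04, 0.7, -0.713], [0.02, -0.714, -0.7], [-0.999, 0.014, -0.042]]
wrist_force: [-0.6, 0.8, 0.4]
gripper_width: 0.718
```

Run:
```python
from h import *
go(.4463,.0289,.048,-45)
print(r.sense()["ee_rot"].round(3).tolist())
```

```text
t 5.1 tcp [0.4546 0.0346 0.0561] jawyaw -45.56 j6 109.8 w 0.718 F [-0.6  0.8  0.4]
 d_tool [ 0.0077 -0.0018  0.0103] twist -0.56 (or 179.4)
[[0.04, 0.7, -0.713], [0.02, -0.714, -0.7], [-0.999, 0.014, -0.042]]
```

Run:
```python
from h import *
for i in range(4):
    s=r.sense(); print(s["time_s"],s["joints"].round(3),s["joint_velocities"].round(2),s["effort"].round(1),s["tcp_pos"].round(4),s["ee_rot"][:2,0].round(4),round(s["gripper_width"],3)); cap("top")
```

```text
5.1 [ 24.82   18.252 -37.464  -0.152 -31.742 109.767] [-0.02 -1.02  0.6   0.01 -0.29 -0.14] [  0.  -28.3  11.5   2.5   0.2  -0. ] [0.4546 0.0346 0.0561] [0.0397 0.0199] 0.718
5.15 [ 24.821  18.252 -37.461  -0.148 -31.733 109.771] [-0.05  0.39 -0.27 -0.01  0.19 -0.03] [ -0.  -28.1  11.3   2.4   0.1  -0. ] [0.4547 0.0347 0.0562] [0.0399 0.0199] 0.678
5.2 [ 24.815  18.276 -37.48   -0.156 -31.73  109.772] [-0.01  0.44 -0.38 -0.14  0.11 -0.02] [  0.  -28.5  11.5   2.5   0.1  -0. ] [0.4544 0.0345 0.0559] [0.0392 0.0197] 0.633
5.25 [ 24.813  18.296 -37.497  -0.161 -31.728 109.774] [-0.14  0.38 -0.3  -0.05  0.12  0.04] [  0.  -28.6  11.6   2.5   0.2  -0. ] [0.4542 0.0344 0.0557] [0.0386 0.0195] 0.583
```

Request:
apply_moves --pt "0 0 0" --twist '[0]' --claw '[1]'

```text
time_s: 5.4
tcp_pos: [0.454, 0.0343, 0.0555]
ee_rot: [[0.038, 0.7, -0.713], [0.019, -0.714, -0.7], [-0.999, 0.013, -0.041]]
wrist_force: [0.0, 0.9, -0.3]
gripper_width: 0.575
```

```bash
cat > q.py <<'E'
from h import *
s=r.sense(); j=s["joints"]; print(s["time_s"],j.round(3),s["joint_velocities"].round(2),s["tcp_pos"].round(4),s["ee_rot"][:2,0].round(4),"pitch",(j[1]-j[2]-j[4]).round(3),round(s["gripper_width"],3),s["wrist_force"].round(1),s["effort"].round(2))
E
python3 q.py
```

```text
5.4 [ 24.807  18.305 -37.512  -0.165 -31.732 109.775] [-0.08 -0.39  0.16  0.02 -0.12  0.11] [0.454  0.0343 0.0555] [0.0382 0.0193] pitch 87.549 0.575 [ 0.   0.9 -0.3] [ 1.00e-02 -2.85e+01  1.15e+01  2.48e+00  1.50e-01 -0.00e+00]
```

Request:
apply_moves --pt "0 0 0" --twist '[0]' --claw '[1]'

```text
time_s: 5.5
tcp_pos: [0.454, 0.0342, 0.0555]
ee_rot: [[0.038, 0.7, -0.713], [0.019, -0.714, -0.7], [-0.999, 0.013, -0.041]]
wrist_force: [-0.6, 0.2, -0.1]
gripper_width: 0.641
```

```bash
python3 q.py
```

```text
5.5 [ 24.801  18.303 -37.516  -0.165 -31.736 109.772] [ 0.04 -0.05 -0.12  0.04 -0.1   0.03] [0.454  0.0342 0.0555] [0.0381 0.0193] pitch 87.555 0.641 [-0.6  0.2 -0.1] [  0.   -28.49  11.47   2.47   0.15  -0.  ]
```

Request:
apply_moves --pt "0 0 0" --pt "0 0 0" --pt "0 0 0" --twist '[0, 0, 0]' --claw '[1, 1, 1]'

```text
time_s: 5.8
tcp_pos: [0.4539, 0.0342, 0.0554]
ee_rot: [[0.038, 0.7, -0.713], [0.019, -0.714, -0.7], [-0.999, 0.013, -0.04]]
wrist_force: [-0.1, -0.2, 0.7]
gripper_width: 0.908
```

```bash
python3 q.py
```

```text
5.8 [ 24.797  18.322 -37.52   -0.163 -31.739 109.77 ] [ 0.02  0.1   0.1   0.02 -0.06  0.06] [0.4539 0.0342 0.0554] [0.0377 0.0191] pitch 87.581 0.908 [-0.1 -0.2  0.7] [ -0.   -28.46  11.46   2.47   0.15  -0.  ]
```

Run:
```python
from h import *
go(.4463,.0289,.050,-45)
```

```text
t 5.8 tcp [0.4539 0.0342 0.0554] jawyaw -45.59 j6 109.8 w 0.908 F [-0.1 -0.2  0.7]
 d_tool [ 0.005  -0.0016  0.0093] twist -0.59 (or 179.4)
```

Request:
apply_moves --pt "0 -0.001 0.003" --pt "0.001 0 0.003" --pt "0.002 0 0.003" --pt "0.002 0 0" --twist '[0, 0, 0, 0]' --claw '[1, 1, 1, 1]'

```text
time_s: 6.2
tcp_pos: [0.4462, 0.0281, 0.0497]
ee_rot: [[0.038, 0.7, -0.713], [0.019, -0.714, -0.7], [-0.999, 0.013, -0.04]]
wrist_force: [0.4, -1.1, -0.1]
gripper_width: 0.999
```

```bash
python3 q.py;  python3 - <<'E'
from h import *
go(.4463,.0289,.050,-45)
E
```

```text
6.2 [ 24.479  18.321 -38.91   -0.205 -30.356 110.12 ] [ 0.08  2.43 -0.82  0.15  3.73  0.15] [0.4462 0.0281 0.0497] [0.0376 0.0191] pitch 87.587 0.999 [ 0.4 -1.1 -0.1] [ 1.000e-02 -2.830e+01  1.112e+01  2.390e+00  1.100e-01  1.000e-02]
t 6.2 tcp [0.4462 0.0281 0.0497] jawyaw -45.59 j6 110.1 w 0.999 F [ 0.4 -1.1 -0.1]
 d_tool [-0.0003 -0.0004 -0.0007] twist -0.59 (or 179.4)
```

Request:
apply_moves --pt "0 0 0" --pt "0 0 0" --pt "0 0 0" --pt "0 0 0" --pt "0 0 0" --pt "0 0 0" --pt "0 0 0" --pt "0 0 0" --pt "0 0 0" --twist '[0, 0, 0, 0, 0, 0, 0, 0, 0]' --claw '[0, 0, 0, 0, 0, 0, 0, 0, 0]'

```text
time_s: 7.1
tcp_pos: [0.4463, 0.0282, 0.0494]
ee_rot: [[0.038, 0.7, -0.713], [0.019, -0.714, -0.7], [-0.999, 0.013, -0.04]]
wrist_force: [0.3, -0.1, -1.2]
gripper_width: 0.429
```

```bash
python3 q.py
```

```text
7.1 [ 24.475  18.363 -38.9    -0.196 -30.33  110.121] [ 0.09 -0.01 -0.05 -0.08  0.05  0.07] [0.4463 0.0282 0.0494] [0.0375 0.019 ] pitch 87.593 0.429 [ 0.3 -0.1 -1.2] [  0.04 -28.13  11.07   2.38   0.14  -0.  ]
```

Request:
apply_moves --pt "-0.008 0 0" --pt "-0.014 0 0" --pt "-0.014 0 0" --pt "-0.014 0 0" --pt "-0.014 0 0" --pt "-0.014 0 0" --pt "-0.014 0 0" --pt "-0.008 0 0" --pt "-0.002 0 0" --pt "0 0 0" --twist '[0, 0, 0, 0, 0, 0, 0, 0, 0, 0]' --claw '[0, 0, 0, 0, 0, 0, 0, 0, 0, 0]'

```text
time_s: 8.1
tcp_pos: [0.4411, 0.0256, 0.1587]
ee_rot: [[0.038, 0.7, -0.714], [0.019, -0.715, -0.699], [-0.999, 0.013, -0.04]]
wrist_force: [0.0, -0.0, -0.5]
gripper_width: 0.428
```

```bash
python3 q.py;  python3 - <<'E'
from h import *
# refine A with more views
A=np.load("res.npy",allow_pickle=True).item()["A"]
print([rackpts(*A,[[0,y,0]])[0].round(4) for y in (.069,.023,-.023,-.069)])
go(.6441,.1919,.16,-45)
E
```

```text
8.1 [ 24.448   7.667 -32.002  -0.155 -47.904 110.06 ] [-0.1  -0.32 -0.16 -0.18 -0.12 -0.03] [0.4411 0.0256 0.1587] [0.0377 0.0194] pitch 87.573 0.428 [ 0.  -0.  -0.5] [ -0.   -23.43  15.98   3.48   0.13  -0.  ]
[array([0.644 , 0.1919, 0.    ]), array([0.6417, 0.146 , 0.    ]), array([0.6394, 0.1001, 0.    ]), array([0.6371, 0.0541, 0.    ])]
t 8.1 tcp [0.4411 0.0256 0.1587] jawyaw -45.61 j6 110.1 w 0.428 F [ 0.  -0.  -0.5]
 d_tool [ 0.0095  0.0232 -0.2612] twist -0.61 (or 179.4)
```

Request:
apply_moves --pt "0.001 0.001 -0.012" --pt "0.001 0.002 -0.022" --pt "0.001 0.002 -0.026" --pt "0.001 0.002 -0.026" --pt "0.001 0.002 -0.026" --pt "0.001 0.002 -0.026" --pt "0.001 0.002 -0.026" --pt "0.001 0.002 -0.026" --pt "0.001 0.002 -0.026" --pt "0.001 0.002 -0.022" --pt "0 0.002 -0.012" --pt "0 0 -0.004" --twist '[0, 0, 0, 0, 0, 0, 0, 0, 0, 0, 0, 0]' --claw '[0, 0, 0, 0, 0, 0, 0, 0, 0, 0, 0, 0]'

```text
time_s: 9.3
tcp_pos: [0.6466, 0.199, 0.1414]
ee_rot: [[0.02, 0.7, -0.714], [0.01, -0.714, -0.7], [-1.0, 0.007, -0.021]]
wrist_force: [-0.9, -0.6, -0.6]
gripper_width: 0.432
```

```bash
python3 q.py;  python3 - <<'E'
from h import *
go(.6441,.1919,.12,-45)
E
```

```text
9.3 [ 30.81   30.533   0.105   0.106 -58.314 103.54 ] [ 1.28  4.9   5.71 -0.38 -2.95 -1.04] [0.6466 0.199  0.1414] [0.0197 0.0099] pitch 88.742 0.432 [-0.9 -0.6 -0.6] [-2.000e-02 -4.536e+01  1.786e+01  3.930e+00  1.700e-01  1.000e-02]
t 9.3 tcp [0.6466 0.199  0.1414] jawyaw -45.6 j6 103.5 w 0.432 F [-0.9 -0.6 -0.6]
 d_tool [0.0213 0.0032 0.0072] twist -0.60 (or 179.4)
```

Request:
apply_moves --pt "0.004 0.001 0.003" --pt "0.006 0.001 0.003" --pt "0.006 0.001 0.001" --pt "0.003 0 0" --pt "0 0 0" --twist '[0, 0, 0, 0, 0]' --claw '[0, 0, 0, 0, 0]'

```text
time_s: 9.8
tcp_pos: [0.6415, 0.1904, 0.1173]
ee_rot: [[0.014, 0.699, -0.715], [0.007, -0.715, -0.699], [-1.0, 0.004, -0.015]]
wrist_force: [-0.4, -1.4, 0.6]
gripper_width: 0.424
```

```bash
python3 q.py;  python3 - <<'E'
from h import *
go(.6441,.1919,.055,-45)
A=np.load("res.npy",allow_pickle=True).item()["A"]
w=cap("wrist"); show(w,[list(A)+[.006]],"w2",crop=(100,0,500,300))
t=cap("top"); show(t,[list(A)+[.006]],"t2",crop=(60,130,300,280))
E
```

```text
9.8 [ 3.03650e+01  3.13440e+01 -2.25800e+00  4.80000e-02 -5.55230e+01
  1.03967e+02] [-0.29 -0.41 -0.57  0.06  0.12  0.07] [0.6415 0.1904 0.1173] [0.0135 0.0071] pitch 89.124 0.424 [-0.4 -1.4  0.6] [ 2.00e-02 -4.51e+01  1.70e+01  3.71e+00  1.30e-01 -0.00e+00]
t 9.8 tcp [0.6415 0.1904 0.1173] jawyaw -45.64 j6 104.0 w 0.424 F [-0.4 -1.4  0.6]
 d_tool [ 0.0624  0.0005 -0.002 ] twist -0.64 (or 179.4)
```

View pics/w2.png

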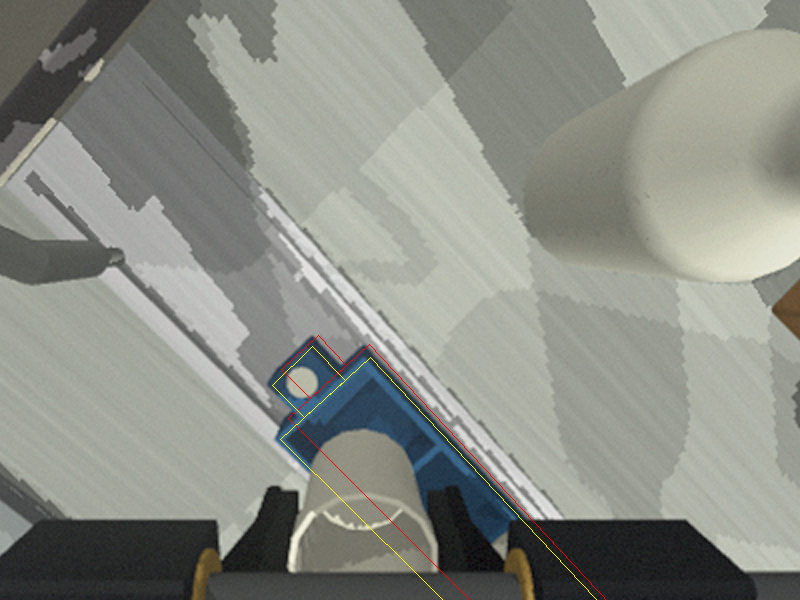

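View pics/t2.png

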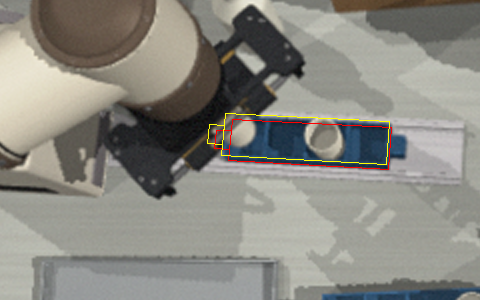

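Run:
```python
from h import *
go(.6432,.1928,.090,-45)
```

```text
t 9.9 tcp [0.6419 0.1907 0.118 ] jawyaw -45.63 j6 104.0 w 0.429 F [-0.6 -0.4 -0.1]
 d_tool [ 0.0281 -0.0007 -0.0019] twist -0.63 (or 179.4)
```

Request:
apply_moves --pt "0.005 0 -0.001" --pt "0.008 0 -0.001" --pt "0.008 -0.001 0" --pt "0.005 0 0" --pt "0 0 0" --twist '[0, 0, 0, 0, 0]' --claw '[0, 0, 0, 0, 0]'

```text
time_s: 10.4
tcp_pos: [0.6434, 0.1935, 0.0907]
ee_rot: [[0.016, 0.699, -0.715], [0.009, -0.715, -0.699], [-1.0, 0.005, -0.018]]
wrist_force: [-0.4, -0.7, -0.3]
gripper_width: 0.433
```

```bash
python3 q.py;  python3 - <<'E'
from h import *
go(.6432,.1928,.057,-45)
w=cap("wrist","w3")
E
```

```text
10.4 [ 3.05150e+01  3.30590e+01 -3.47400e+00  6.10000e-02 -5.24160e+01
  1.03818e+02] [ 0.11  0.05  0.11  0.1   0.11 -0.06] [0.6434 0.1935 0.0907] [0.0162 0.0086] pitch 88.95 0.433 [-0.4 -0.7 -0.3] [ 2.000e-02 -4.621e+01  1.657e+01  3.620e+00  1.600e-01 -0.000e+00]
t 10.4 tcp [0.6434 0.1935 0.0907] jawyaw -45.63 j6 103.8 w 0.433 F [-0.4 -0.7 -0.3]
 d_tool [0.0337 0.0001 0.0012] twist -0.63 (or 179.4)
```

View pics/w3.png

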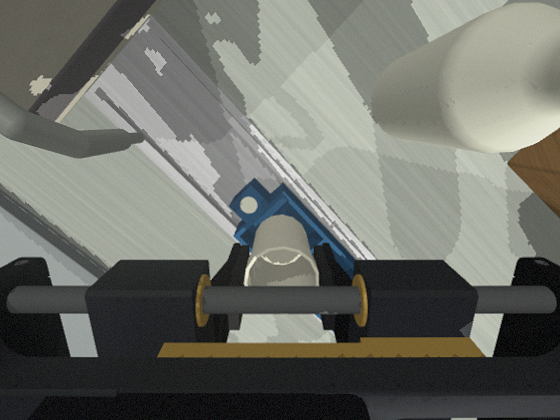

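Request:
apply_moves --pt "0.006 0 0.001" --pt "0.008 0 0" --pt "0.008 0 0" --pt "0.007 0 0" --pt "0.003 0 0" --pt "0 0 0" --twist '[0, 0, 0, 0, 0, 0]' --claw '[0, 0, 0, 0, 0, 0]'

```text
time_s: 11.05
tcp_pos: [0.6435, 0.1931, 0.056]
ee_rot: [[0.017, 0.699, -0.715], [0.009, -0.715, -0.699], [-1.0, 0.005, -0.018]]
wrist_force: [0.0, -0.4, 0.5]
gripper_width: 0.427
```

```bash
python3 q.py
```

```text
11.05 [ 3.04880e+01  3.52360e+01 -5.22500e+00  7.90000e-02 -4.84660e+01
  1.03841e+02] [ 0.02  0.22  0.05  0.11  0.13 -0.12] [0.6435 0.1931 0.056 ] [0.0167 0.0086] pitch 88.927 0.427 [ 0.  -0.4  0.5] [ 1.000e-02 -4.678e+01  1.555e+01  3.390e+00  1.400e-01 -0.000e+00]
```

Seated without force. Open and rise.

Request:
apply_moves --pt "0 0 0" --pt "0 0 0" --pt "0 0 0" --pt "0 0 0" --pt "-0.008 0 0" --pt "-0.014 0 0" --pt "-0.02 0 0" --pt "-0.02 0 0" --pt "-0.02 0 0" --pt "-0.01 0 0" --pt "-0.003 0 0" --twist '[0, 0, 0, 0, 0, 0, 0, 0, 0, 0, 0]' --claw '[0.8, 0.8, 0.8, 0.8, 0.8, 0.8, 0.8, 0.8, 0.8, 0.8, 0.8]'

```text
time_s: 12.15
tcp_pos: [0.6434, 0.1927, 0.1626]
ee_rot: [[0.024, 0.7, -0.714], [0.011, -0.714, -0.7], [-1.0, 0.009, -0.025]]
wrist_force: [1.3, 0.3, 0.1]
gripper_width: 0.801
```

```bash
python3 q.py;  python3 - <<'E'
from h import *
res=np.load("res.npy",allow_pickle=True).item()
g=rackpts(*res["N"],[[0,-.069,0]])[0]; print(g)
go(g[0],g[1],.14,-45)
w=cap("wrist","w4"); t=cap("top","t4")
E
```

```text
12.15 [ 30.499  28.91    0.522   0.161 -60.096 103.85 ] [ 0.07 -2.3   2.25 -0.06 -3.98 -0.01] [0.6434 0.1927 0.1626] [0.024  0.0113] pitch 88.484 0.801 [1.3 0.3 0.1] [-1.000e-02 -4.412e+01  1.792e+01  3.910e+00  1.000e-01 -0.000e+00]
[ 0.45103131 -0.06300609  0.        ]
t 12.15 tcp [0.6434 0.1927 0.1626] jawyaw -45.58 j6 103.9 w 0.801 F [1.3 0.3 0.1]
 d_tool [0.0151 0.0478 0.3168] twist -0.58 (or 179.4)
```

View pics/w4.png

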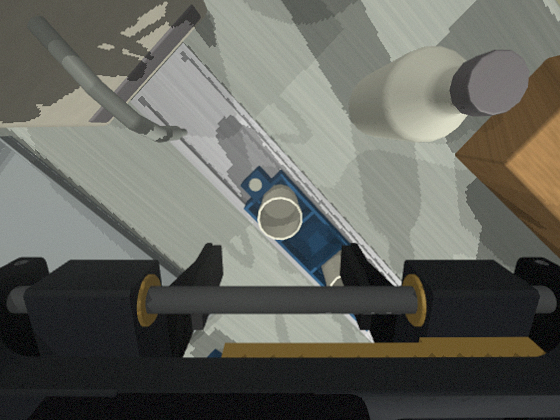

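View pics/t4.png

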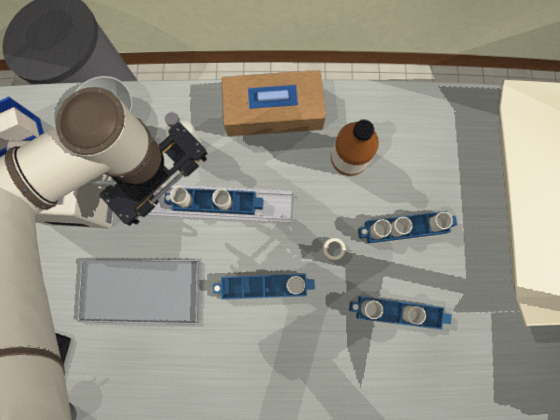

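Request:
apply_moves --pt "0 0.002 0.012" --pt "0 0.004 0.025" --pt "0 0.005 0.03" --pt "0 0.005 0.032" --pt "0 0.005 0.032" --pt "0 0.005 0.032" --pt "0 0.005 0.032" --pt "0 0.005 0.032" --pt "0 0.005 0.032" --pt "0 0.005 0.027" --pt "0 0.003 0.016" --pt "0 0 0.006" --twist '[0, 0, 0, 0, 0, 0, 0, 0, 0, 0, 0, 0]' --claw '[1, 1, 1, 1, 1, 1, 1, 1, 1, 1, 1, 1]'

```text
time_s: 13.45
tcp_pos: [0.4341, -0.0738, 0.1428]
ee_rot: [[-0.008, 0.698, -0.716], [0.003, -0.716, -0.698], [-1.0, -0.007, 0.004]]
wrist_force: [-0.5, 0.2, -0.6]
gripper_width: 1.001
```

```bash
python3 q.py;  python3 - <<'E'
from h import *
res=np.load("res.npy",allow_pickle=True).item()
g=rackpts(*res["N"],[[0,-.069,0]])[0]
go(g[0],g[1],.1,-45)
E
```

```text
13.45 [ 11.469  10.065 -31.698  -0.304 -48.636 123.017] [-4.72 -3.5  -5.19  0.06  1.7   4.56] [ 0.4341 -0.0738  0.1428] [-0.0076  0.0025] pitch 90.4 1.001 [-0.5  0.2 -0.6] [ 4.000e-02 -2.459e+01  1.492e+01  3.230e+00 -3.000e-02  1.000e-02]
t 13.45 tcp [ 0.4341 -0.0738  0.1428] jawyaw -45.72 j6 123.0 w 1.001 F [-0.5  0.2 -0.6]
 d_tool [ 0.0427  0.0044 -0.0198] twist -0.72 (or 179.3)
```

Request:
apply_moves --pt "0.006 0.001 -0.006" --pt "0.012 0.001 -0.006" --pt "0.012 0.001 -0.006" --pt "0.008 0.001 -0.004" --pt "0.002 0 -0.001" --pt "0 0 0" --twist '[0, 0, 0, 0, 0, 0]' --claw '[1, 1, 1, 1, 1, 1]'

```text
time_s: 14.05
tcp_pos: [0.4577, -0.0572, 0.0993]
ee_rot: [[-0.006, 0.7, -0.714], [0.002, -0.714, -0.7], [-1.0, -0.006, 0.002]]
wrist_force: [0.2, 1.1, -0.5]
gripper_width: 1.005
```

```bash
python3 q.py;  python3 - <<'E'
from h import *
res=np.load("res.npy",allow_pickle=True).item()
g=rackpts(*res["N"],[[0,-.069,0]])[0]
go(g[0],g[1],.05,-45)
w=cap("wrist","w5"); print(proj([[g[0],g[1],.063]],w))
E
```

```text
14.05 [ 13.009  15.586 -32.193  -0.308 -42.514 121.651] [ 0.47  0.94  0.46  0.02  0.15 -0.1 ] [ 0.4577 -0.0572  0.0993] [-0.0058  0.0024] pitch 90.293 1.005 [ 0.2  1.1 -0.5] [ 1.000e-02 -2.777e+01  1.352e+01  2.930e+00  7.000e-02 -0.000e+00]
t 14.05 tcp [ 0.4577 -0.0572  0.0993] jawyaw -45.57 j6 121.7 w 1.005 F [ 0.2  1.1 -0.5]
 d_tool [ 0.0493 -0.0002  0.0087] twist -0.57 (or 179.4)
[[282.39278776 257.84700934]]
```

View pics/w5.png

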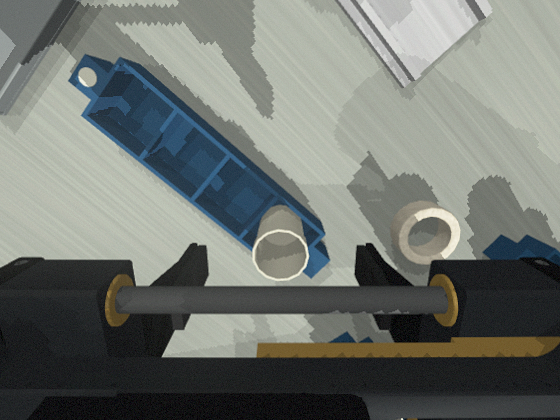

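Request:
apply_moves --pt "0.005 0 0.002" --pt "0.01 0 0.003" --pt "0.012 0 0.003" --pt "0.012 0 0.001" --pt "0.007 0 0" --pt "0.003 0 0" --pt "0 0 0" --twist '[0, 0, 0, 0, 0, 0, 0]' --claw '[1, 1, 1, 1, 1, 1, 1]'

```text
time_s: 14.8
tcp_pos: [0.4503, -0.0644, 0.0483]
ee_rot: [[-0.003, 0.699, -0.715], [0.003, -0.715, -0.699], [-1.0, -0.004, -0.0]]
wrist_force: [-0.5, 0.5, 1.0]
gripper_width: 1.0
```

```bash
python3 q.py;  python3 - <<'E'
from h import *
go(.4510,-.0630,.05,-45)
E
```

```text
14.8 [ 12.289  19.947 -36.205  -0.371 -33.961 122.396] [-0.11  0.04  0.12  0.26  0.21  0.06] [ 0.4503 -0.0644  0.0483] [-0.0027  0.0031] pitch 90.112 1.0 [-0.5  0.5  1. ] [-1.000e-02 -2.941e+01  1.115e+01  2.420e+00  7.000e-02  0.000e+00]
t 14.8 tcp [ 0.4503 -0.0644  0.0483] jawyaw -45.62 j6 122.4 w 1.0 F [-0.5  0.5  1. ]
 d_tool [-0.0017 -0.0005 -0.0015] twist -0.62 (or 179.4)
```

Request:
apply_moves --pt "-0.001 0 -0.001" --pt "0 0 0" --pt "0 0 0" --pt "0 0 0" --pt "0 0 0" --pt "0 0 0" --pt "0 0 0" --pt "0 0 0" --pt "0 0 0" --twist '[0, 0, 0, 0, 0, 0, 0, 0, 0]' --claw '[0, 0, 0, 0, 0, 0, 0, 0, 0]'

```text
time_s: 15.7
tcp_pos: [0.4525, -0.0633, 0.051]
ee_rot: [[0.002, 0.7, -0.714], [0.004, -0.714, -0.7], [-1.0, -0.002, -0.004]]
wrist_force: [-0.5, -0.9, 0.1]
gripper_width: 0.429
```

Request:
apply_moves --pt "-0.008 0 0" --pt "-0.014 0 0" --pt "-0.014 0 0" --pt "-0.014 0 0" --pt "-0.014 0 0" --pt "-0.014 0 0" --pt "-0.014 0 0" --pt "-0.008 0 0" --pt "-0.002 0 0" --pt "0 0 0" --twist '[0, 0, 0, 0, 0, 0, 0, 0, 0, 0]' --claw '[0, 0, 0, 0, 0, 0, 0, 0, 0, 0]'

```text
time_s: 16.7
tcp_pos: [0.4512, -0.064, 0.1602]
ee_rot: [[0.001, 0.699, -0.715], [0.004, -0.715, -0.699], [-1.0, -0.002, -0.004]]
wrist_force: [1.0, 0.5, -2.0]
gripper_width: 0.426
```

```bash
python3 q.py;  python3 - <<'E'
from h import *
go(.6410,.1468,.16,-45)
E
```

```text
16.7 [ 12.319   9.972 -28.736  -0.266 -51.172 122.23 ] [ 0.04 -0.16 -0.07 -0.22 -0.05  0.06] [ 0.4512 -0.064   0.1602] [0.0013 0.004 ] pitch 89.88 0.426 [ 1.   0.5 -2. ] [  0.   -25.69  16.1    3.52   0.03   0.  ]
t 16.7 tcp [ 0.4512 -0.064   0.1602] jawyaw -45.62 j6 122.2 w 0.426 F [ 1.   0.5 -2. ]
 d_tool [ 0.0012 -0.0178 -0.2831] twist -0.62 (or 179.4)
```

Run:
```python
from h import *
s=cap("scene","s6"); print(r.sense()["wrist_force"]); t=cap("top"); print(r.sense()["wrist_force"])
```

```text
[-0.67529022 -0.38083446 -0.60508886]
[-0.32849995 -0.06710809 -0.96277038]
```

View pics/s6.png

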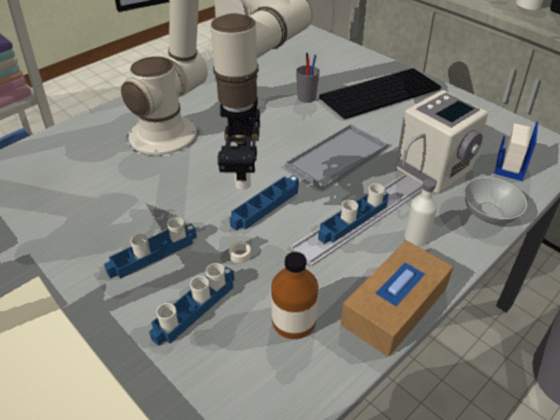

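Request:
apply_moves --pt "0 -0.001 -0.012" --pt "0 -0.002 -0.022" --pt "0 -0.002 -0.027" --pt "0 -0.002 -0.028" --pt "0 -0.002 -0.028" --pt "0 -0.002 -0.028" --pt "0 -0.002 -0.028" --pt "0 -0.002 -0.028" --pt "0 -0.001 -0.026" --pt "0 -0.001 -0.022" --pt "0 0 -0.012" --pt "0 0 -0.004" --twist '[0, 0, 0, 0, 0, 0, 0, 0, 0, 0, 0, 0]' --claw '[0, 0, 0, 0, 0, 0, 0, 0, 0, 0, 0, 0]'

```text
time_s: 18.0
tcp_pos: [0.6421, 0.158, 0.1488]
ee_rot: [[-0.008, 0.704, -0.71], [-0.0, -0.71, -0.704], [-1.0, -0.005, 0.006]]
wrist_force: [0.2, -0.3, -0.9]
gripper_width: 0.431
```

```bash
python3 q.py;  python3 - <<'E'
from h import *
go(.6410,.1468,.115,-45)
E
```

```text
18.0 [ 27.715  29.551  -0.331  -0.236 -60.521 107.134] [ 2.23  4.72  6.16 -0.22 -2.76 -1.63] [0.6421 0.158  0.1488] [-0.0079 -0.0001] pitch 90.404 0.431 [ 0.2 -0.3 -0.9] [ -0.06 -44.62  17.8    3.92   0.1    0.  ]
t 18.0 tcp [0.6421 0.158  0.1488] jawyaw -45.27 j6 107.1 w 0.431 F [ 0.2 -0.3 -0.9]
 d_tool [0.0339 0.0074 0.0085] twist -0.27 (or 179.7)
```

Request:
apply_moves --pt "0.004 0.001 0.003" --pt "0.008 0.002 0.003" --pt "0.008 0.002 0.002" --pt "0.008 0.001 0" --pt "0.004 0 0" --pt "0 0 0" --twist '[0, 0, 0, 0, 0, 0]' --claw '[0, 0, 0, 0, 0, 0]'

```text
time_s: 18.6
tcp_pos: [0.6383, 0.1471, 0.1114]
ee_rot: [[-0.013, 0.703, -0.711], [-0.002, -0.711, -0.703], [-1.0, -0.008, 0.011]]
wrist_force: [-0.3, -0.2, -0.3]
gripper_width: 0.433
```

```bash
python3 q.py;  python3 - <<'E'
from h import *
go(.6410,.1468,.09,-45)
E
```

```text
18.6 [ 26.993  31.172  -3.414  -0.281 -56.132 107.853] [-0.33 -0.19 -0.2   0.21  0.13 -0.02] [0.6383 0.1471 0.1114] [-0.013  -0.0021] pitch 90.717 0.433 [-0.3 -0.2 -0.3] [ 2.000e-02 -4.475e+01  1.673e+01  3.660e+00  7.000e-02  0.000e+00]
t 18.6 tcp [0.6383 0.1471 0.1114] jawyaw -45.31 j6 107.9 w 0.433 F [-0.3 -0.2 -0.3]
 d_tool [ 0.0214  0.0023 -0.0019] twist -0.31 (or 179.7)
```

Request:
apply_moves --pt "0.004 0.001 -0.001" --pt "0.008 0.001 -0.001" --pt "0.006 0 0" --pt "0.003 0 0" --pt "0 0 0" --twist '[0, 0, 0, 0, 0]' --claw '[0, 0, 0, 0, 0]'

```text
time_s: 19.1
tcp_pos: [0.6415, 0.1469, 0.0892]
ee_rot: [[-0.012, 0.703, -0.711], [-0.002, -0.711, -0.703], [-1.0, -0.007, 0.009]]
wrist_force: [-0.6, 1.3, 0.4]
gripper_width: 0.427
```

```bash
python3 q.py;  python3 - <<'E'
from h import *
go(.6410,.1468,.058,-45)
w=cap("wrist","w7")
E
```

```text
19.1 [ 26.845  32.716  -4.239  -0.278 -53.68  107.984] [ 0.04  0.1   0.05 -0.11  0.13 -0.01] [0.6415 0.1469 0.0892] [-0.0116 -0.0015] pitch 90.634 0.427 [-0.6  1.3  0.4] [-1.00e-02 -4.56e+01  1.63e+01  3.57e+00  7.00e-02  0.00e+00]
t 19.1 tcp [0.6415 0.1469 0.0892] jawyaw -45.34 j6 108.0 w 0.427 F [-0.6  1.3  0.4]
 d_tool [ 0.0313 -0.0001  0.0001] twist -0.34 (or 179.7)
```

View pics/w7.png

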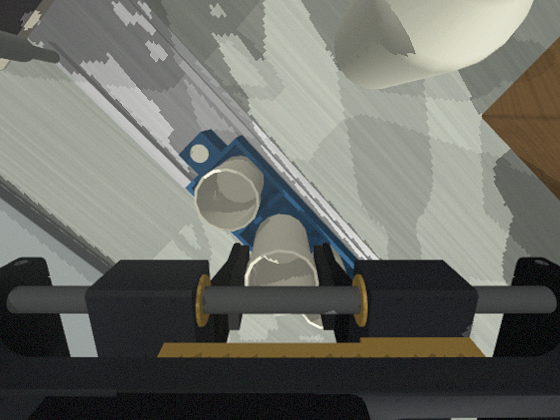

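Request:
apply_moves --pt "0.005 0 0" --pt "0.008 0 0" --pt "0.008 0 0" --pt "0.007 0 0" --pt "0.003 0 0" --pt "0 0 0" --twist '[0, 0, 0, 0, 0, 0]' --claw '[0, 0, 0, 0, 0, 0]'

```text
time_s: 19.75
tcp_pos: [0.6416, 0.1472, 0.0572]
ee_rot: [[-0.01, 0.704, -0.71], [-0.002, -0.711, -0.704], [-1.0, -0.006, 0.008]]
wrist_force: [-1.3, -0.1, 5.1]
gripper_width: 0.432
```

```bash
python3 q.py;  python3 - <<'E'
from h import *
w=cap("wrist","w8")
E
```

```text
19.75 [ 26.885  34.747  -5.874  -0.239 -49.944 107.993] [-0.01 -0.05 -0.09  0.17 -0.2   0.05] [0.6416 0.1472 0.0572] [-0.0102 -0.0016] pitch 90.565 0.432 [-1.3 -0.1  5.1] [ -0.26 -43.3   14.54   3.08   0.39  -0.  ]
```

View pics/w8.png

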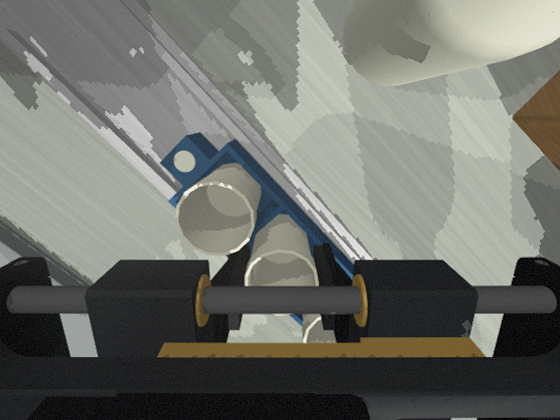

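Request:
apply_moves --pt "0 0 0" --pt "0 0 0" --pt "0 0 0" --pt "0 0 0" --pt "-0.008 0 0" --pt "-0.014 0 0" --pt "-0.02 0 0" --pt "-0.02 0 0" --pt "-0.02 0 0" --pt "-0.01 0 0" --pt "-0.003 0 0" --twist '[0, 0, 0, 0, 0, 0, 0, 0, 0, 0, 0]' --claw '[0.6, 0.6, 0.6, 0.6, 0.6, 0.6, 0.6, 0.6, 0.6, 0.6, 0.6]'

```text
time_s: 20.9
tcp_pos: [0.6436, 0.1473, 0.1609]
ee_rot: [[-0.006, 0.704, -0.711], [-0.0, -0.711, -0.704], [-1.0, -0.004, 0.004]]
wrist_force: [-0.3, 0.9, -0.8]
gripper_width: 0.601
```

```bash
python3 q.py;  python3 - <<'E'
from h import *
w=cap("wrist","w9"); t=cap("top","t9")
res=np.load("res.npy",allow_pickle=True).item()
pots=[d["mask"] for d in imaging.regions_of("pot1",t) if d["p"]>.3]; print(len(pots))
for k in "NRQ":
    v,e=fitfull(t,res[k],0,pots); print(k,v.round(4),res[k].round(4),round(e,3)); res[k]=v
np.save("res.npy",res,allow_pickle=True)
g=rackpts(*res["Q"],[[0,.069,0],[0,-.023,0]]); print(g)
go(g[0][0],g[0][1],.15,np.degrees(res["Q"][2]))
E
```

```text
20.9 [ 26.83   28.803   0.214  -0.167 -61.709 107.961] [-0.05 -2.22  2.33 -0.14 -4.05  0.04] [0.6436 0.1473 0.1609] [-0.0058 -0.0001] pitch 90.298 0.601 [-0.3  0.9 -0.8] [-1.000e-02 -4.392e+01  1.781e+01  3.900e+00  3.000e-02  0.000e+00]
7
N [0.4481 0.0077 0.043 ] [0.4475 0.0059 0.0509] 0.1
R [ 0.5827 -0.3208  0.1353] [ 0.5827 -0.3209  0.1336] 0.821
Q [ 0.39   -0.2968 -0.1383] [ 0.3902 -0.2963 -0.1343] 0.223
[[ 0.39953131 -0.22842094  0.        ]
 [ 0.38684972 -0.31954272  0.        ]]
t 21.05 tcp [0.6426 0.147  0.1585] jawyaw -45.3 j6 108.0 w 0.6 F [ 0.8  0.1 -0.2]
 d_tool [0.0113 0.0959 0.4368] twist -37.38 (or 142.6)
```

View pics/t9.png

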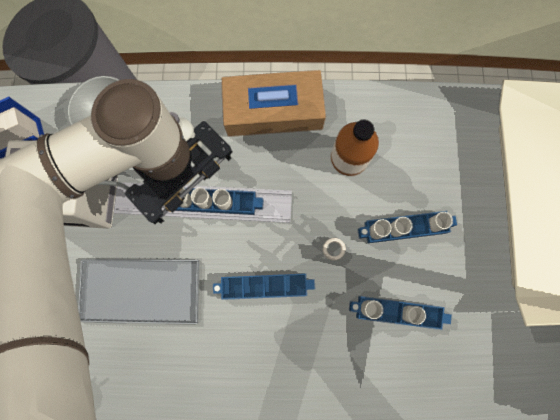

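Request:
apply_moves --pt "0 0.003 0.013" --pt "0 0.005 0.025" --pt "0 0.007 0.032" --pt "0 0.008 0.036" --pt "0 0.008 0.036" --pt "0 0.008 0.036" --pt "0 0.008 0.036" --pt "0 0.008 0.036" --pt "0 0.008 0.036" --pt "0 0.008 0.036" --pt "0 0.008 0.036" --pt "0 0.007 0.03" --twist '[0, 0, 0, 0, 0, 0, 0, 0, 0, 0, 0, 0]' --claw '[1, 1, 1, 1, 1, 1, 1, 1, 1, 1, 1, 1]'

```text
time_s: 22.25
tcp_pos: [0.4039, -0.2025, 0.1511]
ee_rot: [[-0.039, 0.705, -0.708], [-0.006, -0.709, -0.705], [-0.999, -0.023, 0.032]]
wrist_force: [0.3, -0.1, -0.2]
gripper_width: 0.997
```

Request:
apply_moves --pt "0 0.001 0.012" --pt "0 0 0.004" --pt "0 0 0" --pt "0 0 0" --pt "0 0 0" --pt "0 0 0" --pt "0 0 0" --twist '[-3, -6, -7, -7, -7, -3, 0]' --claw '[1, 1, 1, 1, 1, 1, 1]'

```text
time_s: 22.95
tcp_pos: [0.3776, -0.2189, 0.1455]
ee_rot: [[-0.057, 0.978, -0.199], [-0.001, -0.199, -0.98], [-0.998, -0.056, 0.013]]
wrist_force: [0.1, 0.1, 0.7]
gripper_width: 0.996
```

```bash
python3 q.py;  python3 - <<'E'
from h import *
go(.4,-.227,.10,-7.8)
E
```

```text
22.95 [ -8.246  10.671 -30.868   0.682 -51.688 176.315] [-0.54  0.1  -1.23 -0.17  0.16 -0.12] [ 0.3776 -0.2189  0.1455] [-0.057  -0.0012] pitch 93.228 0.996 [0.1 0.1 0.7] [  0.05 -25.02  15.08   3.31  -0.15   0.19]
t 22.95 tcp [ 0.3776 -0.2189  0.1455] jawyaw -11.51 j6 176.3 w 0.996 F [0.1 0.1 0.7]
 d_tool [0.0441 0.026  0.0029] twist -3.71 (or 176.3)
```

Request:
apply_moves --pt "0 0 0" --pt "0 0 0" --pt "0 0 0" --pt "0 0 0" --pt "0 0 0" --pt "0 0 0" --pt "0 0 0" --pt "0 0 0" --pt "0 0 0" --pt "0 0 0" --pt "0 0 0" --pt "0 0 0" --twist '[4, 8, 8.5, 8.5, 8.5, 8.5, 8.5, 8.5, 8.5, 8.5, 8.5, 8.5]' --claw '[1, 1, 1, 1, 1, 1, 1, 1, 1, 1, 1, 1]'

```text
time_s: 24.15
tcp_pos: [0.3647, -0.2189, 0.1385]
ee_rot: [[-0.075, -0.343, -0.936], [0.004, -0.939, 0.343], [-0.997, 0.023, 0.072]]
wrist_force: [-0.3, 0.6, 0.2]
gripper_width: 0.999
```

Request:
apply_moves --pt "0 0 0" --pt "0 0 0" --pt "0 0 0" --pt "0 0 0" --pt "0 0 0" --pt "0 0 0" --pt "0 0 0" --pt "0 0 0" --pt "0 0 0" --pt "0 0 0" --twist '[8.5, 8.5, 8.5, 8.5, 8.5, 8.5, 8.5, 8.5, 3, 0]' --claw '[1, 1, 1, 1, 1, 1, 1, 1, 1, 1]'

```text
time_s: 25.15
tcp_pos: [0.3544, -0.2187, 0.1332]
ee_rot: [[-0.09, -0.995, 0.04], [0.007, 0.039, 0.999], [-0.996, 0.09, 0.004]]
wrist_force: [-0.3, 1.2, 0.7]
gripper_width: 0.998
```

```bash
python3 q.py;  python3 - <<'E'
from h import *
go(.4,-.227,.10,-7.8)
E
```

```text
25.15 [ -8.84   10.708 -33.136   0.471 -51.321   6.265] [-0.08 -0.21 -0.85  0.03  0.04 -0.32] [ 0.3544 -0.2187  0.1332] [-0.0899  0.0075] pitch 95.165 0.998 [-0.3  1.2  0.7] [ 2.000e-02 -2.448e+01  1.448e+01  3.280e+00 -1.500e-01 -2.000e-01]
t 25.15 tcp [ 0.3544 -0.2187  0.1332] jawyaw 177.75 j6 6.3 w 0.998 F [-0.3  1.2  0.7]
 d_tool [ 0.0289 -0.0487 -0.0066] twist 5.55 (or -174.5)
```

```bash
cat > settle.py <<'E'
from h import *
import sys
n=int(sys.argv[1]) if len(sys.argv)>1 else 8
for i in range(n): imaging.capture("top")
E
for i in 1 2 3; do python3 q.py; python3 settle.py 6; done; python3 q.py
```

```text
25.15 [ -8.84   10.708 -33.136   0.471 -51.321   6.265] [-0.08 -0.21 -0.85  0.03  0.04 -0.32] [ 0.3544 -0.2187  0.1332] [-0.0899  0.0075] pitch 95.165 0.998 [-0.3  1.2  0.7] [ 2.000e-02 -2.448e+01  1.448e+01  3.280e+00 -1.500e-01 -2.000e-01]
25.45 [ -8.819  10.708 -33.055   0.48  -51.328   6.343] [ 0.08 -0.13  0.12  0.08  0.01 -0.1 ] [ 0.3552 -0.2188  0.1336] [-0.0887  0.0071] pitch 95.091 1.001 [0.1 1.2 0.2] [-2.000e-02 -2.448e+01  1.441e+01  3.280e+00 -1.400e-01 -0.000e+00]
25.75 [ -8.813  10.706 -33.044   0.48  -51.329   6.325] [ 0.05  0.07 -0.08  0.   -0.09 -0.05] [ 0.3554 -0.2187  0.1336] [-0.0885  0.0071] pitch 95.079 1.0 [ 0.1 -1.   0.6] [-0.000e+00 -2.449e+01  1.445e+01  3.280e+00 -1.400e-01 -1.000e-02]
26.05 [ -8.814  10.708 -33.047   0.476 -51.331   6.324] [ 0.06 -0.02 -0.01  0.    0.1  -0.09] [ 0.3553 -0.2187  0.1336] [-0.0886  0.0072] pitch 95.086 1.002 [-0.9  0.1 -0. ] [ 0.000e+00 -2.449e+01  1.445e+01  3.280e+00 -1.400e-01 -1.000e-02]
```

Request:
apply_moves --pt "-0.03 -0.005 0" --pt "-0.03 -0.01 0" --pt "-0.02 -0.03 0" --pt "-0.005 -0.045 0" --pt "-0.005 -0.048 0" --pt "-0.005 -0.048 0" --pt "0 0 0" --pt "0 0 0" --twist '[0, 0, 0, 0, 0, 0, 0, 0]' --claw '[1, 1, 1, 1, 1, 1, 1, 1]'

```text
time_s: 26.85
tcp_pos: [0.5538, -0.2265, 0.2123]
ee_rot: [[-0.092, -0.995, 0.039], [0.008, 0.039, 0.999], [-0.996, 0.092, 0.005]]
wrist_force: [-1.2, -0.2, 0.3]
gripper_width: 0.997
```

```bash
python3 q.py
```

```text
26.85 [ -6.688  22.973  -1.914   0.137 -70.391   4.397] [ 0.36  2.93  2.32  0.3   0.96 -0.11] [ 0.5538 -0.2265  0.2123] [-0.0916  0.0085] pitch 95.279 0.997 [-1.2 -0.2  0.3] [ 2.000e-01 -3.849e+01  1.853e+01  4.170e+00 -1.200e-01 -1.000e-02]
```

Request:
apply_moves --pt "0 0 0" --pt "0 0 0" --pt "0 0 0" --pt "0 0 0" --pt "0 0 0" --pt "0 0 0" --twist '[0, 0, 0, 0, 0, 0]' --claw '[1, 1, 1, 1, 1, 1]'

```text
time_s: 27.45
tcp_pos: [0.5496, -0.2265, 0.2137]
ee_rot: [[-0.092, -0.995, 0.041], [0.009, 0.04, 0.999], [-0.996, 0.092, 0.005]]
wrist_force: [0.5, 0.2, 0.7]
gripper_width: 1.002
```

```bash
python3 q.py
```

```text
27.45 [ -6.753  22.555  -2.351   0.113 -70.388   4.4  ] [-0.11 -0.57 -0.23  0.04  0.06  0.  ] [ 0.5496 -0.2265  0.2137] [-0.0918  0.009 ] pitch 95.293 1.002 [0.5 0.2 0.7] [-0.000e+00 -3.885e+01  1.811e+01  4.110e+00 -1.600e-01 -1.000e-02]
```

Request:
apply_moves --pt "0.03 0.03 0" --pt "0.045 0 0" --pt "0.03 0 0" --pt "0 0 0" --pt "0 0 0" --pt "0 0 0" --pt "0 0 0" --pt "0 0 0" --twist '[0, 0, 0, 0, 0, 0, 0, 0]' --claw '[1, 1, 1, 1, 1, 1, 1, 1]'

```text
time_s: 28.25
tcp_pos: [0.5146, -0.226, 0.1173]
ee_rot: [[-0.075, -0.996, 0.039], [0.004, 0.039, 0.999], [-0.997, 0.076, 0.001]]
wrist_force: [-0.3, 0.8, 0.2]
gripper_width: 0.999
```

```bash
python3 q.py
```

```text
28.25 [ -7.035  24.388 -14.875   0.348 -55.063   4.601] [-0.06 -0.71  1.09  0.26 -0.35 -0.01] [ 0.5146 -0.226   0.1173] [-0.0755  0.0043] pitch 94.326 0.999 [-0.3  0.8  0.2] [-1.000e-02 -3.764e+01  1.544e+01  3.510e+00 -1.200e-01 -1.000e-02]
```

Request:
apply_moves --pt "0 0 0" --pt "0 0 0" --pt "0 0 0" --pt "0 0 0" --pt "0 0 0" --pt "0 0 0" --pt "0 0 0" --pt "0 0 0" --pt "0 0 0" --pt "0 0 0" --twist '[0, 0, 0, 0, 0, 0, 0, 0, 0, 0]' --claw '[1, 1, 1, 1, 1, 1, 1, 1, 1, 1]'

```text
time_s: 29.25
tcp_pos: [0.5157, -0.2262, 0.1191]
ee_rot: [[-0.072, -0.997, 0.039], [0.004, 0.038, 0.999], [-0.997, 0.072, 0.001]]
wrist_force: [-0.1, -0.1, 0.5]
gripper_width: 1.0
```

```bash
python3 q.py
```

```text
29.25 [ -7.032  24.278 -14.747   0.368 -55.104   4.601] [ 0.09 -0.    0.01  0.   -0.06 -0.01] [ 0.5157 -0.2262  0.1191] [-0.0721  0.0036] pitch 94.128 1.0 [-0.1 -0.1  0.5] [ 0.000e+00 -3.779e+01  1.557e+01  3.530e+00 -1.100e-01 -1.000e-02]
```

Request:
apply_moves --pt "-0.03 0 0" --pt "-0.045 0 0" --pt "-0.045 0 0" --pt "0 0 0" --pt "0 0 0" --pt "0.045 0 0" --pt "0.045 0 0" --pt "0.04 0 0" --pt "0 0 0" --pt "0 0 0" --pt "0 0 0" --pt "0 0 0" --twist '[0, 0, 0, 0, 0, 0, 0, 0, 0, 0, 0, 0]' --claw '[1, 1, 1, 1, 1, 1, 1, 1, 1, 1, 1, 1]'

```text
time_s: 30.45
tcp_pos: [0.5158, -0.2272, 0.111]
ee_rot: [[-0.07, -0.997, 0.038], [0.001, 0.038, 0.999], [-0.998, 0.07, -0.001]]
wrist_force: [0.1, -0.4, -0.3]
gripper_width: 0.998
```

```bash
python3 q.py
```

```text
30.45 [ -7.07   24.782 -15.345   0.523 -53.876   4.574] [-0.   -0.62  1.05  0.14 -0.42 -0.07] [ 0.5158 -0.2272  0.111 ] [-0.0702  0.0013] pitch 94.002 0.998 [ 0.1 -0.4 -0.3] [-3.000e-02 -3.733e+01  1.499e+01  3.410e+00 -1.200e-01 -1.000e-02]
```

Request:
apply_moves --pt "-0.006 0 0" --pt "-0.012 0 0" --pt "-0.016 0 0" --pt "-0.016 0 0" --pt "-0.016 0 0" --pt "-0.016 0 0" --pt "-0.016 0 0" --pt "-0.016 0 0" --pt "-0.012 0 0" --pt "-0.006 0 0" --pt "-0.003 0 0" --pt "0 0 0" --twist '[0, 0, 0, 0, 0, 0, 0, 0, 0, 0, 0, 0]' --claw '[1, 1, 1, 1, 1, 1, 1, 1, 1, 1, 1, 1]'

```text
time_s: 31.65
tcp_pos: [0.5295, -0.2284, 0.2735]
ee_rot: [[-0.039, -0.999, 0.036], [-0.006, 0.036, 0.999], [-0.999, 0.039, -0.007]]
wrist_force: [0.2, -0.2, 0.7]
gripper_width: 0.997
```

```bash
python3 settle.py 4; python3 q.py
```

```text
31.85 [ -6.933  17.059  -2.09    0.615 -73.225   4.656] [-0.    0.26 -0.03  0.08  0.    0.01] [ 0.5289 -0.2283  0.2717] [-0.0424 -0.0052] pitch 92.375 1.0 [0.2 0.2 0.1] [ -0.   -35.28  19.19   4.34  -0.04  -0.  ]
```

Request:
apply_moves --pt "0.05 0 0" --pt "0.05 0 0" --pt "0.03 0 0" --pt "0 0 0" --pt "0 0 0" --pt "0 0 0" --pt "0 0 0" --pt "0 0 0" --pt "0 0 0" --pt "0 0 0" --pt "0 0 0" --twist '[0, 0, 0, 0, 0, 0, 0, 0, 0, 0, 0]' --claw '[1, 1, 1, 1, 1, 1, 1, 1, 1, 1, 1]'

```text
time_s: 32.95
tcp_pos: [0.5282, -0.2305, 0.1456]
ee_rot: [[-0.03, -0.999, 0.035], [-0.009, 0.035, 0.999], [-1.0, 0.029, -0.011]]
wrist_force: [-0.8, 0.2, 0.1]
gripper_width: 1.0
```

```bash
python3 q.py
```

```text
32.95 [ -7.086  22.579 -13.148   0.903 -55.89    4.556] [ 0.01 -0.43  0.11  0.05 -0.11 -0.08] [ 0.5282 -0.2305  0.1456] [-0.0296 -0.0095] pitch 91.617 1.0 [-0.8  0.2  0.1] [ 0.000e+00 -3.718e+01  1.643e+01  3.710e+00 -1.000e-02 -0.000e+00]
```

```bash
python3 settle.py 5
python3 - <<'E'
from h import *
go(.4,-.227,.11,-7.8)
E
```

```text
t 33.2 tcp [ 0.5279 -0.2305  0.145 ] jawyaw 177.97 j6 4.6 w 1.001 F [-0.1 -0.3  0.1]
 d_tool [ 0.0389  0.1268 -0.0006] twist 5.77 (or -174.2)
```

Request:
apply_moves --pt "0.002 0.006 0" --pt "0.003 0.01 0" --pt "0.003 0.013 0" --pt "0.003 0.014 0" --pt "0.003 0.014 0" --pt "0.003 0.014 0" --pt "0.003 0.014 0" --pt "0.003 0.014 0" --pt "0.003 0.01 0" --pt "0.003 0.006 0" --pt "0 0.003 0" --pt "0 0 0" --twist '[0, 1, 1, 1, 1, 1, 0.8, 0, 0, 0, 0, 0]' --claw '[1, 1, 1, 1, 1, 1, 1, 1, 1, 1, 1, 1]'

```text
time_s: 34.4
tcp_pos: [0.3961, -0.2178, 0.116]
ee_rot: [[-0.036, -0.988, 0.148], [-0.008, 0.148, 0.989], [-0.999, 0.035, -0.013]]
wrist_force: [-0.5, -0.4, 1.4]
gripper_width: 0.999
```

```bash
python3 settle.py 3; python3 q.py
python3 - <<'E'
from h import *
go(.4,-.227,.05,-7.8)
w=cap("wrist","w10"); print(proj([[.4,-.227,.063]],w))
E
```

```text
34.55 [ -7.61   13.97  -31.825   0.981 -46.182  -1.58 ] [ 0.01  0.21  0.13 -0.13  0.06  0.16] [ 0.397  -0.2179  0.1161] [-0.0358 -0.0077] pitch 91.977 1.0 [-0.4 -0.3 -0.1] [ -0.04 -27.25  13.92   3.15  -0.05  -0.  ]
t 34.55 tcp [ 0.397  -0.2179  0.1161] jawyaw 171.49 j6 -1.6 w 1.0 F [-0.4 -0.3 -0.1]
 d_tool [ 0.066  -0.0066 -0.0077] twist -0.71 (or 179.3)
[[271.93169293 222.11306748]]
```

View pics/w10.png

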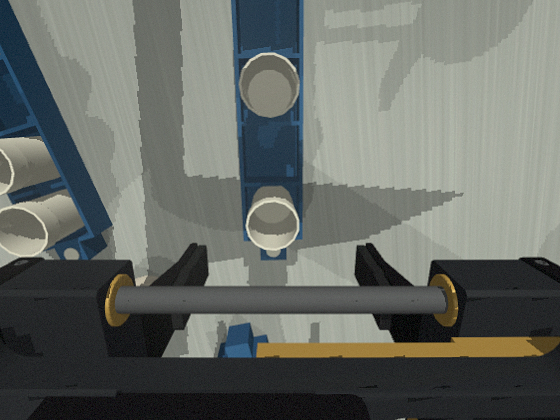

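Request:
apply_moves --pt "0.004 -0.001 -0.001" --pt "0.008 -0.001 -0.002" --pt "0.012 -0.002 -0.002" --pt "0.012 -0.001 -0.002" --pt "0.012 -0.001 -0.001" --pt "0.01 0 0" --pt "0.005 0 0" --pt "0.002 0 0" --pt "0 0 0" --twist '[0, 0, 0, 0, 0, 0, 0, 0, 0]' --claw '[1, 1, 1, 1, 1, 1, 1, 1, 1]'

```text
time_s: 35.5
tcp_pos: [0.4012, -0.2284, 0.0451]
ee_rot: [[-0.037, -0.988, 0.147], [-0.008, 0.148, 0.989], [-0.999, 0.035, -0.013]]
wrist_force: [-0.6, 0.1, -0.7]
gripper_width: 1.0
```

```bash
python3 settle.py 3; python3 q.py
python3 - <<'E'
from h import *
go(.4,-.227,.05,-7.8)
E
```

```text
35.65 [ -8.882  21.27  -35.047   1.309 -35.604  -0.673] [ 0.02 -0.26  0.07 -0.05  0.04 -0.08] [ 0.4017 -0.2284  0.0458] [-0.035 -0.008] pitch 91.921 0.996 [-0.1 -0.3 -0.5] [-2.000e-02 -3.057e+01  1.115e+01  2.510e+00 -4.000e-02 -0.000e+00]
t 35.65 tcp [ 0.4017 -0.2284  0.0458] jawyaw 171.51 j6 -0.7 w 0.996 F [-0.1 -0.3 -0.5]
 d_tool [-0.0042  0.002   0.0011] twist -0.69 (or 179.3)
```

Request:
apply_moves --pt "-0.002 0.001 0.001" --pt "-0.002 0.001 0" --pt "0 0 0" --pt "0 0 0" --pt "0 0 0" --pt "0 0 0" --pt "0 0 0" --pt "0 0 0" --pt "0 0 0" --pt "0 0 0" --twist '[0, 0, 0, 0, 0, 0, 0, 0, 0, 0]' --claw '[0.9, 0.8, 0, 0, 0, 0, 0, 0, 0, 0]'

```text
time_s: 36.65
tcp_pos: [0.4008, -0.2271, 0.0519]
ee_rot: [[-0.031, -0.989, 0.147], [-0.009, 0.147, 0.989], [-0.999, 0.03, -0.013]]
wrist_force: [0.1, 1.1, 1.1]
gripper_width: 0.428
```

```bash
python3 q.py
```

```text
36.65 [ -8.721  20.466 -35.054   1.295 -36.182  -0.79 ] [-0.01 -0.04  0.02  0.01  0.07 -0.04] [ 0.4008 -0.2271  0.0519] [-0.0312 -0.0087] pitch 91.701 0.428 [0.1 1.1 1.1] [-4.000e-02 -3.004e+01  1.139e+01  2.560e+00  2.000e-02 -1.000e-02]
```

Request:
apply_moves --pt "-0.008 0 0" --pt "-0.014 0 0" --pt "-0.014 0 0" --pt "-0.014 0 0" --pt "-0.014 0 0" --pt "-0.014 0 0" --pt "-0.014 0 0" --pt "-0.008 0 0" --pt "-0.004 0 0" --pt "0 0 0" --twist '[0, 0, 0, 0, 0, 0, 0, 0, 0, 0]' --claw '[0, 0, 0, 0, 0, 0, 0, 0, 0, 0]'

```text
time_s: 37.65
tcp_pos: [0.4031, -0.2258, 0.1625]
ee_rot: [[-0.032, -0.989, 0.147], [-0.008, 0.148, 0.989], [-0.999, 0.031, -0.013]]
wrist_force: [0.4, 0.3, -1.4]
gripper_width: 0.43
```

```bash
python3 settle.py 3; python3 q.py
python3 - <<'E'
from h import *
go(.6365,.0549,.16,-3)
E
```

```text
37.8 [ -8.539  11.207 -27.363   0.892 -53.325  -0.504] [ 0.01  0.32 -0.19 -0.02 -0.14 -0.02] [ 0.4024 -0.2257  0.1614] [-0.0345 -0.0074] pitch 91.895 0.43 [-0.2 -0.2 -1. ] [ 1.000e-02 -2.678e+01  1.605e+01  3.650e+00 -3.000e-02 -0.000e+00]
t 37.8 tcp [ 0.4024 -0.2257  0.1614] jawyaw 171.49 j6 -0.5 w 0.43 F [-0.2 -0.2 -1. ]
 d_tool [-0.0087 -0.1899  0.3121] twist -5.51 (or 174.5)
```

Request:
apply_moves --pt "0 -0.006 0.01" --pt "0 -0.01 0.016" --pt "0 -0.011 0.018" --pt "-0.001 -0.011 0.018" --pt "-0.001 -0.011 0.018" --pt "-0.001 -0.011 0.018" --pt "-0.001 -0.011 0.018" --pt "-0.001 -0.011 0.018" --pt "-0.001 -0.011 0.018" --pt "-0.001 -0.011 0.018" --pt "-0.001 -0.011 0.018" --pt "-0.001 -0.011 0.018" --twist '[0, 0, 0, 0, 0, 0, 0, 0, 0, 0, 0, 0]' --claw '[0, 0, 0, 0, 0, 0, 0, 0, 0, 0, 0, 0]'

```text
time_s: 39.0
tcp_pos: [0.5632, -0.0275, 0.1548]
ee_rot: [[-0.05, -0.988, 0.15], [-0.007, 0.15, 0.989], [-0.999, 0.048, -0.015]]
wrist_force: [-0.1, -0.6, -0.0]
gripper_width: 0.43
```

Request:
apply_moves --pt "0 -0.011 0.018" --pt "0 -0.011 0.018" --pt "0 -0.011 0.018" --pt "0 -0.008 0.014" --pt "0 -0.005 0.009" --pt "0 -0.002 0.004" --pt "0 0 0" --pt "0 0 0" --twist '[0, 0, -1, -1.5, -1.5, -1, 0, 0]' --claw '[0, 0, 0, 0, 0, 0, 0, 0]'

```text
time_s: 39.8
tcp_pos: [0.6255, 0.0552, 0.1466]
ee_rot: [[-0.056, -0.997, 0.054], [-0.009, 0.054, 0.998], [-0.998, 0.055, -0.012]]
wrist_force: [-0.4, 0.4, -0.1]
gripper_width: 0.427
```

```bash
python3 settle.py 3; python3 q.py
python3 - <<'E'
from h import *
go(.6365,.0549,.115,-3)
E
```

```text
39.95 [ 19.488  27.943  -3.367  -0.648 -61.848 -22.294] [-0.04 -0.06  0.09  0.04 -0.09 -0.01] [0.6255 0.055  0.1469] [-0.0552 -0.009 ] pitch 93.159 0.427 [-0.3 -0.5 -0.3] [  0.13 -42.46  17.2    3.9   -0.12  -0.  ]
t 39.95 tcp [0.6255 0.055  0.1469] jawyaw 176.85 j6 -22.3 w 0.427 F [-0.3 -0.5 -0.3]
 d_tool [ 0.0312 -0.0127  0.0009] twist -0.15 (or 179.9)
```

Request:
apply_moves --pt "0.006 -0.002 0" --pt "0.012 -0.004 0.001" --pt "0.012 -0.004 0" --pt "0.005 -0.002 0" --pt "0 0 0" --pt "0 0 0" --twist '[0, 0, 0, 0, 0, 0]' --claw '[0, 0, 0, 0, 0, 0]'

```text
time_s: 40.55
tcp_pos: [0.6355, 0.0534, 0.1072]
ee_rot: [[-0.057, -0.997, 0.057], [-0.009, 0.057, 0.998], [-0.998, 0.057, -0.013]]
wrist_force: [-0.7, 0.2, -0.6]
gripper_width: 0.427
```

```bash
python3 settle.py 3; python3 q.py
python3 - <<'E'
from h import *
go(.6373,.0549,.09,-3)
A=np.load("res.npy",allow_pickle=True).item()["A"]
w=cap("wrist"); show(w,[list(A)+[.006]],"w11",crop=(100,0,500,300))
E
```

```text
40.7 [ 19.051  31.022  -4.178  -0.667 -58.001 -21.93 ] [ 0.1  -0.46  0.15  0.1  -0.04  0.02] [0.6358 0.0536 0.1081] [-0.056  -0.0089] pitch 93.201 0.429 [-0.1 -0.1 -0.1] [-3.000e-02 -4.407e+01  1.633e+01  3.720e+00 -1.200e-01 -0.000e+00]
t 40.7 tcp [0.6358 0.0536 0.1081] jawyaw 176.73 j6 -21.9 w 0.429 F [-0.1 -0.1 -0.1]
 d_tool [ 0.0179 -0.0025  0.0017] twist -0.27 (or 179.7)
```

View pics/w11.png

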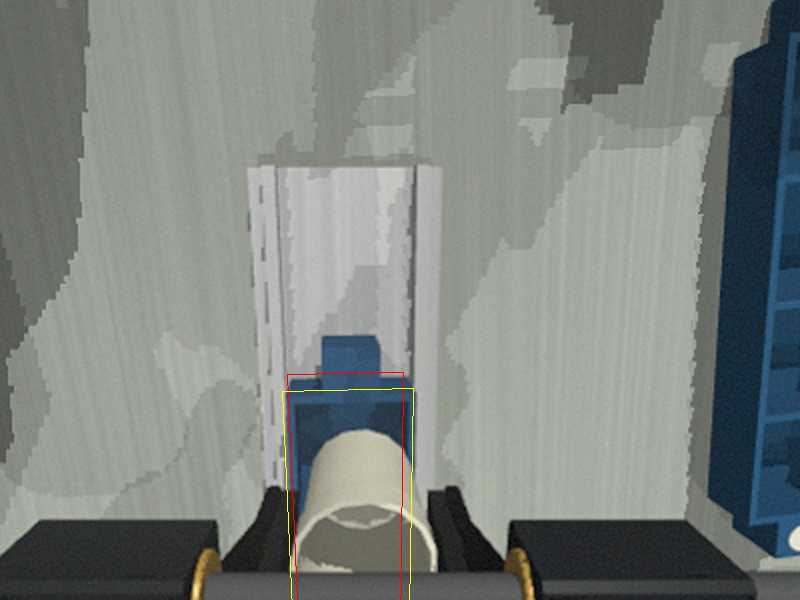

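Request:
apply_moves --pt "0.006 -0.001 0.001" --pt "0.01 -0.001 0.001" --pt "0.012 -0.001 0" --pt "0.012 0 0" --pt "0.007 0 0" --pt "0.003 0 0" --pt "0 0 0" --twist '[0, 0, 0, 0, 0, 0, 0]' --claw '[0, 0, 0, 0, 0, 0, 0]'

```text
time_s: 41.45
tcp_pos: [0.6372, 0.0556, 0.0584]
ee_rot: [[-0.053, -0.997, 0.054], [-0.01, 0.054, 0.998], [-0.999, 0.052, -0.013]]
wrist_force: [0.6, -0.1, -0.6]
gripper_width: 0.431
```

```bash
python3 settle.py 1; python3 q.py;  python3 - <<'E'
from h import *
w=cap("wrist","w12")
E
```

```text
41.5 [ 19.231  34.223  -6.678  -0.6   -52.124 -21.952] [-0.36  0.46 -0.48 -0.51  1.05  0.01] [0.6372 0.0556 0.0582] [-0.0525 -0.0096] pitch 93.025 0.427 [-0.5 -0.  -0.3] [-1.000e-02 -4.543e+01  1.502e+01  3.420e+00 -1.800e-01 -1.000e-02]
```

View pics/w12.png

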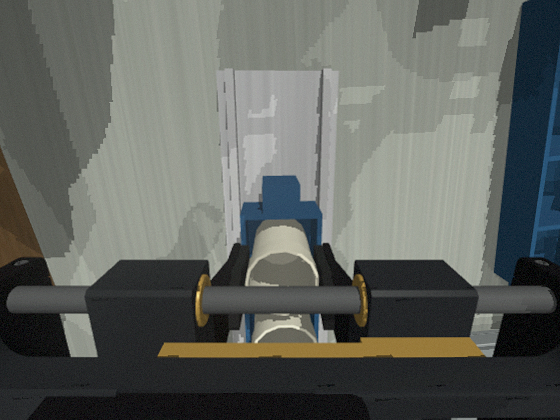

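Inserted. Release and rise smoothly.

Request:
apply_moves --pt "0 0 0" --pt "0 0 0" --pt "0 0 0" --pt "0 0 0" --pt "-0.008 0 0" --pt "-0.012 0 0" --pt "-0.016 0 0" --pt "-0.016 0 0" --pt "-0.016 0 0" --pt "-0.016 0 0" --pt "-0.008 0 0" --pt "-0.003 0 0" --twist '[0, 0, 0, 0, 0, 0, 0, 0, 0, 0, 0, 0]' --claw '[0.7, 0.7, 0.7, 0.7, 0.7, 0.7, 0.7, 0.7, 0.7, 0.7, 0.7, 0.7]'

```text
time_s: 42.75
tcp_pos: [0.643, 0.056, 0.1604]
ee_rot: [[-0.051, -0.997, 0.054], [-0.01, 0.055, 0.998], [-0.999, 0.05, -0.012]]
wrist_force: [-0.3, 0.1, -0.5]
gripper_width: 0.697
```

```bash
python3 settle.py 2; python3 q.py;  python3 - <<'E'
from h import *
w=cap("wrist","w13"); t=cap("top","t13"); s=cap("scene","s13")
res=np.load("res.npy",allow_pickle=True).item()
pots=[d["mask"] for d in imaging.regions_of("pot1",t) if d["p"]>.25]; print(len(pots))
for k in "RQN":
    v,e=fitfull(t,res[k],0,pots); print(k,v.round(4),res[k].round(4),round(e,3))
    for m in pots:
        ce=np.argwhere(m).mean(0)[::-1]; P=ray([ce],t,.05)[0]
        c_,s_=np.cos(v[2]),np.sin(v[2]); dx,dy=P[:2]-v[:2]; l=(c_*dx+s_*dy,-s_*dx+c_*dy)
        if abs(l[0])<.03 and abs(l[1])<.11: print("   pot local",np.round(l,3),P.round(3))
go(.387,-.317,.16,-7.8)
E
```

```text
42.85 [ 1.9112e+01  2.8757e+01  2.0000e-03 -4.8900e-01 -6.4230e+01 -2.2028e+01] [-0.01  1.11 -1.5  -0.49  0.34 -0.02] [0.6428 0.056  0.1597] [-0.0517 -0.0098] pitch 92.985 0.703 [-0.1  0.7 -0. ] [-1.000e-02 -4.387e+01  1.769e+01  4.000e+00 -1.500e-01 -1.000e-02]
4
R [ 0.5827 -0.3208  0.1353] [ 0.5827 -0.3208  0.1353] 0.27
   pot local [-0.002 -0.064] [ 0.589 -0.385  0.05 ]
   pot local [-0.001  0.028] [ 0.578 -0.293  0.05 ]
   pot local [-0.002  0.074] [ 0.571 -0.248  0.05 ]
Q [ 0.3899 -0.2962 -0.1399] [ 0.39   -0.2968 -0.1383] 0.144
   pot local [ 0.   -0.02] [ 0.387 -0.316  0.05 ]
N [0.4481 0.0077 0.043 ] [0.4481 0.0077 0.043 ] 0.1
t 43.05 tcp [0.6418 0.0558 0.1576] jawyaw 176.83 j6 -22.0 w 0.695 F [ 0.9 -0.3 -0.3]
 d_tool [ 0.0158  0.2336 -0.3861] twist 4.63 (or -175.4)
```

View pics/t13.png

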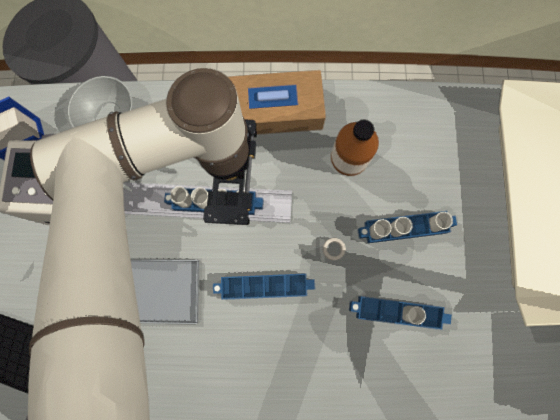

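View pics/s13.png

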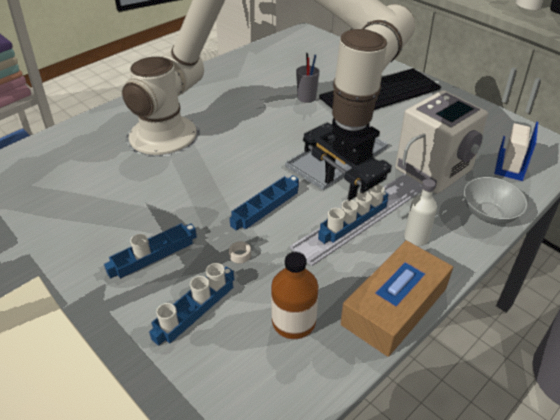

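Run:
```python
from h import *
go(.6347,.0200,.10,-3)
```

```text
t 43.05 tcp [0.6418 0.0558 0.1576] jawyaw 176.83 j6 -22.0 w 0.695 F [ 0.9 -0.3 -0.3]
 d_tool [ 0.0583  0.002  -0.0353] twist -0.17 (or 179.8)
```

View pics/w13.png

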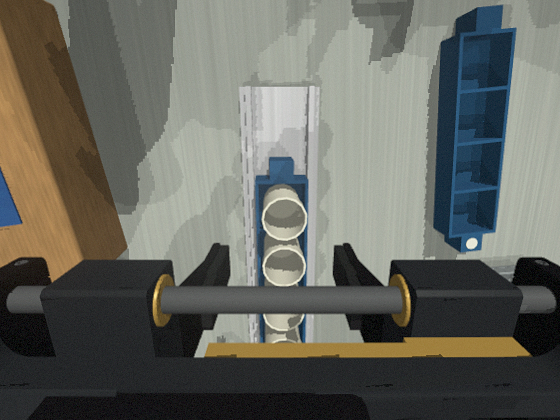

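Request:
apply_moves --pt "0.003 0 -0.006" --pt "0.008 0 -0.009" --pt "0.01 0.001 -0.009" --pt "0.012 0 -0.007" --pt "0.012 0 -0.003" --pt "0.008 0 0" --pt "0.003 0 0" --pt "0 0 0" --twist '[0, 0, 0, 0, 0, 0, 0, 0]' --claw '[0.7, 0.7, 0.7, 0.7, 0.7, 0.7, 0.7, 0.7]'

```text
time_s: 43.85
tcp_pos: [0.6327, 0.0166, 0.0931]
ee_rot: [[-0.064, -0.996, 0.056], [-0.012, 0.057, 0.998], [-0.998, 0.063, -0.016]]
wrist_force: [-0.3, -0.2, -0.2]
gripper_width: 0.701
```

```bash
python3 settle.py 2; python3 q.py;  python3 - <<'E'
from h import *
go(.6347,.0200,.038,-3)
w=cap("wrist","w14"); print(proj(rackpts(.6398,.1238,-.0501,[[0,-.1025,.036],[0,-.1115,.036],[-.011,-.1115,.036],[.011,-.1115,.036]]),w).round(1).tolist())
E
```

```text
43.95 [ 15.991  31.651  -5.527  -0.376 -56.449 -19.012] [ 0.08 -0.58  0.69  0.19 -0.01 -0.02] [0.6332 0.0169 0.0939] [-0.0623 -0.0122] pitch 93.627 0.7 [ 0.7  0.  -0.4] [-1.100e-01 -4.391e+01  1.573e+01  3.570e+00 -1.200e-01 -1.000e-02]
t 43.95 tcp [0.6332 0.0169 0.0939] jawyaw 176.73 j6 -19.0 w 0.7 F [ 0.7  0.  -0.4]
 d_tool [ 0.0556 -0.0047  0.0041] twist -0.27 (or 179.7)
[[274.4, 237.2], [274.2, 225.6], [289.4, 225.2], [259.0, 226.0]]
```

View pics/w14.png

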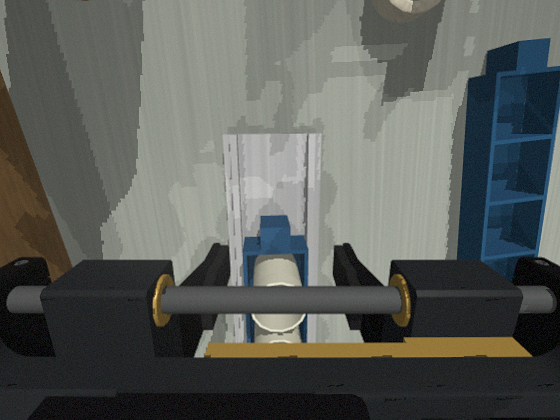

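Request:
apply_moves --pt "0.004 -0.001 0.001" --pt "0.009 -0.001 0.001" --pt "0.012 -0.001 0.001" --pt "0.012 -0.001 0" --pt "0.009 0 0" --pt "0.005 0 0" --pt "0.002 0 0" --pt "0 0 0" --twist '[0, 0, 0, 0, 0, 0, 0, 0]' --claw '[0.7, 0.7, 0.7, 0.7, 0.7, 0.7, 0.7, 0.7]'

```text
time_s: 44.8
tcp_pos: [0.6348, 0.0201, 0.0365]
ee_rot: [[-0.061, -0.997, 0.055], [-0.012, 0.056, 0.998], [-0.998, 0.06, -0.015]]
wrist_force: [-0.4, -0.6, -0.2]
gripper_width: 0.703
```

```bash
python3 settle.py 3; python3 q.py;  python3 - <<'E'
from h import *
go(.6347,.0200,.038,-3)
w=cap("wrist","w15")
E
```

```text
44.95 [ 16.238  35.5    -7.995  -0.409 -49.946 -19.13 ] [-0.01 -0.31  0.24  0.16  0.   -0.06] [0.6354 0.0203 0.0374] [-0.0591 -0.0115] pitch 93.442 0.695 [ 0.1 -0.2  0. ] [-1.000e-02 -4.551e+01  1.434e+01  3.250e+00 -1.200e-01 -1.000e-02]
t 44.95 tcp [0.6354 0.0203 0.0374] jawyaw 176.81 j6 -19.1 w 0.695 F [ 0.1 -0.2  0. ]
 d_tool [-0.0005  0.0007 -0.0003] twist -0.19 (or 179.8)
```

View pics/w15.png

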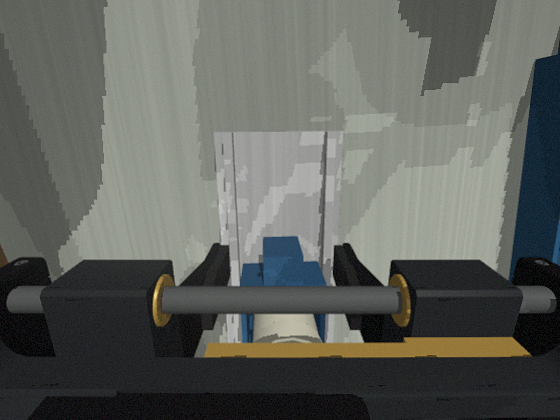

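Close on the lug.

Request:
apply_moves --pt "0 0 0" --pt "0 0 0" --pt "0 0 0" --pt "0 0 0" --pt "0 0 0" --pt "0 0 0" --pt "0 0 0" --pt "0 0 0" --twist '[0, 0, 0, 0, 0, 0, 0, 0]' --claw '[0, 0, 0, 0, 0, 0, 0, 0]'

```text
time_s: 45.8
tcp_pos: [0.6342, 0.02, 0.0387]
ee_rot: [[-0.061, -0.997, 0.055], [-0.011, 0.056, 0.998], [-0.998, 0.06, -0.015]]
wrist_force: [-1.4, -0.6, 0.1]
gripper_width: 0.251
```

```bash
python3 settle.py 2; python3 q.py;  python3 - <<'E'
from h import *
go(.6354+.0048,.0203+.096,.0374,-3)
E
```

```text
45.9 [ 16.228  35.355  -8.048  -0.444 -50.116 -19.127] [-0.06  0.02  0.   -0.08 -0.07 -0.06] [0.6342 0.02   0.0387] [-0.0606 -0.0114] pitch 93.518 0.25 [-1.4 -0.2  0.1] [ 1.900e-01 -4.570e+01  1.487e+01  3.300e+00  8.000e-02 -2.000e-02]
t 45.9 tcp [0.6342 0.02   0.0387] jawyaw 176.78 j6 -19.1 w 0.25 F [-1.4 -0.2  0.1]
 d_tool [-0.0002 -0.0006  0.0965] twist -0.22 (or 179.8)
```

Request:
apply_moves --pt "0 0 0.004" --pt "0 0 0.008" --pt "-0.0002 0 0.008" --pt "-0.0002 0 0.008" --pt "-0.0002 0 0.008" --pt "-0.0002 0 0.006" --pt "0 0 0.003" --pt "0 0 0" --twist '[0, 0, 0, 0, 0, 0, 0, 0]' --claw '[0, 0, 0, 0, 0, 0, 0, 0]'

```text
time_s: 46.7
tcp_pos: [0.6377, 0.0695, 0.0386]
ee_rot: [[-0.059, -0.997, 0.054], [-0.012, 0.055, 0.998], [-0.998, 0.059, -0.015]]
wrist_force: [0.3, -1.1, -1.4]
gripper_width: 0.247
```

```bash
python3 q.py; python3 settle.py 2; python3 q.py
```

```text
46.7 [ 20.386  35.874  -6.882  -0.698 -50.671 -23.058] [ 0.14 -0.06  0.03  0.06 -0.01 -0.18] [0.6377 0.0695 0.0386] [-0.0593 -0.012 ] pitch 93.426 0.247 [ 0.3 -1.1 -1.4] [ 1.110e+00 -4.649e+01  1.496e+01  3.090e+00 -6.000e-02  2.000e-02]
46.8 [ 20.356  35.866  -6.877  -0.735 -50.638 -23.044] [-0.24  0.03 -0.06 -0.36  0.27  0.12] [0.6378 0.0693 0.0387] [-0.0587 -0.0112] pitch 93.381 0.248 [ 0.   1.1 -0.6] [ -0.52 -46.5   14.52   3.59  -0.32   0.  ]
```

Moved 49 mm with low force. Check pots and remaining distance.

Run:
```python
from h import *
A=(.6398+.0025,.1238+.0493,-.0501)
w=cap("wrist","w16"); s=cap("scene"); t=cap("top")
show(s,[list(A)+[.006]],"s16",crop=(280,100,480,260)); show(t,[list(A)+[.006]],"t16",crop=(60,140,300,260))
```

```text
(no output)
```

View pics/s16.png

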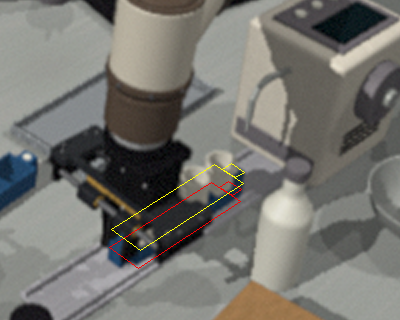

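View pics/t16.png

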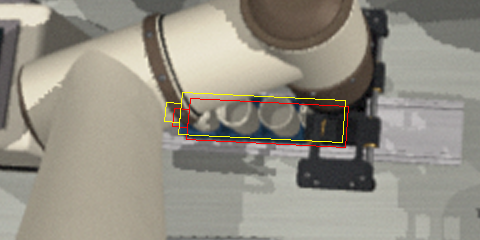

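Request:
apply_moves --pt "0 0 0.004" --pt "0 0 0.008" --pt "-0.0002 0 0.008" --pt "-0.0002 0 0.008" --pt "-0.0002 0 0.006" --pt "0 0 0.003" --pt "0 0 0" --pt "0 0 0" --twist '[0, 0, 0, 0, 0, 0, 0, 0]' --claw '[0, 0, 0, 0, 0, 0, 0, 0]'

```text
time_s: 47.75
tcp_pos: [0.6395, 0.1078, 0.0387]
ee_rot: [[-0.061, -0.997, 0.055], [-0.013, 0.056, 0.998], [-0.998, 0.06, -0.017]]
wrist_force: [-0.4, -2.4, -0.6]
gripper_width: 0.249
```

```bash
python3 settle.py 2; python3 q.py;  python3 - <<'E'
from h import *
y=r.sense()["tcp_pos"][1]-.0203; print(y)
A=(.6398+.05*y,.1238+y,-.0501)
s=cap("scene"); t=cap("top")
s2=s["pixels"][:,:,::-1].copy()
im=cv2.resize(s2[120:240,330:470],None,fx=5,fy=5,interpolation=cv2.INTER_CUBIC); 
P=rackpts(*A,[[0,.069,.069],[0,.1025,.036]]); P=np.vstack([P,[.648,.290,.092],[.648,.290,.069]])
for q in proj(P,s): cv2.drawMarker(im,tuple(((q-[330,120]+.5)*5).astype(int)),(0,0,255),0,12,1)
cv2.imwrite("pics/s17.png",im)
im=cv2.resize(t["pixels"][:,:,::-1][140:240,60:200],None,fx=5,fy=5,interpolation=cv2.INTER_CUBIC)
for q in proj(P,t): cv2.drawMarker(im,tuple(((q-[60,140]+.5)*5).astype(int)),(0,0,255),0,12,1)
cv2.imwrite("pics/t17.png",im)
E
```

```text
47.85 [ 23.512  36.455  -5.59   -0.902 -51.447 -26.148] [-0.07 -0.   -0.   -0.24  0.12  0.02] [0.6395 0.1079 0.0387] [-0.0607 -0.013 ] pitch 93.492 0.25 [0.6 0.4 0.1] [ 1.400e-01 -4.690e+01  1.493e+01  3.430e+00 -1.100e-01  3.000e-02]
0.08758981098287003
```

View pics/s17.png

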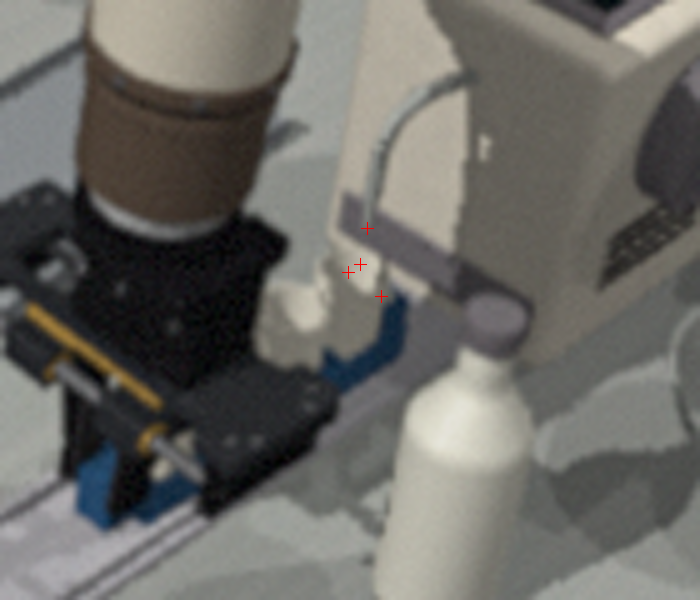

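View pics/t17.png

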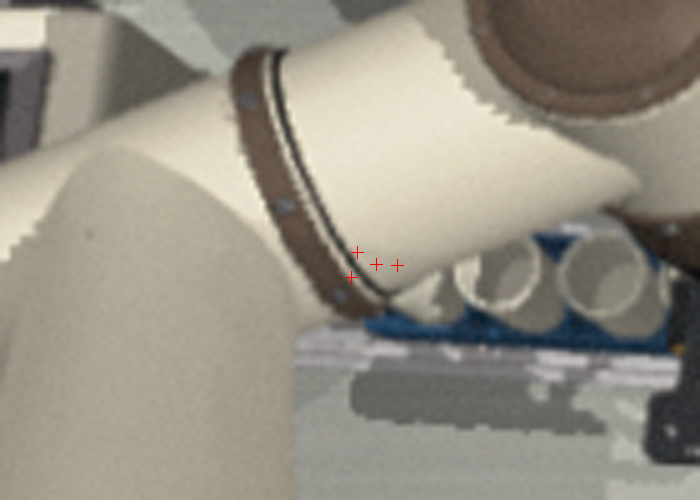

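Request:
apply_moves --pt "0 0 0.002" --pt "0 0 0.003" --pt "0 0 0.003" --pt "0 0 0.001" --pt "0 0 0" --pt "0 0 0" --twist '[0, 0, 0, 0, 0, 0]' --claw '[0, 0, 0, 0, 0, 0]'

```text
time_s: 48.55
tcp_pos: [0.6399, 0.1164, 0.0387]
ee_rot: [[-0.061, -0.997, 0.056], [-0.014, 0.057, 0.998], [-0.998, 0.061, -0.018]]
wrist_force: [-0.2, -1.8, 0.8]
gripper_width: 0.25
```

```bash
python3 settle.py 2; python3 q.py
```

```text
48.65 [ 24.199  36.623  -5.243  -0.911 -51.676 -26.879] [-0.   -0.03 -0.03  0.03  0.04  0.02] [0.6399 0.1164 0.0387] [-0.0614 -0.0139] pitch 93.541 0.248 [-0.2 -1.2 -0.3] [ 9.000e-01 -4.699e+01  1.515e+01  3.140e+00  2.000e-02  1.000e-02]
```

Request:
apply_moves --pt "0 0 0" --pt "0 0 0" --pt "0 0 0" --pt "0 0 0" --pt "-0.008 0 0" --pt "-0.012 0 0" --pt "-0.016 0 0" --pt "-0.02 0 0" --pt "-0.02 0 0" --pt "-0.016 0 -0.004" --pt "-0.012 0.002 -0.012" --pt "-0.006 0.004 -0.016" --twist '[0, 0, 0, 0, 0, 0, 0, 0, 0, 0, 0, 0]' --claw '[0.6, 0.6, 0.6, 0.6, 0.6, 0.6, 0.6, 0.6, 0.6, 0.6, 0.6, 0.6]'

```text
time_s: 49.85
tcp_pos: [0.6405, 0.0882, 0.1596]
ee_rot: [[-0.055, -0.997, 0.053], [-0.011, 0.053, 0.999], [-0.998, 0.054, -0.014]]
wrist_force: [0.4, 0.1, -0.9]
gripper_width: 0.598
```

Request:
apply_moves --pt "0 0.01 -0.018" --pt "0 0.012 -0.02" --pt "0 0.012 -0.02" --pt "0 0.012 -0.02" --pt "0 0.012 -0.02" --pt "0 0.012 -0.02" --pt "0 0.012 -0.02" --pt "0 0.012 -0.02" --pt "0 0.009 -0.015" --pt "0 0.005 -0.008" --pt "0 0.002 -0.004" --pt "0 0 0" --twist '[0, 0, 0, 0, 0, 0, 0, 0, 0, 0, 0, 0]' --claw '[1, 1, 1, 1, 1, 1, 1, 1, 1, 1, 1, 1]'

```text
time_s: 51.05
tcp_pos: [0.5067, -0.1088, 0.1708]
ee_rot: [[-0.058, -0.996, 0.063], [-0.009, 0.063, 0.998], [-0.998, 0.057, -0.013]]
wrist_force: [-0.3, 0.8, -0.4]
gripper_width: 1.001
```

```bash
python3 settle.py 2; python3 q.py;  python3 - <<'E'
from h import *
s=cap("scene"); t=cap("top")
y=.0961
A0=(.6398+.05*y,.1238+y,-.0501)
pots=[d["mask"] for d in imaging.regions_of("pot1",t) if d["p"]>.25]; 
v,e=fitfull(t,A0,.006,pots); print("A",v,e,"p1",rackpts(*v,[[0,.069,0]]))
vs,e=fitfull(s,A0,.006,[d["mask"] for d in imaging.regions_of("pot1",s) if d["p"]>.25]); print("As",vs,e,"p1",rackpts(*vs,[[0,.069,0]]))
for p,n,o in((s,"s18",(330,120)),(t,"t18",(60,140))):
    im=cv2.resize(p["pixels"][:,:,::-1][o[1]:o[1]+110,o[0]:o[0]+150],None,fx=5,fy=5,interpolation=cv2.INTER_CUBIC)
    P=np.vstack([rackpts(*v,[[0,.069,.069],[0,.1025,.036]]),[.648,.290,.092]])
    for q in proj(P,p): cv2.drawMarker(im,tuple(((q-list(o)+.5)*5).astype(int)),(0,0,255),0,12,1)
    cv2.imwrite(f"pics/{n}.png",im)
E
```

```text
51.15 [  6.006  16.719 -17.861   0.207 -58.763  -9.689] [ 0.5   0.36  0.33  0.03 -0.01  0.05] [ 0.5072 -0.1082  0.1707] [-0.0577 -0.0092] pitch 93.343 1.0 [-0.3 -1.2 -0.2] [ -0.29 -32.3   16.39   3.74  -0.12  -0.  ]
A [ 0.65161818  0.22647021 -0.00987814] 4.04359243697479 p1 [[0.65229976 0.29546684 0.        ]]
As [ 0.63739319  0.23043419 -0.03012685] 0.18827543424317617 p1 [[0.63947163 0.29940288 0.        ]]
```

View pics/s18.png

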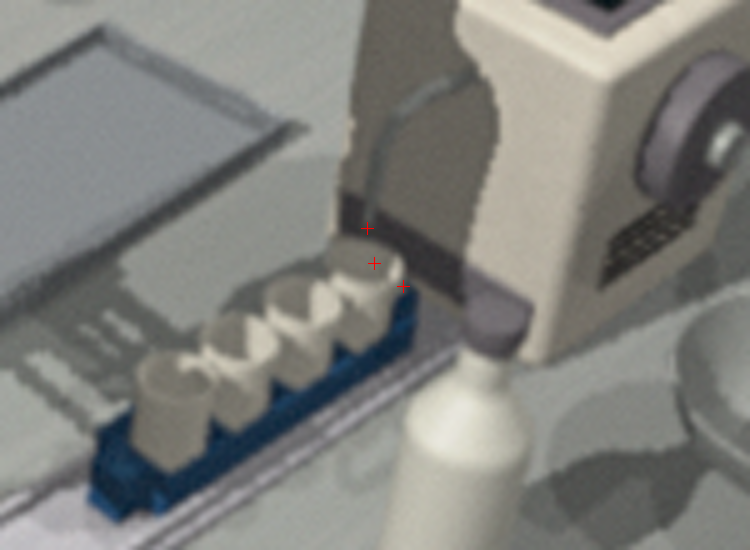

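View pics/t18.png

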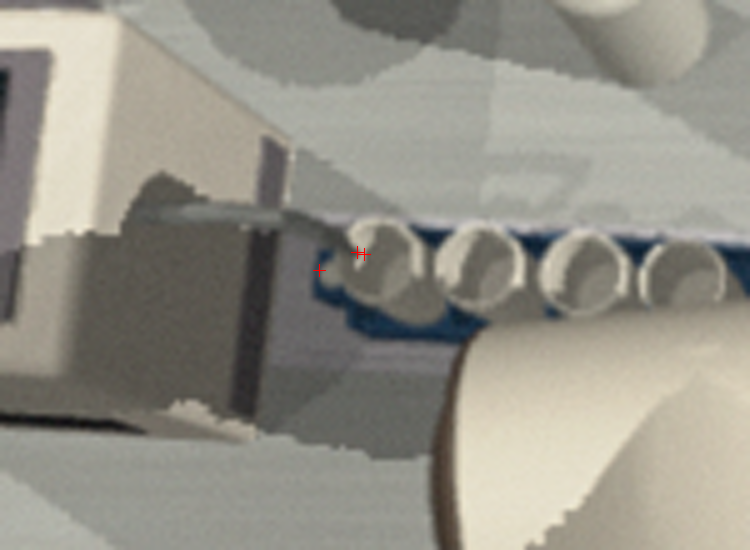

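Run:
```python
from h import *
s=cap("scene"); t=cap("top")
print("top rim",ray([[136.3,191.9]],t,.069)[0],"tip",ray([[131.1,189.9]],t,.092)[0])
print("scene rim",ray([[402.5,171.9]],s,.069)[0],"tip",ray([[403.1,165.1]],s,.092)[0])
# rim overlay candidates: circle r=.019 at z .069
th=np.linspace(0,6.3,60)
for p,n,o in((s,"s19",(350,130)),(t,"t19",(90,160))):
    im=cv2.resize(p["pixels"][:,:,::-1][o[1]:o[1]+70,o[0]:o[0]+90],None,fx=8,fy=8,interpolation=cv2.INTER_CUBIC)
    for c,col in (((.648,.290),(0,0,255)),((.646,.284),(0,255,0))):
        P=np.c_[c[0]+.019*np.cos(th),c[1]+.019*np.sin(th),0*th+.069]
        cv2.polylines(im,[((proj(P,p)-list(o)+.5)*8).astype(int).reshape(-1,1,2)],True,col,1)
    cv2.imwrite(f"pics/{n}.png",im)
```

```text
top rim [0.64910447 0.28654644 0.069     ] tip [0.6482674  0.28985488 0.092     ]
scene rim [0.64827192 0.2930675  0.069     ] tip [0.64806252 0.2902317  0.092     ]
```

View pics/s19.png

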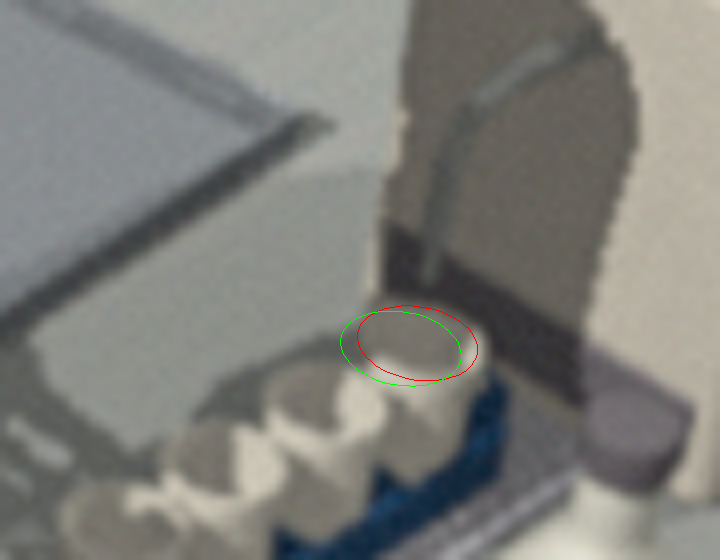

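View pics/t19.png

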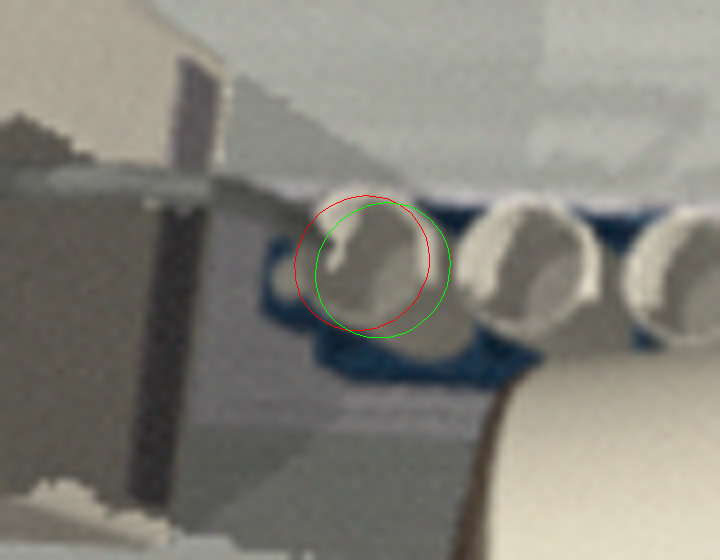

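Run:
```python
from h import *
s=cap("scene"); t=cap("top")
print(ray([[125.1,194.5]],t,.036)[0])
v=np.array([.6446,.2199,-.0501])
show(s,[list(v)+[.006]],"s20",crop=(330,130,450,230)); show(t,[list(v)+[.006]],"t20",crop=(100,160,220,230))
for n in("s20","t20"):
    im=cv2.imread(f"pics/{n}.png"); cv2.imwrite(f"pics/{n}.png",cv2.resize(im,None,fx=3,fy=3))
```

```text
[0.65058169 0.32471439 0.036     ]
```

View pics/s20.png

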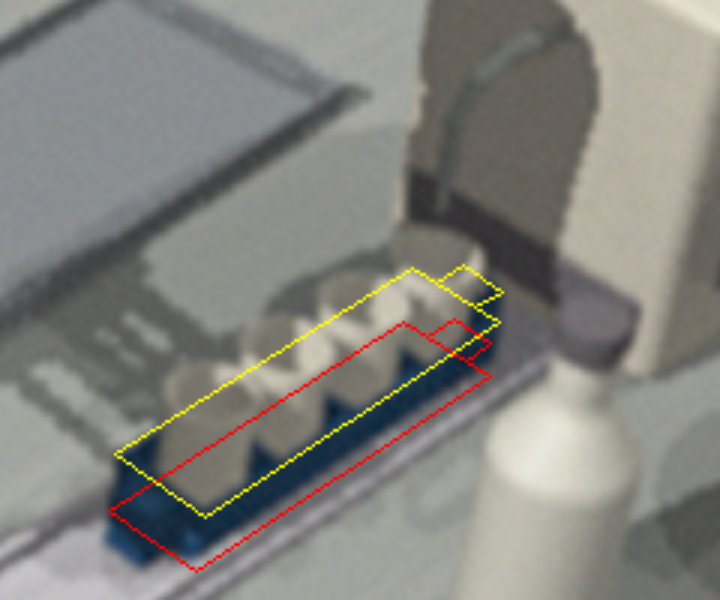

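View pics/t20.png

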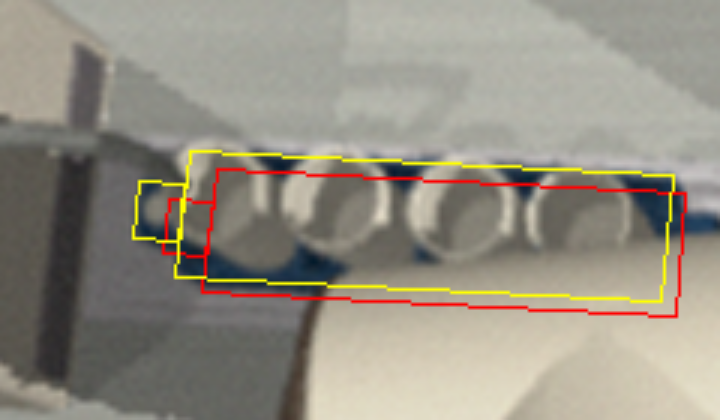

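Run:
```python
from h import *
go(.387,-.3165,.13,-8)
```

```text
t 51.55 tcp [ 0.5069 -0.1081  0.1706] jawyaw 176.42 j6 -9.7 w 1.001 F [0.  0.2 0. ]
 d_tool [ 0.0495  0.1042 -0.2148] twist 4.42 (or -175.6)
```

Request:
apply_moves --pt "0 0.005 -0.01" --pt "0.001 0.008 -0.016" --pt "0.001 0.009 -0.019" --pt "0.002 0.009 -0.02" --pt "0.002 0.01 -0.02" --pt "0.002 0.01 -0.02" --pt "0.003 0.01 -0.02" --pt "0.003 0.01 -0.02" --pt "0.004 0.01 -0.02" --pt "0.005 0.008 -0.016" --pt "0.006 0.005 -0.01" --pt "0.006 0.002 -0.004" --twist '[0, 0, 0, 0.8, 0.8, 0.8, 0.8, 0.8, 0.4, 0, 0, 0]' --claw '[1, 1, 1, 1, 1, 1, 1, 1, 1, 1, 1, 1]'

```text
time_s: 52.75
tcp_pos: [0.3767, -0.3083, 0.1441]
ee_rot: [[-0.058, -0.988, 0.146], [-0.01, 0.147, 0.989], [-0.998, 0.056, -0.018]]
wrist_force: [0.1, 0.1, 0.6]
gripper_width: 0.998
```

```bash
python3 settle.py 4; python3 q.py
python3 - <<'E'
from h import *
go(.387,-.3165,.05,-8)
w=cap("wrist","w21"); print(proj([[.387,-.3165,.063]],w))
E
```

```text
52.95 [-18.918  15.184 -25.295   2.036 -52.508   9.349] [ 0.77 -0.21  0.65  0.13 -0.13  0.03] [ 0.3782 -0.3071  0.1443] [-0.0581 -0.0099] pitch 92.987 0.997 [ 0.7 -0.8  0.4] [ -0.37 -29.37  15.11   3.44  -0.08  -0.  ]
t 52.95 tcp [ 0.3782 -0.3071  0.1443] jawyaw 171.68 j6 9.3 w 0.997 F [ 0.7 -0.8  0.4]
 d_tool [ 0.0937 -0.0154 -0.0063] twist -0.32 (or 179.7)
[[262.29271923 211.9526316 ]]
```

View pics/w21.png

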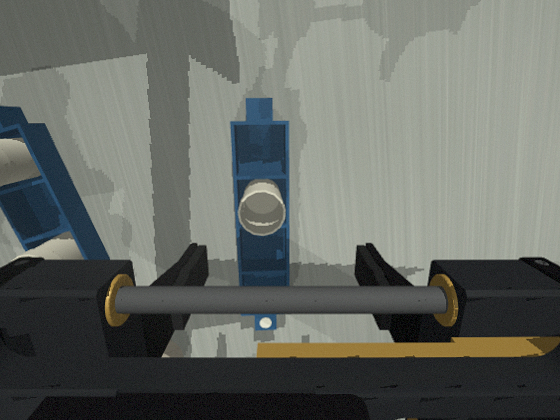

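Request:
apply_moves --pt "0.02 -0.005 -0.003" --pt "0.03 -0.005 -0.003" --pt "0.015 -0.003 -0.002" --pt "0 0 0" --pt "0 0 0" --pt "0 0 0" --pt "0 0 0" --pt "0 0 0" --pt "0 0 0" --twist '[0, 0, 0, 0, 0, 0, 0, 0, 0]' --claw '[1, 1, 1, 1, 1, 1, 1, 1, 1]'

```text
time_s: 53.9
tcp_pos: [0.3945, -0.3162, 0.0831]
ee_rot: [[-0.045, -0.99, 0.133], [-0.016, 0.134, 0.991], [-0.999, 0.042, -0.022]]
wrist_force: [0.0, 0.1, 0.1]
gripper_width: 0.998
```

```bash
python3 settle.py 4; python3 q.py
python3 - <<'E'
from h import *
go(.387,-.319,.05,-8)
w=cap("wrist","w22"); print(proj([[.387,-.319,.063]],w))
E
```

```text
54.1 [-19.262  21.186 -27.575   2.509 -43.436   9.698] [-0.05  0.24 -0.03 -0.07 -0.05 -0.04] [ 0.3942 -0.3162  0.0826] [-0.0456 -0.0159] pitch 92.197 0.996 [0.3 0.6 0. ] [ 2.000e-02 -3.304e+01  1.345e+01  3.030e+00 -3.000e-02 -0.000e+00]
t 54.1 tcp [ 0.3942 -0.3162  0.0826] jawyaw 172.26 j6 9.7 w 0.996 F [0.3 0.6 0. ]
 d_tool [ 0.033   0.0053 -0.003 ] twist 0.26 (or -179.7)
[[290.29826906 247.56122604]]
```

View pics/w22.png

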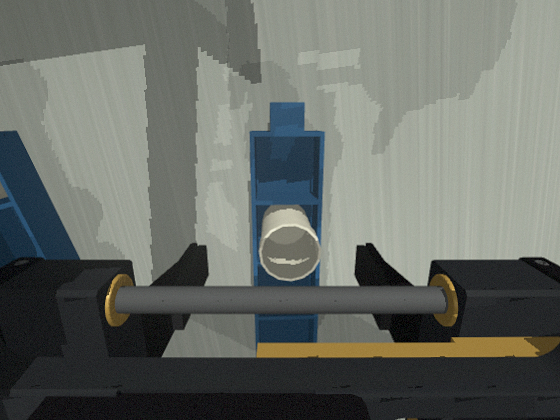

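Request:
apply_moves --pt "0.006 0.002 -0.001" --pt "0.01 0.002 -0.001" --pt "0.01 0.001 0" --pt "0.005 0 0" --pt "0.002 0 0" --pt "0 0 0" --pt "0 0 0" --pt "0 0 0" --pt "0 0 0" --pt "0 0 0" --pt "0 0 0" --pt "0 0 0" --twist '[0, 0, 0, 0, 0, 0, 0, 0, 0, 0, 0, 0]' --claw '[1, 1, 1, 0.9, 0.8, 0, 0, 0, 0, 0, 0, 0]'

```text
time_s: 55.35
tcp_pos: [0.3866, -0.3182, 0.0465]
ee_rot: [[-0.046, -0.99, 0.134], [-0.016, 0.135, 0.991], [-0.999, 0.044, -0.022]]
wrist_force: [0.1, 0.5, 0.5]
gripper_width: 0.434
```

```bash
python3 settle.py 2; python3 q.py
```

```text
55.45 [-19.794  24.044 -30.246   2.834 -37.957   9.8  ] [ 0.01  0.06 -0.05  0.09 -0.   -0.1 ] [ 0.3866 -0.3182  0.0465] [-0.0466 -0.0155] pitch 92.247 0.431 [ 0.  -0.1  0.3] [  0.   -34.15  12.02   2.72  -0.04  -0.  ]
```

Request:
apply_moves --pt "-0.008 0 0" --pt "-0.012 0 0" --pt "-0.014 0 0" --pt "-0.014 0 0" --pt "-0.014 0 0" --pt "-0.014 0 0" --pt "-0.012 0 0" --pt "-0.008 0 0" --pt "-0.004 0 0" --pt "0 0 0" --twist '[0, 0, 0, 0, 0, 0, 0, 0, 0, 0]' --claw '[0, 0, 0, 0, 0, 0, 0, 0, 0, 0]'

```text
time_s: 56.45
tcp_pos: [0.391, -0.3164, 0.1542]
ee_rot: [[-0.045, -0.99, 0.134], [-0.016, 0.135, 0.991], [-0.999, 0.043, -0.022]]
wrist_force: [-0.0, -0.1, 0.1]
gripper_width: 0.43
```

```bash
python3 settle.py 3; python3 q.py
python3 - <<'E'
from h import *
go(.5855,-.341,.14,7.7)
E
```

```text
56.6 [-19.407  15.644 -23.111   2.131 -53.56   10.376] [-0.08  0.28 -0.13 -0.    0.01 -0.05] [ 0.3904 -0.3161  0.1531] [-0.0477 -0.0149] pitch 92.314 0.429 [-0.2  0.8 -0.6] [ 1.000e-02 -3.091e+01  1.609e+01  3.670e+00 -3.000e-02 -0.000e+00]
t 56.6 tcp [ 0.3904 -0.3161  0.1531] jawyaw 172.24 j6 10.4 w 0.429 F [-0.2  0.8 -0.6]
 d_tool [ 0.0041 -0.197   0.0018] twist -15.46 (or 164.5)
```

Request:
apply_moves --pt "0 -0.01 0" --pt "-0.001 -0.016 0" --pt "-0.001 -0.018 0" --pt "-0.001 -0.018 0" --pt "-0.001 -0.018 0" --pt "-0.001 -0.018 0" --pt "-0.001 -0.018 0" --pt "-0.001 -0.018 0" --pt "-0.001 -0.018 0" --pt "0 -0.016 0" --pt "0 -0.01 0" --pt "0 -0.004 0" --twist '[0, 0, 0, 0, 0, 0, 0, 0, 0, 0, 0, 0]' --claw '[0, 0, 0, 0, 0, 0, 0, 0, 0, 0, 0, 0]'

```text
time_s: 57.8
tcp_pos: [0.5812, -0.341, 0.1407]
ee_rot: [[-0.062, -0.989, 0.133], [-0.01, 0.134, 0.991], [-0.998, 0.06, -0.019]]
wrist_force: [-0.3, 0.3, 0.0]
gripper_width: 0.431
```

Request:
apply_moves --pt "0 0 0" --pt "0 0 0" --pt "0 0 0" --pt "0 0 0" --pt "0 0 0" --twist '[-3, -5, -5, -2.5, 0]' --claw '[0, 0, 0, 0, 0]'

```text
time_s: 58.3
tcp_pos: [0.5802, -0.3405, 0.1377]
ee_rot: [[-0.068, -0.987, -0.146], [-0.008, -0.145, 0.989], [-0.998, 0.068, 0.002]]
wrist_force: [0.2, 0.5, 0.1]
gripper_width: 0.435
```

```bash
python3 settle.py 3; python3 q.py
python3 - <<'E'
from h import *
go(.5855,-.341,.11,7.7)
R=np.load("res.npy",allow_pickle=True).item()["R"]; print(R)
w=cap("wrist"); show(w,[list(R)],"w23",crop=(100,0,500,300))
E
```

```text
58.45 [-15.994  32.412   2.254   1.699 -63.419  23.518] [ 0.02 -0.08  0.15  0.03  0.04  0.19] [ 0.5803 -0.3406  0.1379] [-0.0671 -0.0083] pitch 93.577 0.433 [ 0.8  0.2 -0.8] [ -0.   -46.6   17.53   4.    -0.08  -0.  ]
t 58.45 tcp [ 0.5803 -0.3406  0.1379] jawyaw -171.66 j6 23.5 w 0.433 F [ 0.8  0.2 -0.8]
 d_tool [ 0.0275 -0.0069 -0.0012] twist 0.64 (or -179.4)
[ 0.58273689 -0.32076667  0.13527863]
```

View pics/w23.png

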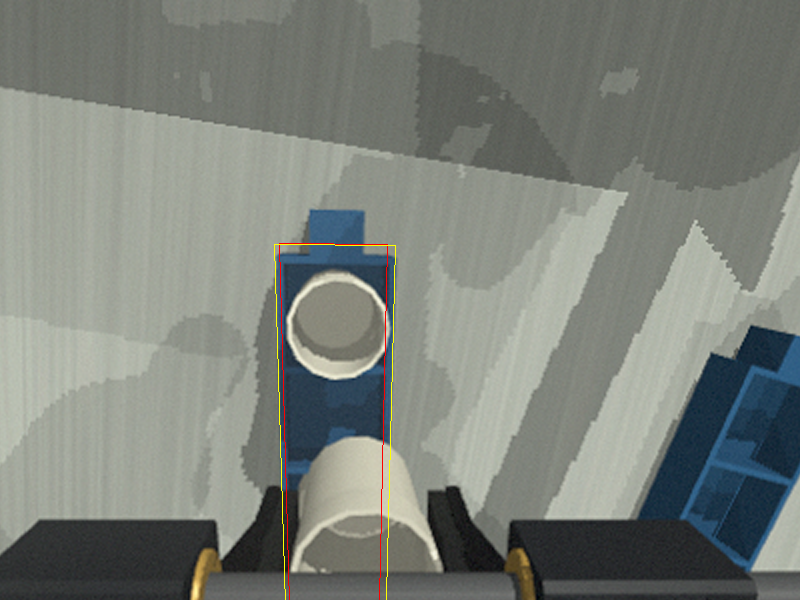

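Request:
apply_moves --pt "0.006 -0.002 0" --pt "0.012 -0.003 0" --pt "0.012 -0.003 0" --pt "0.005 -0.001 0" --pt "0 0 0" --twist '[0.6, 0, 0, 0, 0]' --claw '[0, 0, 0, 0, 0]'

```text
time_s: 59.0
tcp_pos: [0.5869, -0.3392, 0.0982]
ee_rot: [[-0.069, -0.989, -0.132], [-0.007, -0.132, 0.991], [-0.998, 0.069, 0.002]]
wrist_force: [-0.0, 0.7, -0.3]
gripper_width: 0.43
```

```bash
python3 settle.py 3; python3 q.py
python3 - <<'E'
from h import *
go(.5863,-.340,.078,7.7)
w=cap("wrist"); show(w,[(.5827,-.3175,.1353)],"w24",crop=(100,0,500,300))
E
```

```text
59.15 [-15.75   34.92    0.885   1.743 -59.489  22.436] [ 0.03 -0.66  0.41  0.11  0.11  0.04] [ 0.5876 -0.3396  0.0999] [-0.0661 -0.0086] pitch 93.525 0.431 [-0.5 -0.6 -0.5] [ 2.000e-02 -4.735e+01  1.660e+01  3.770e+00 -8.000e-02 -1.000e-02]
t 59.15 tcp [ 0.5876 -0.3396  0.0999] jawyaw -172.38 j6 22.4 w 0.431 F [-0.5 -0.6 -0.5]
 d_tool [ 0.022  -0.0001 -0.0002] twist -0.08 (or 179.9)
```

View pics/w24.png

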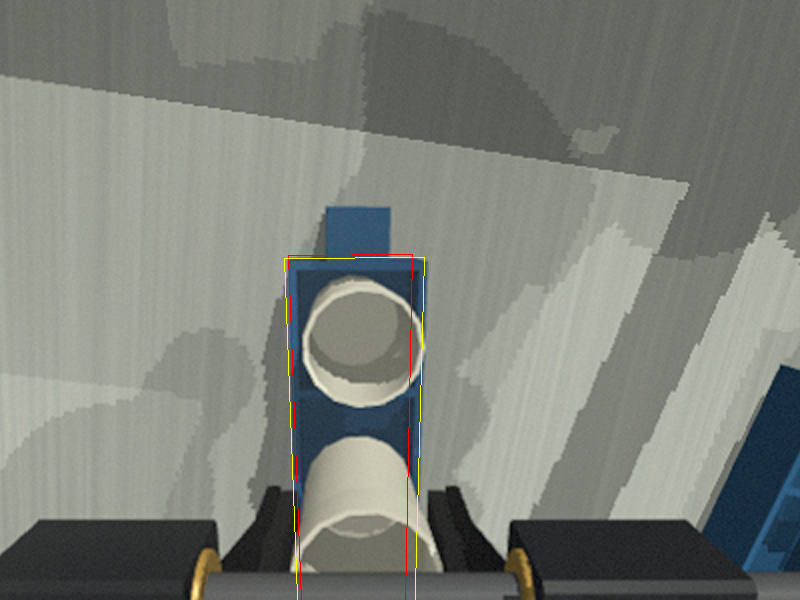

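Request:
apply_moves --pt "0.006 0 0" --pt "0.01 0 0" --pt "0.01 0 0" --pt "0.01 0 0" --pt "0.008 0 0" --pt "0.004 0 0" --pt "0.001 0 0" --pt "0 0 0" --twist '[0, 0, 0, 0, 0, 0, 0, 0]' --claw '[0, 0, 0, 0, 0, 0, 0, 0]'

```text
time_s: 60.0
tcp_pos: [0.5841, -0.3403, 0.0473]
ee_rot: [[-0.065, -0.989, -0.132], [-0.009, -0.132, 0.991], [-0.998, 0.066, -0.0]]
wrist_force: [-0.2, 0.0, -0.6]
gripper_width: 0.429
```

```bash
python3 settle.py 1; python3 q.py
python3 - <<'E'
from h import *
go(.5863,-.340,.0475,7.7)
w=cap("wrist","w25")
E
```

```text
60.05 [-15.886  37.825  -2.251   1.882 -53.379  22.318] [-0.03 -0.47  0.25 -0.03 -0.16 -0.05] [ 0.5842 -0.3403  0.0474] [-0.0649 -0.0089] pitch 93.455 0.431 [ 0.2 -0.3 -0.1] [ 1.000e-02 -4.906e+01  1.567e+01  3.580e+00 -6.000e-02 -0.000e+00]
t 60.05 tcp [ 0.5842 -0.3403  0.0474] jawyaw -172.4 j6 22.3 w 0.431 F [ 0.2 -0.3 -0.1]
 d_tool [-0.0002 -0.0021  0.    ] twist -0.10 (or 179.9)
```

View pics/w25.png

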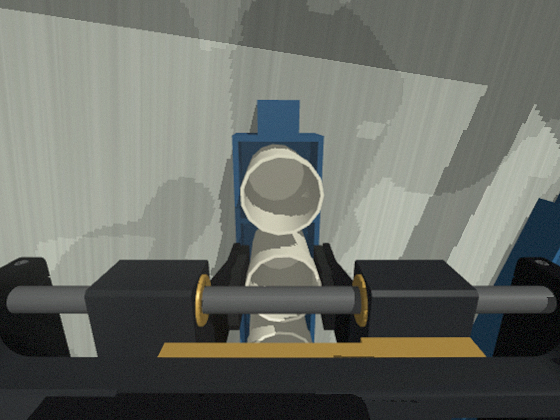

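Inserted; release and rise.

Request:
apply_moves --pt "0 0 0" --pt "0 0 0" --pt "0 0 0" --pt "0 0 0" --pt "-0.008 0 0" --pt "-0.012 0 0" --pt "-0.016 0 0" --pt "-0.016 0 0" --pt "-0.016 0 0" --pt "-0.016 0 0" --pt "-0.008 0 0" --pt "-0.003 0 0" --twist '[0, 0, 0, 0, 0, 0, 0, 0, 0, 0, 0, 0]' --claw '[0.65, 0.65, 0.65, 0.65, 0.65, 0.65, 0.65, 0.65, 0.65, 0.65, 0.65, 0.65]'

```text
time_s: 61.3
tcp_pos: [0.5927, -0.3402, 0.1552]
ee_rot: [[-0.056, -0.989, -0.133], [-0.013, -0.133, 0.991], [-0.998, 0.057, -0.005]]
wrist_force: [1.1, 0.3, -0.3]
gripper_width: 0.65
```

```bash
python3 settle.py 2; python3 q.py
python3 - <<'E'
from h import *
w=cap("wrist","w26"); t=cap("top","t26"); s=cap("scene","s26")
E
```

```text
61.4 [-15.645  32.269   4.549   1.741 -65.221  22.526] [-0.09  1.21 -1.53 -0.6   0.34  0.11] [ 0.5925 -0.3402  0.1544] [-0.0567 -0.0128] pitch 92.941 0.647 [0.1 0.1 0.5] [ 1.000e-02 -4.697e+01  1.798e+01  4.070e+00 -9.000e-02 -0.000e+00]
```

View pics/t26.png

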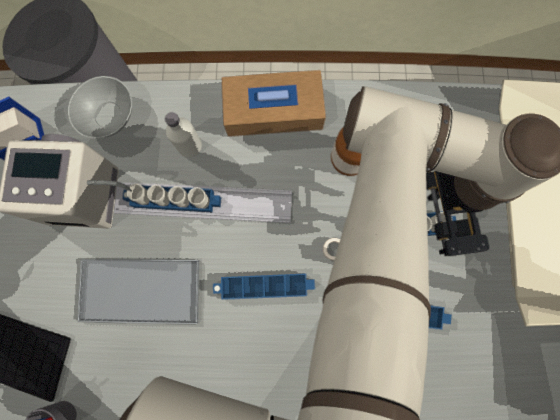

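View pics/s26.png

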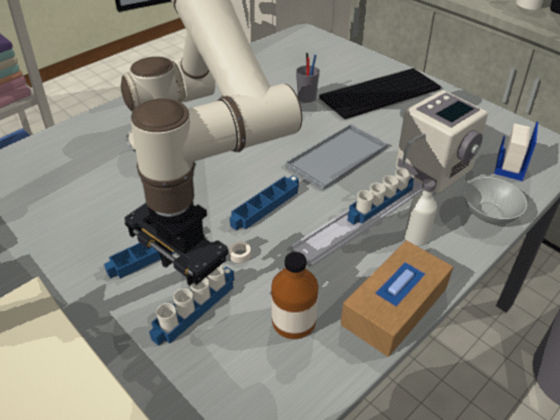

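Run:
```python
from h import *
t=cap("top")
N=np.load("res.npy",allow_pickle=True).item()["N"]
v,e=fitfull(t,N,0,[]); print("N",v,e)
go(v[0],v[1],.14,np.degrees(v[2]))
d=imaging.regions_of("tray",t)[0]; print(d["p"],d["centre"]); np.save("traym.npy",d["mask"])
c=cv2.minAreaRect(np.argwhere(d["mask"])[:,::-1].astype(np.float32)); print(c); print(ray(cv2.boxPoints(c),t,.015).round(4))
im=cv2.resize(t["pixels"][:,:,::-1][240:340,60:220],None,fx=5,fy=5,interpolation=cv2.INTER_CUBIC); cv2.imwrite("pics/tr.png",im)
```

```text
N [0.44840917 0.00604002 0.04564815] 0.09579469345698094
t 61.6 tcp [ 0.5916 -0.3399  0.1522] jawyaw -172.37 j6 22.5 w 0.647 F [0.4 0.4 0.5]
 d_tool [0.0169 0.095  0.3619] twist 5.02 (or -175.0)
0.79 [141.8, 295.0]
((138.0575714111328, 290.6065368652344), (119.60350036621094, 64.07791900634766), 0.6740369200706482)
[[0.3608 0.4269 0.015 ]
 [0.5059 0.4348 0.015 ]
 [0.5062 0.1542 0.015 ]
 [0.3647 0.1516 0.015 ]]
```

View pics/tr.png

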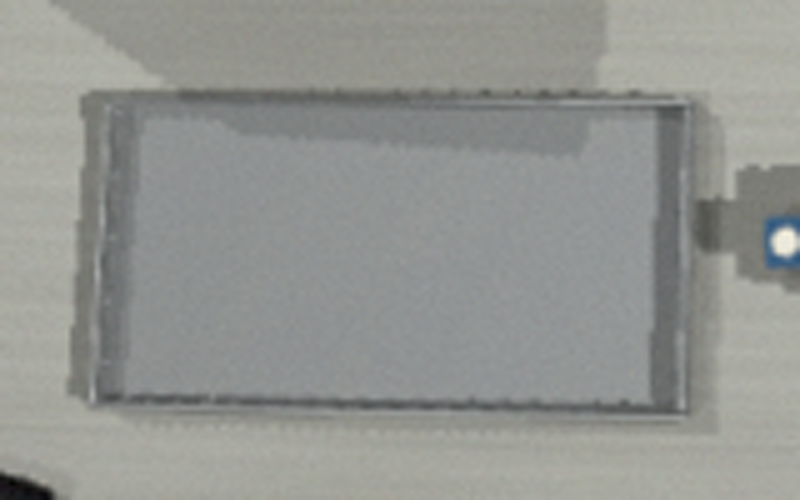

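Run:
```python
from h import *
t=cap("top")
c=np.array([[103,97],[692,100],[90,405],[688,413]])/5+[59.5,239.5]
P=ray(c,t,.015); print(P.round(4)); m=P.mean(0); print(m, np.degrees(np.arctan2(-(P[0]-P[1])[0],(P[0]-P[1])[1])),np.degrees(np.arctan2(-(P[2]-P[3])[0],(P[2]-P[3])[1])), np.linalg.norm(P[0]-P[1]),np.linalg.norm(P[0]-P[2]))
```

```text
[[0.5036 0.431  0.015 ]
 [0.5057 0.1549 0.015 ]
 [0.364  0.428  0.015 ]
 [0.3674 0.1525 0.015 ]]
[0.43516959 0.29160271 0.015     ] 0.4331689947037225 0.7154072129010633 0.2760801621256919 0.13966206295122446
```

Request:
apply_moves --pt "0 0.003 0.01" --pt "0 0.005 0.018" --pt "0 0.006 0.023" --pt "0 0.006 0.024" --pt "0 0.006 0.024" --pt "0 0.006 0.024" --pt "0 0.006 0.024" --pt "0 0.006 0.024" --pt "0 0.006 0.024" --pt "0 0.006 0.024" --pt "0 0.006 0.024" --pt "0 0.006 0.024" --twist '[0, 0, 0, 0, 0, 0, 0, 0, 0, 0, 0, 0]' --claw '[1, 1, 1, 1, 1, 1, 1, 1, 1, 1, 1, 1]'

```text
time_s: 62.9
tcp_pos: [0.4789, -0.0719, 0.152]
ee_rot: [[-0.068, -0.989, -0.13], [-0.009, -0.129, 0.992], [-0.998, 0.068, -0.0]]
wrist_force: [-0.1, -0.0, -0.1]
gripper_width: 1.002
```

```bash
python3 q.py
python3 - <<'E'
from h import *
go(.4484,.0060,.14,2.6)
E
```

```text
62.9 [ 10.603  15.085 -23.266  -0.234 -55.562  -3.02 ] [ 30.27 -12.76 -16.92  -2.51   4.35 -28.26] [ 0.4789 -0.0719  0.152 ] [-0.0677 -0.0092] pitch 93.913 1.002 [-0.1 -0.  -0.1] [ -2.62 -29.17  15.86   3.56  -0.2    0.33]
t 62.9 tcp [ 0.4789 -0.0719  0.152 ] jawyaw -172.56 j6 -3.0 w 1.002 F [-0.1 -0.  -0.1]
 d_tool [0.0133 0.0192 0.0812] twist 4.84 (or -175.2)
```

Request:
apply_moves --pt "0 0.006 0.02" --pt "0 0.004 0.016" --pt "0 0.003 0.012" --pt "0 0.002 0.007" --pt "0 0 0.003" --pt "0 0 0" --pt "0 0 0" --pt "0 0 0" --twist '[0, 0, 1, 1.5, 1.5, 0.8, 0, 0]' --claw '[1, 1, 1, 1, 1, 1, 1, 1]'

```text
time_s: 63.7
tcp_pos: [0.4494, -0.0101, 0.1531]
ee_rot: [[-0.069, -0.996, -0.05], [-0.009, -0.05, 0.999], [-0.998, 0.069, -0.005]]
wrist_force: [0.1, 0.4, 0.0]
gripper_width: 1.003
```

```bash
python3 settle.py 3; python3 q.py
python3 - <<'E'
from h import *
go(.4484,.0060,.07,2.6)
E
```

```text
63.85 [ 18.956  11.904 -27.264  -0.989 -54.742 -15.513] [-0.12  0.15  0.04  0.03  0.13 -0.12] [ 0.4496 -0.0102  0.1531] [-0.069  -0.0088] pitch 93.91 1.0 [0.2 0.1 0. ] [  0.05 -26.67  15.42   3.49  -0.13  -0.  ]
t 63.85 tcp [ 0.4496 -0.0102  0.1531] jawyaw -177.17 j6 -15.5 w 1.0 F [0.2 0.1 0. ]
 d_tool [ 0.0828 -0.0054  0.0167] twist 0.23 (or -179.8)
```

Request:
apply_moves --pt "0.03 -0.002 0.005" --pt "0.04 -0.002 0.006" --pt "0 0 0" --pt "0 0 0" --pt "0 0 0" --pt "0 0 0" --pt "-0.006 0 0" --pt "-0.012 0 0" --pt "-0.016 0 0" --pt "-0.016 0 0" --pt "-0.016 0 0" --pt "-0.016 0 0" --twist '[0, 0, 0, 0, 0, 0, 0, 0, 0, 0, 0, 0]' --claw '[1, 1, 1, 1, 1, 1, 1, 1, 1, 1, 1, 1]'

```text
time_s: 65.05
tcp_pos: [0.4585, 0.0002, 0.1766]
ee_rot: [[-0.052, -0.997, -0.049], [-0.006, -0.049, 0.999], [-0.999, 0.053, -0.003]]
wrist_force: [-0.5, 0.6, -0.1]
gripper_width: 0.998
```

```bash
python3 q.py
```

```text
65.05 [ 19.929  10.631 -24.908  -0.862 -57.394 -16.632] [ -0.4  -11.75  14.97   0.46 -25.47  -0.19] [4.585e-01 2.000e-04 1.766e-01] [-0.0524 -0.0055] pitch 92.933 0.998 [-0.5  0.6 -0.1] [-2.000e-02 -2.562e+01  1.573e+01  3.650e+00  1.700e-01 -0.000e+00]
```

Request:
apply_moves --pt "-0.016 0 0" --pt "-0.014 0 0" --pt "-0.008 0 0" --pt "-0.004 0 0" --pt "0 0 0" --pt "0.04 0 0" --pt "0.05 0 0" --pt "0.03 0 0" --pt "0 0 0" --pt "0 0 0" --pt "0 0 0" --pt "0 0 0" --twist '[0, 0, 0, 0, 0, 0, 0, 0, 0, 0, 0, 0]' --claw '[1, 1, 1, 1, 1, 1, 1, 1, 1, 1, 1, 1]'

```text
time_s: 66.25
tcp_pos: [0.4603, 0.0005, 0.1083]
ee_rot: [[-0.031, -0.998, -0.05], [-0.0, -0.05, 0.999], [-1.0, 0.031, 0.001]]
wrist_force: [-0.2, 0.7, -0.5]
gripper_width: 1.003
```

```bash
python3 q.py
python3 - <<'E'
from h import *
go(.4484,.0060,.07,2.6)
E
```

```text
66.25 [ 19.968  15.375 -30.564  -0.821 -45.757 -16.533] [ 0.04 -0.8   0.84  0.13 -0.53  0.04] [0.4603 0.0005 0.1083] [-0.0313 -0.0004] pitch 91.696 1.003 [-0.2  0.7 -0.5] [-1.000e-02 -2.776e+01  1.370e+01  3.100e+00 -6.000e-02 -0.000e+00]
t 66.25 tcp [0.4603 0.0005 0.1083] jawyaw -177.14 j6 -16.5 w 1.003 F [-0.2  0.7 -0.5]
 d_tool [0.0386 0.0104 0.0061] twist 0.26 (or -179.7)
```

Tilt is down to 1.7°. Once more.

Request:
apply_moves --pt "-0.006 0 0" --pt "-0.012 0.002 0.001" --pt "-0.016 0.002 0.001" --pt "-0.016 0.002 0.001" --pt "-0.016 0.002 0.001" --pt "-0.014 0.001 0.001" --pt "-0.008 0 0" --pt "-0.004 0 0" --pt "0 0 0" --twist '[0, 0, 0, 0, 0, 0, 0, 0, 0]' --claw '[1, 1, 1, 1, 1, 1, 1, 1, 1]'

```text
time_s: 67.15
tcp_pos: [0.4573, 0.0059, 0.2157]
ee_rot: [[-0.011, -0.999, -0.051], [0.005, -0.051, 0.999], [-1.0, 0.011, 0.006]]
wrist_force: [0.0, 0.5, -0.1]
gripper_width: 0.999
```

Request:
apply_moves --pt "0.04 0 0" --pt "0.05 0 0" --pt "0.03 0 0" --pt "0 0 0" --pt "0 0 0" --pt "0 0 0" --pt "0 0 0" --pt "0 0 0" --twist '[0, 0, 0, 0, 0, 0, 0, 0]' --claw '[1, 1, 1, 1, 1, 1, 1, 1]'

```text
time_s: 67.95
tcp_pos: [0.4601, 0.0073, 0.0969]
ee_rot: [[-0.001, -0.999, -0.051], [0.008, -0.051, 0.999], [-1.0, 0.001, 0.008]]
wrist_force: [0.1, -0.4, 0.8]
gripper_width: 1.003
```

```bash
python3 settle.py 3; python3 q.py
python3 - <<'E'
from h import *
go(.4484,.0060,.05,2.6)
w=cap("wrist"); show(w,[(.4484,.006,.0456)],"w30",crop=(100,0,500,300))
E
```

```text
68.1 [ 20.933  15.612 -32.612  -0.664 -41.726 -17.504] [-0.01  0.42 -0.37 -0.13  0.08 -0.15] [0.4597 0.0072 0.0964] [-0.0019  0.0075] pitch 89.95 1.002 [-0.7 -0.2  0.7] [ 1.000e-02 -2.801e+01  1.349e+01  3.040e+00  2.000e-02  0.000e+00]
t 68.1 tcp [0.4597 0.0072 0.0964] jawyaw -177.07 j6 -17.5 w 1.002 F [-0.7 -0.2  0.7]
 d_tool [ 0.0464  0.0113 -0.001 ] twist 0.33 (or -179.7)
```

View pics/w30.png

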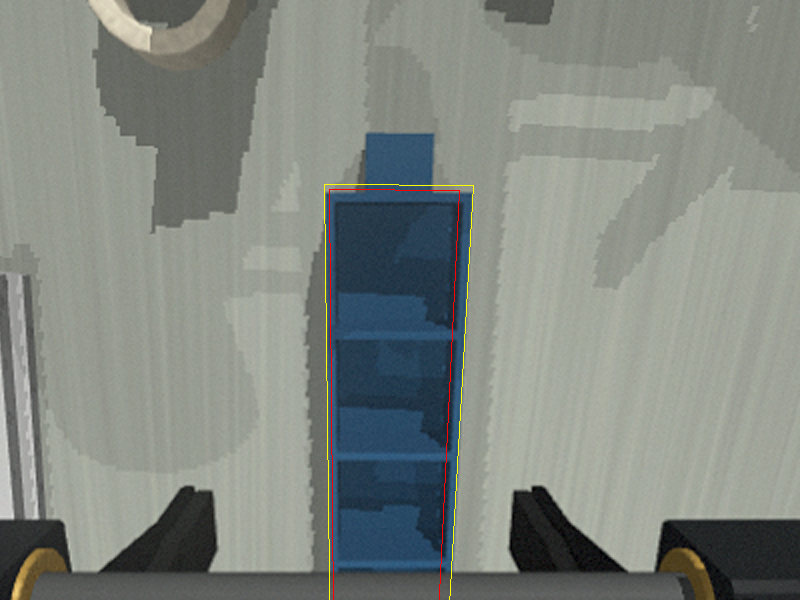

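Request:
apply_moves --pt "0.005 0.002 0" --pt "0.01 0.003 0" --pt "0.014 0.003 0" --pt "0.014 0.002 0" --pt "0.014 0.001 0" --pt "0.01 0 0" --pt "0.005 0 0" --pt "0.002 0 0" --pt "0 0 0" --twist '[0, 0, 0, 0, 0, 0, 0, 0, 0]' --claw '[1, 1, 1, 1, 1, 1, 1, 1, 1]'

```text
time_s: 69.05
tcp_pos: [0.4473, 0.0071, 0.0189]
ee_rot: [[-0.001, -0.999, -0.051], [0.008, -0.051, 0.999], [-1.0, 0.001, 0.008]]
wrist_force: [-0.5, -0.4, -0.1]
gripper_width: 1.002
```

```bash
python3 settle.py 3; python3 q.py
python3 - <<'E'
from h import *
go(.4484,.0075,.02,2.6)
E
```

```text
69.2 [ 21.523  22.54  -38.544  -0.917 -28.747 -17.793] [-0.05 -0.26 -0.01 -0.01  0.09  0.04] [0.4477 0.0072 0.0194] [-0.      0.0083] pitch 89.831 1.0 [-0.7 -0.5 -0.6] [-0.000e+00 -3.019e+01  9.630e+00  2.170e+00  1.000e-02 -0.000e+00]
t 69.2 tcp [0.4477 0.0072 0.0194] jawyaw -177.07 j6 -17.8 w 1.0 F [-0.7 -0.5 -0.6]
 d_tool [-0.0006 -0.0007  0.0002] twist 0.33 (or -179.7)
```

Request:
apply_moves --pt "0 0 0" --pt "0 0 0" --pt "0 0 0" --pt "0 0 0" --pt "0 0 0" --pt "0 0 0" --pt "0 0 0" --pt "0 0 0" --twist '[0, 0, 0, 0, 0, 0, 0, 0]' --claw '[0, 0, 0, 0, 0, 0, 0, 0]'

```text
time_s: 70.0
tcp_pos: [0.4486, 0.0075, 0.0208]
ee_rot: [[0.003, -0.999, -0.051], [0.009, -0.051, 0.999], [-1.0, -0.003, 0.009]]
wrist_force: [0.5, -0.1, -0.3]
gripper_width: 0.559
```

```bash
python3 settle.py 1; python3 q.py
```

```text
70.05 [ 21.521  22.383 -38.491  -0.909 -28.777 -17.798] [ 0.01  0.02  0.04 -0.03  0.04 -0.05] [0.4485 0.0075 0.0208] [0.0029 0.0094] pitch 89.651 0.562 [0.1 0.9 0. ] [-1.000e-02 -3.026e+01  9.740e+00  2.200e+00  6.000e-02  1.000e-02]
```

Request:
apply_moves --pt "-0.006 0 0" --pt "-0.01 0 0" --pt "-0.012 0 0" --pt "-0.014 0 0" --pt "-0.014 0 0" --pt "-0.014 0 0" --pt "-0.01 0 0" --pt "-0.006 0 0" --pt "-0.003 0 0" --pt "0 0 0" --twist '[0, 0, 0, 0, 0, 0, 0, 0, 0, 0]' --claw '[0, 0, 0, 0, 0, 0, 0, 0, 0, 0]'

```text
time_s: 71.05
tcp_pos: [0.4465, 0.0061, 0.1175]
ee_rot: [[0.003, -0.999, -0.05], [0.01, -0.05, 0.999], [-1.0, -0.003, 0.01]]
wrist_force: [-0.2, 0.4, -1.7]
gripper_width: 0.559
```

```bash
python3 settle.py 3; python3 q.py
python3 - <<'E'
from h import *
go(.4352,.2916,.11,.6)
cap("scene","s31"); cap("wrist","w31")
E
```

```text
71.2 [ 21.416  12.55  -33.104  -0.692 -44.101 -18.054] [-0.01  0.4  -0.06 -0.01  0.08 -0.01] [0.4461 0.006  0.1166] [0.0009 0.0094] pitch 89.755 0.557 [-0.1 -0.1 -1.7] [  0.   -26.75  14.62   3.35   0.03   0.  ]
t 71.2 tcp [0.4461 0.006  0.1166] jawyaw -177.13 j6 -18.1 w 0.557 F [-0.1 -0.1 -1.7]
 d_tool [ 0.0092 -0.0034  0.2857] twist 2.27 (or -177.7)
```

View pics/s31.png

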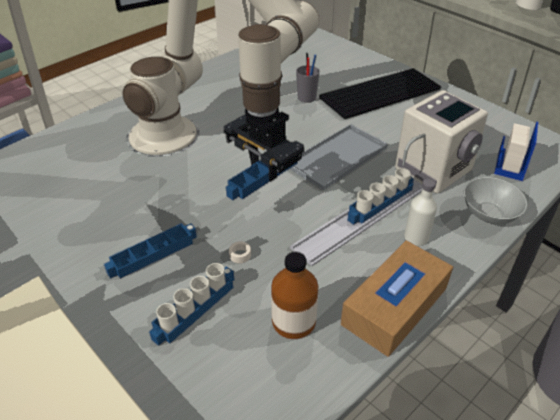

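Request:
apply_moves --pt "0 0 0.01" --pt "0 0 0.016" --pt "0 0 0.02" --pt "0 0 0.022" --pt "0 0 0.022" --pt "0 0 0.022" --pt "0 0 0.022" --pt "0 0 0.022" --pt "0 0 0.022" --pt "0 0 0.022" --pt "0 0 0.022" --pt "0 0 0.022" --twist '[0, 0, 0, 0, 0, 0, 0, 0, 0, 0, 0, 0]' --claw '[0, 0, 0, 0, 0, 0, 0, 0, 0, 0, 0, 0]'

```text
time_s: 72.5
tcp_pos: [0.4302, 0.2626, 0.114]
ee_rot: [[-0.007, -0.999, -0.047], [0.005, -0.047, 0.999], [-1.0, 0.007, 0.005]]
wrist_force: [0.1, 0.8, -0.4]
gripper_width: 0.56
```

Request:
apply_moves --pt "0 0 0.014" --pt "0 0 0.01" --pt "0 0 0.005" --pt "0 0 0.002" --pt "0 0 0" --pt "0 0 0" --twist '[0.5, 0.8, 0.8, 0.2, 0, 0]' --claw '[0, 0, 0, 0, 0, 0]'

```text
time_s: 73.1
tcp_pos: [0.4271, 0.2981, 0.1124]
ee_rot: [[-0.009, -1.0, -0.008], [0.002, -0.008, 1.0], [-1.0, 0.009, 0.002]]
wrist_force: [0.2, -0.4, -1.5]
gripper_width: 0.557
```

```bash
python3 settle.py 3; python3 q.py
python3 - <<'E'
from h import *
go(.4352,.2916,.06,.6)
t=cap("top","t32"); cap("wrist","w32")
E
```

```text
73.25 [ 52.481  19.576 -23.211  -0.647 -47.392 -51.585] [ 0.01 -0.11  0.07  0.11  0.08  0.  ] [0.4273 0.2981 0.1126] [-0.0085  0.0026] pitch 90.179 0.562 [ 0.8 -0.3 -1.8] [  0.05 -33.49  15.15   3.48  -0.05  -0.  ]
t 73.25 tcp [0.4273 0.2981 0.1126] jawyaw -179.54 j6 -51.6 w 0.562 F [ 0.8 -0.3 -1.8]
 d_tool [ 0.0525 -0.0083 -0.0067] twist -0.14 (or 179.9)
```

View pics/w32.png

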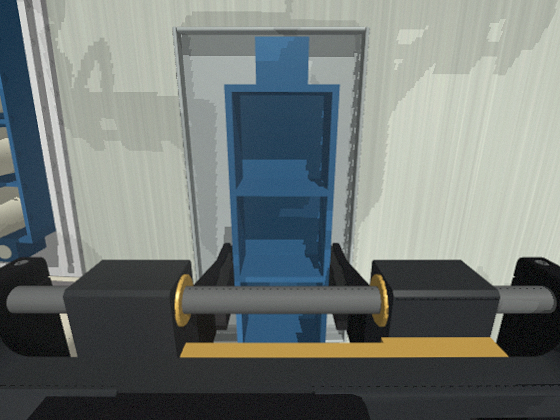

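View pics/t32.png

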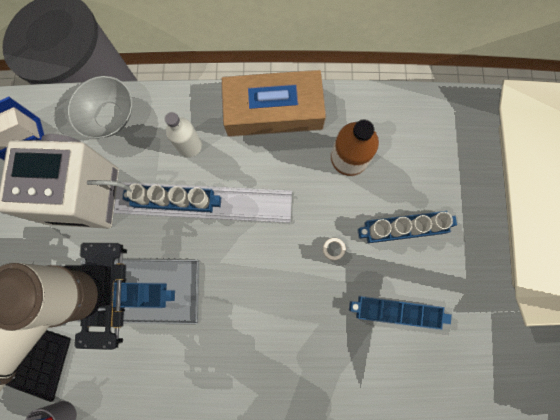

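Request:
apply_moves --pt "0.006 -0.002 -0.002" --pt "0.012 -0.002 -0.002" --pt "0.014 -0.002 -0.002" --pt "0.014 -0.002 -0.001" --pt "0.014 0 0" --pt "0.012 0 0" --pt "0.006 0 0" --pt "0.003 0 0" --pt "0 0 0" --twist '[0, 0, 0, 0, 0, 0, 0, 0, 0]' --claw '[0, 0, 0, 0, 0, 0, 0, 0, 0]'

```text
time_s: 74.25
tcp_pos: [0.4355, 0.2886, 0.0238]
ee_rot: [[-0.01, -1.0, -0.006], [0.0, -0.006, 1.0], [-1.0, 0.01, 0.001]]
wrist_force: [-2.6, 0.1, 5.3]
gripper_width: 0.562
```

```bash
python3 settle.py 3; python3 q.py
python3 - <<'E'
from h import *
go(.4352,.2916,.0245,.6)
E
```

```text
74.4 [ 51.065  27.263 -27.57   -0.826 -35.461 -50.061] [ 0.1  -0.06 -0.08  0.02 -0.06 -0.02] [0.4356 0.2888 0.0242] [-0.0097  0.0013] pitch 90.294 0.558 [ 0.4  0.4 -1.6] [  0.   -36.9   11.84   2.73  -0.06   0.  ]
t 74.4 tcp [0.4356 0.2888 0.0242] jawyaw -179.67 j6 -50.1 w 0.558 F [ 0.4  0.4 -1.6]
 d_tool [-0.0003  0.0003  0.0028] twist -0.27 (or 179.7)
```

Request:
apply_moves --pt "0 0 0" --pt "0 0 0" --pt "0 0 0" --pt "0 0 0" --pt "-0.006 0 0" --pt "-0.012 0 0" --pt "-0.016 0 0" --pt "-0.016 0 0" --pt "-0.016 0 0" --pt "-0.016 0 0" --pt "-0.01 0 0" --pt "-0.004 0 0" --twist '[0, 0, 0, 0, 0, 0, 0, 0, 0, 0, 0, 0]' --claw '[0.75, 0.75, 0.75, 0.75, 0.75, 0.75, 0.75, 0.75, 0.75, 0.75, 0.75, 0.75]'

```text
time_s: 75.6
tcp_pos: [0.4377, 0.2895, 0.1308]
ee_rot: [[-0.004, -1.0, -0.007], [0.006, -0.007, 1.0], [-1.0, 0.004, 0.006]]
wrist_force: [1.7, -0.2, 0.3]
gripper_width: 0.749
```

```bash
python3 settle.py 3; python3 q.py
python3 - <<'E'
from h import *
cap("wrist","w33")
t=cap("top"); v,e=fitfull(t,(.39,-.2965,-.139),0,[]); print("Q",v,e)
go(v[0],v[1],.12,np.degrees(v[2]))
E
```

```text
75.75 [ 50.966  18.544 -21.857  -0.572 -49.617 -50.228] [-0.    1.01 -0.89 -0.3   0.05  0.04] [0.4371 0.289  0.1291] [-0.0061  0.0046] pitch 90.018 0.755 [0.  0.5 0.3] [ 1.000e-02 -3.320e+01  1.566e+01  3.540e+00 -3.000e-02  0.000e+00]
Q [ 0.3900467  -0.29566562 -0.13688771] 0.10617315573770492
t 75.85 tcp [0.4368 0.2886 0.1282] jawyaw -179.64 j6 -50.2 w 0.748 F [-0.3 -0.2  0.5]
 d_tool [ 0.0068  0.0504 -0.584 ] twist 8.20 (or -171.8)
```

View pics/w33.png

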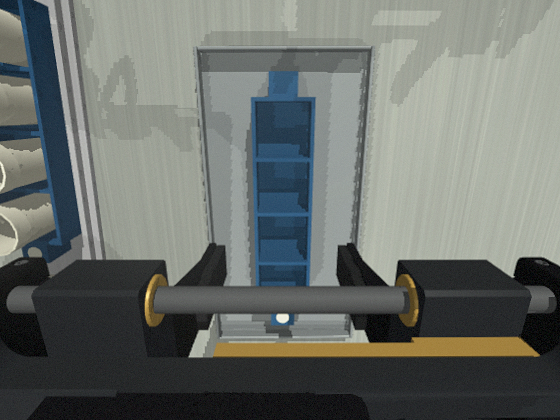

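Request:
apply_moves --pt "0 0.001 -0.012" --pt "0 0.001 -0.02" --pt "0 0.002 -0.024" --pt "0 0.002 -0.026" --pt "0 0.002 -0.026" --pt "0 0.002 -0.026" --pt "0 0.002 -0.026" --pt "0 0.002 -0.026" --pt "0 0.002 -0.026" --pt "0 0.002 -0.026" --pt "0 0.002 -0.026" --pt "0 0.002 -0.026" --twist '[0, 0, 0, 0, 0, 0, 0, 0, 0, 0, 0, 0]' --claw '[1, 1, 1, 1, 1, 1, 1, 1, 1, 1, 1, 1]'

```text
time_s: 77.05
tcp_pos: [0.4045, -0.0266, 0.1231]
ee_rot: [[-0.022, -1.0, -0.005], [-0.007, -0.004, 1.0], [-1.0, 0.022, -0.007]]
wrist_force: [1.1, 0.0, -0.1]
gripper_width: 1.001
```

```bash
python3 q.py
python3 - <<'E'
from h import *
go(.39,-.2945,.12,-7.85)
E
```

```text
77.05 [ 19.413   8.8   -37.165  -0.087 -45.366 -19.092] [-37.73  -2.11  -3.22   1.07   0.64  36.39] [ 0.4045 -0.0266  0.1231] [-0.0223 -0.0067] pitch 91.331 1.001 [ 1.1  0.  -0.1] [  2.76 -22.5   13.71   3.05  -0.09  -0.43]
t 77.05 tcp [ 0.4045 -0.0266  0.1231] jawyaw -179.75 j6 -19.1 w 1.001 F [ 1.1  0.  -0.1]
 d_tool [ 0.0052  0.0156 -0.2678] twist 8.10 (or -171.9)
```

Request:
apply_moves --pt "0 0.001 -0.026" --pt "0 0.001 -0.026" --pt "0 0.001 -0.026" --pt "0 0.001 -0.026" --pt "0 0.001 -0.026" --pt "0 0.001 -0.026" --pt "0 0.001 -0.026" --pt "0 0 -0.022" --pt "0 0 -0.016" --pt "0 0 -0.01" --pt "0 0 -0.005" --pt "0 0 0" --twist '[0, 0, 0, 0, 0, 0, 1, 2, 2, 2, 1, 0]' --claw '[1, 1, 1, 1, 1, 1, 1, 1, 1, 1, 1, 1]'

```text
time_s: 78.25
tcp_pos: [0.3727, -0.2812, 0.1207]
ee_rot: [[-0.038, -0.987, 0.156], [-0.004, 0.156, 0.988], [-0.999, 0.037, -0.009]]
wrist_force: [-0.0, -0.0, 0.2]
gripper_width: 1.001
```

```bash
python3 settle.py 3; python3 q.py
python3 - <<'E'
from h import *
go(.39,-.2945,.08,-7.85)
w=cap("wrist"); show(w,[(.39,-.2957,-.1369)],"w34",crop=(100,0,500,300))
E
```

```text
78.4 [-16.354  14.825 -29.693   1.104 -47.484   6.74 ] [ 0.56 -0.07  0.25  0.21  0.03 -0.09] [ 0.3734 -0.2804  0.1209] [-0.0374 -0.0038] pitch 92.002 1.0 [ 0.7 -0.1  0.1] [ -0.26 -28.15  14.36   3.24  -0.04  -0.  ]
t 78.4 tcp [ 0.3734 -0.2804  0.1209] jawyaw 171.14 j6 6.7 w 1.0 F [ 0.7 -0.1  0.1]
 d_tool [ 0.0403 -0.02   -0.011 ] twist -1.01 (or 179.0)
```

View pics/w34.png

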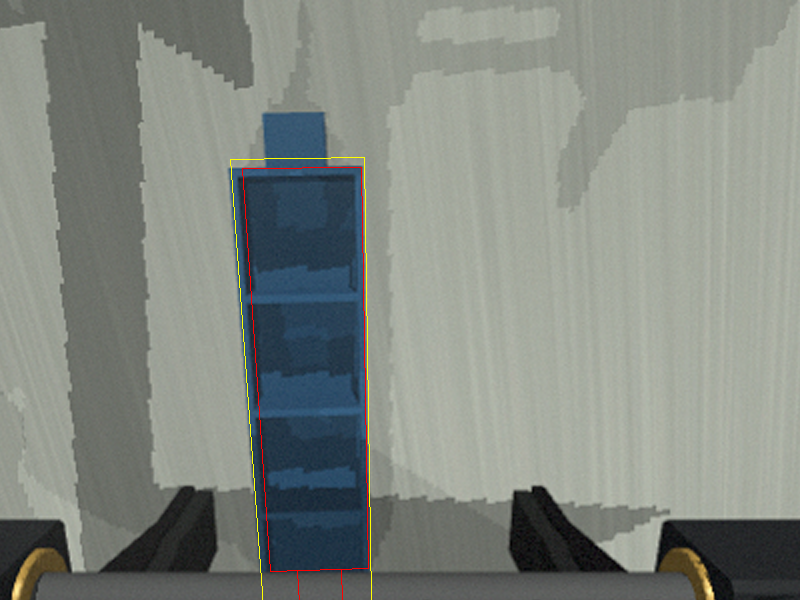

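Request:
apply_moves --pt "0.02 -0.008 -0.004" --pt "0.03 -0.008 -0.004" --pt "0 -0.002 -0.001" --pt "0 0 0" --pt "0 0 0" --pt "0 0 0" --pt "0 0 0" --pt "0 0 0" --twist '[-1, 0, 0, 0, 0, 0, 0, 0]' --claw '[1, 1, 1, 1, 1, 1, 1, 1]'

```text
time_s: 79.25
tcp_pos: [0.3925, -0.2903, 0.075]
ee_rot: [[-0.028, -0.991, 0.128], [-0.008, 0.128, 0.992], [-1.0, 0.027, -0.011]]
wrist_force: [0.4, 0.6, 0.7]
gripper_width: 1.0
```

```bash
python3 settle.py 3; python3 q.py
python3 - <<'E'
from h import *
go(.39,-.2935,.0205,-7.85)
E
```

```text
79.4 [-16.833  20.312 -30.262   1.35  -40.866   8.453] [-0.02  0.43 -0.06 -0.09  0.01  0.04] [ 0.3923 -0.2903  0.0746] [-0.0284 -0.0075] pitch 91.44 0.995 [-1.1  0.2 -0.2] [ 2.000e-02 -3.177e+01  1.292e+01  2.910e+00 -0.000e+00 -0.000e+00]
t 79.4 tcp [ 0.3923 -0.2903  0.0746] jawyaw 172.64 j6 8.5 w 0.995 F [-1.1  0.2 -0.2]
 d_tool [ 0.0542  0.0004 -0.0029] twist 0.49 (or -179.5)
```

Request:
apply_moves --pt "0.005 0 -0.001" --pt "0.01 0 -0.001" --pt "0.012 0 -0.001" --pt "0.012 0 0" --pt "0.009 0 0" --pt "0.005 0 0" --pt "0.002 0 0" --pt "0 0 0" --twist '[0.5, 0, 0, 0, 0, 0, 0, 0]' --claw '[1, 1, 1, 1, 1, 1, 1, 1]'

```text
time_s: 80.2
tcp_pos: [0.3896, -0.2942, 0.0159]
ee_rot: [[-0.03, -0.99, 0.136], [-0.007, 0.137, 0.991], [-1.0, 0.029, -0.011]]
wrist_force: [-1.2, 0.9, 2.0]
gripper_width: 1.003
```

```bash
python3 settle.py 3; python3 q.py
python3 - <<'E'
from h import *
go(.39,-.2935,.0205,-7.85)
E
```

```text
80.35 [-17.379  26.011 -33.265   1.708 -32.246   8.047] [ 0.02  0.04  0.05  0.06  0.03 -0.07] [ 0.3895 -0.2942  0.0158] [-0.0299 -0.0073] pitch 91.522 0.999 [-0.4  1.4  3.1] [ -0.16 -32.5   10.51   2.35   0.31  -0.06]
t 80.35 tcp [ 0.3895 -0.2942  0.0158] jawyaw 172.11 j6 8.0 w 0.999 F [-0.4  1.4  3.1]
 d_tool [-0.0047 -0.0002  0.0007] twist -0.04 (or 180.0)
```

Request:
apply_moves --pt "-0.003 0 0" --pt "-0.002 0 0.001" --pt "0 0 0" --pt "0 0 0" --pt "0 0 0" --pt "0 0 0" --pt "0 0 0" --pt "0 0 0" --pt "0 0 0" --pt "0 0 0" --twist '[0, 0, 0, 0, 0, 0, 0, 0, 0, 0]' --claw '[1, 0.9, 0, 0, 0, 0, 0, 0, 0, 0]'

```text
time_s: 81.35
tcp_pos: [0.3906, -0.2934, 0.021]
ee_rot: [[-0.028, -0.99, 0.137], [-0.008, 0.137, 0.991], [-1.0, 0.027, -0.012]]
wrist_force: [0.4, 0.2, 0.3]
gripper_width: 0.566
```

```bash
python3 settle.py 1; python3 q.py
```

```text
81.4 [-17.241  25.468 -33.042   1.674 -32.916   7.942] [-0.07 -0.12 -0.09 -0.11  0.1  -0.  ] [ 0.3906 -0.2933  0.021 ] [-0.0283 -0.0078] pitch 91.426 0.563 [ 0.8 -0.5  0.8] [-6.000e-02 -3.362e+01  1.058e+01  2.370e+00 -0.000e+00 -2.000e-02]
```

Request:
apply_moves --pt "-0.006 0 0" --pt "-0.01 0 0" --pt "-0.014 0 0" --pt "-0.016 0 0" --pt "-0.016 0 0" --pt "-0.016 0 0" --pt "-0.014 0 0" --pt "-0.01 0 0" --pt "-0.006 0 0" --pt "-0.003 0 0" --pt "0 0 0" --twist '[0, 0, 0, 0, 0, 0, 0, 0, 0, 0, 0]' --claw '[0, 0, 0, 0, 0, 0, 0, 0, 0, 0, 0]'

```text
time_s: 82.5
tcp_pos: [0.3918, -0.2915, 0.14]
ee_rot: [[-0.03, -0.99, 0.139], [-0.006, 0.139, 0.99], [-1.0, 0.029, -0.01]]
wrist_force: [-0.2, 0.8, -1.0]
gripper_width: 0.559
```

```bash
python3 settle.py 3; python3 q.py
python3 - <<'E'
from h import *
go(.4356,.2888,.14,.4)
t=cap("top","t35"); s=cap("scene","s35"); w=cap("wrist","w35")
v,e=fitfull(t,(.4356,.2888,.008),.003,[]); print("N in tray",v,e)
E
```

```text
82.65 [-17.028  15.136 -25.85    1.061 -50.658   8.354] [-0.08  0.21 -0.01  0.04 -0.   -0.03] [ 0.3913 -0.2913  0.1392] [-0.0315 -0.0053] pitch 91.644 0.561 [-0.2 -0.2 -1.5] [ 1.000e-02 -3.035e+01  1.584e+01  3.650e+00 -2.000e-02 -0.000e+00]
t 82.65 tcp [ 0.3913 -0.2913  0.1392] jawyaw 172.0 j6 8.4 w 0.561 F [-0.2 -0.2 -1.5]
 d_tool [-0.0053  0.0369  0.5806] twist -8.40 (or 171.6)
N in tray [0.43572584 0.28770092 0.00986683] 0.0676605504587156
```

View pics/t35.png

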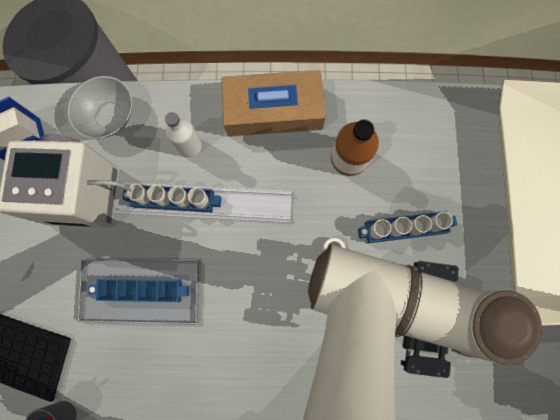

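View pics/w35.png

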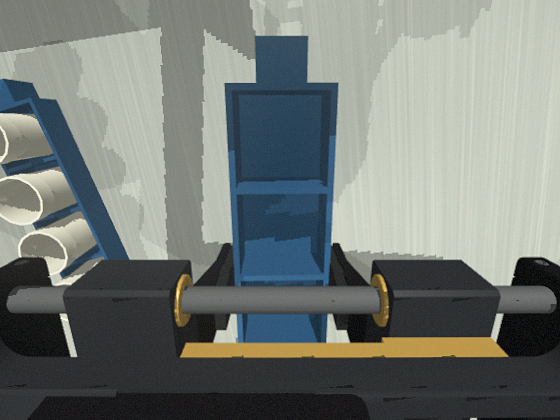

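Request:
apply_moves --pt "0 0.001 0.01" --pt "0 0.001 0.016" --pt "0 0.001 0.022" --pt "0 0.002 0.024" --pt "0 0.002 0.024" --pt "0 0.002 0.024" --pt "0 0.002 0.024" --pt "0 0.002 0.024" --pt "0 0.002 0.024" --pt "0 0.002 0.024" --pt "0 0.002 0.024" --pt "0 0.002 0.024" --twist '[0, 0, 0, 0, 0, 0, 0, 0, 0, 0, 0, 0]' --claw '[0, 0, 0, 0, 0, 0, 0, 0, 0, 0, 0, 0]'

```text
time_s: 84.0
tcp_pos: [0.4048, -0.014, 0.135]
ee_rot: [[-0.036, -0.989, 0.143], [-0.004, 0.143, 0.99], [-0.999, 0.035, -0.009]]
wrist_force: [0.3, 0.9, -1.4]
gripper_width: 0.564
```

```bash
python3 q.py
python3 - <<'E'
from h import *
go(.4356,.2888,.14,.4)
E
```

```text
84.0 [ 20.855   8.111 -35.541  -0.684 -48.354 -28.629] [ 3.532e+01 -1.700e-01  3.000e-02 -1.540e+00  1.700e-01 -3.368e+01] [ 0.4048 -0.014   0.135 ] [-0.0359 -0.0041] pitch 92.006 0.564 [ 0.3  0.9 -1.4] [ -2.46 -22.99  14.59   3.4   -0.14   0.38]
t 84.0 tcp [ 0.4048 -0.014   0.135 ] jawyaw 171.75 j6 -28.6 w 0.564 F [ 0.3  0.9 -1.4]
 d_tool [-0.0073  0.0132  0.304 ] twist -8.65 (or 171.4)
```

Request:
apply_moves --pt "0 0.001 0.024" --pt "-0.001 0.001 0.024" --pt "-0.001 0.001 0.024" --pt "-0.001 0.001 0.024" --pt "-0.001 0.001 0.024" --pt "-0.001 0.001 0.024" --pt "-0.001 0 0.024" --pt "0 0 0.024" --pt "0 0 0.022" --pt "0 0 0.022" --pt "0 0 0.018" --pt "0 0 0.012" --twist '[0, 0, 0, 0, 0, 0, 0, 0, 0, 0, 0, 0]' --claw '[0, 0, 0, 0, 0, 0, 0, 0, 0, 0, 0, 0]'

```text
time_s: 85.2
tcp_pos: [0.4298, 0.2667, 0.1375]
ee_rot: [[-0.039, -0.99, 0.136], [-0.006, 0.137, 0.991], [-0.999, 0.038, -0.011]]
wrist_force: [0.4, 0.3, -0.8]
gripper_width: 0.563
```

Request:
apply_moves --pt "0 0 0.006" --pt "0 0 0.003" --pt "0 0 0" --pt "0 0 0" --pt "0 0 0" --pt "0 0 0" --twist '[-1, -2, -2.5, -2, -1, 0]' --claw '[0, 0, 0, 0, 0, 0]'

```text
time_s: 85.8
tcp_pos: [0.4297, 0.2758, 0.1363]
ee_rot: [[-0.042, -0.999, -0.02], [-0.008, -0.02, 1.0], [-0.999, 0.042, -0.007]]
wrist_force: [-0.3, -0.3, -1.2]
gripper_width: 0.564
```

```bash
python3 settle.py 3; python3 q.py
python3 - <<'E'
from h import *
go(.4356,.2888,.08,.45)
t=cap("top","t36"); w=cap("wrist","w36")
E
```

```text
85.95 [ 49.998  17.838 -21.177  -1.933 -52.895 -47.671] [0.15 0.02 0.16 0.04 0.09 0.1 ] [0.4298 0.276  0.1364] [-0.0419 -0.008 ] pitch 91.91 0.561 [ 0.1  0.3 -0.6] [-1.000e-02 -3.273e+01  1.590e+01  3.650e+00 -1.200e-01 -0.000e+00]
t 85.95 tcp [0.4298 0.276  0.1364] jawyaw -178.87 j6 -47.7 w 0.561 F [ 0.1  0.3 -0.6]
 d_tool [ 0.056  -0.0084  0.0131] twist 0.68 (or -179.3)
```

View pics/w36.png

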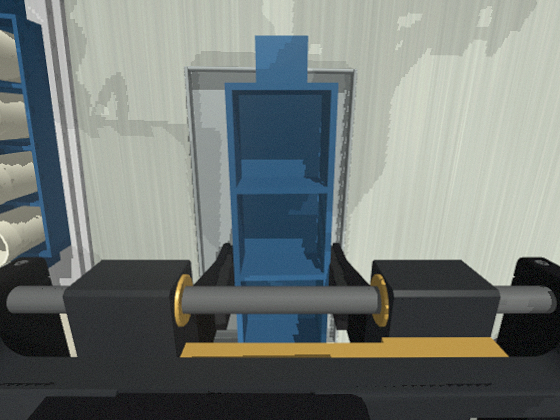

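Request:
apply_moves --pt "0.01 -0.002 0.003" --pt "0.018 -0.002 0.004" --pt "0.018 -0.002 0.004" --pt "0.01 -0.002 0.002" --pt "0.003 0 0" --pt "0 0 0" --pt "0 0 0" --twist '[0.3, 0.4, 0, 0, 0, 0, 0]' --claw '[0, 0, 0, 0, 0, 0, 0]'

```text
time_s: 86.75
tcp_pos: [0.4363, 0.29, 0.0735]
ee_rot: [[-0.041, -0.999, -0.006], [-0.007, -0.006, 1.0], [-0.999, 0.041, -0.007]]
wrist_force: [-0.5, 0.1, -1.7]
gripper_width: 0.56
```

```bash
python3 settle.py 3; python3 q.py
python3 - <<'E'
from h import *
go(.4358,.2888,.056,.45)
t=cap("top","t37"); s=cap("scene","s37")
v,e=fitfull(t,(.4357,.2888,.008),.003,[]); print(v,e)
E
```

```text
86.9 [ 50.459  23.638 -23.221  -2.184 -44.916 -48.558] [ 0.12 -0.13 -0.    0.02  0.04 -0.1 ] [0.4364 0.2901 0.0739] [-0.0402 -0.0065] pitch 91.775 0.561 [ 0.  -0.2 -0.9] [  0.   -35.72  13.9    3.2   -0.12  -0.  ]
t 86.9 tcp [0.4364 0.2901 0.0739] jawyaw -179.68 j6 -48.6 w 0.561 F [ 0.  -0.2 -0.9]
 d_tool [ 0.018  -0.0001 -0.0012] twist -0.13 (or 179.9)
[0.43609331 0.28305797 0.01241482] 0.7144223027375202
```

View pics/t37.png

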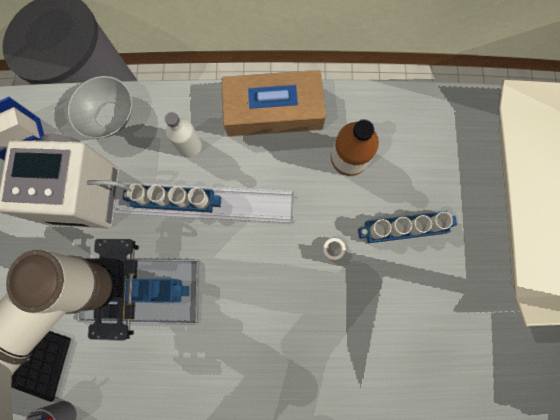

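View pics/s37.png

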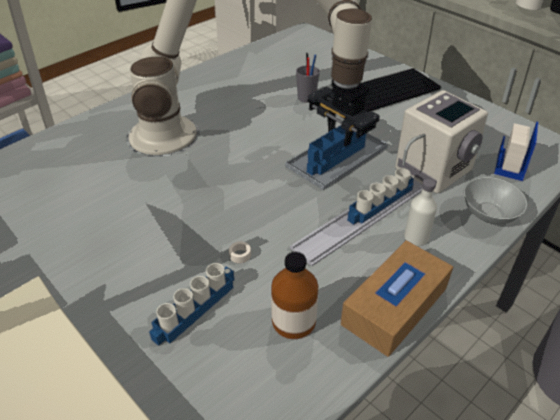

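Aligned over the first rack; lower the last ~19 mm.

Request:
apply_moves --pt "0.004 0 -0.001" --pt "0.006 0 0" --pt "0.005 0 0" --pt "0.003 0 0" --pt "0.001 0 0" --pt "0 0 0" --twist '[0, 0, 0, 0, 0, 0]' --claw '[0, 0, 0, 0, 0, 0]'

```text
time_s: 87.6
tcp_pos: [0.4358, 0.289, 0.0543]
ee_rot: [[-0.039, -0.999, -0.006], [-0.006, -0.006, 1.0], [-0.999, 0.039, -0.006]]
wrist_force: [-0.1, -0.0, 1.3]
gripper_width: 0.563
```

```bash
python3 settle.py 2; python3 q.py
```

```text
87.7 [ 50.436  25.173 -24.415  -2.27  -42.105 -48.387] [ 0.04 -0.01 -0.07 -0.16  0.1  -0.02] [0.4358 0.289  0.0544] [-0.039  -0.0056] pitch 91.694 0.559 [-0.6 -0.9 -0.3] [ 2.500e-01 -3.596e+01  1.317e+01  2.860e+00  4.000e-02  1.000e-02]
```

Request:
apply_moves --pt "0 0 0" --pt "0 0 0" --pt "0 0 0" --pt "0 0 0" --pt "-0.006 0 0" --pt "-0.012 0 0" --pt "-0.016 0 0" --pt "-0.016 0 0" --pt "-0.016 0 0" --pt "-0.016 0 0" --pt "-0.01 0 0" --pt "-0.004 0 0" --twist '[0, 0, 0, 0, 0, 0, 0, 0, 0, 0, 0, 0]' --claw '[0.75, 0.75, 0.75, 0.75, 0.75, 0.75, 0.75, 0.75, 0.75, 0.75, 0.75, 0.75]'

```text
time_s: 88.9
tcp_pos: [0.4408, 0.2904, 0.1603]
ee_rot: [[-0.034, -0.999, -0.007], [-0.001, -0.007, 1.0], [-0.999, 0.034, -0.001]]
wrist_force: [0.2, 0.0, 0.3]
gripper_width: 0.751
```

```bash
python3 settle.py 3; python3 q.py
python3 - <<'E'
from h import *
w=cap("wrist","w38"); s=cap("scene","s38")
im=cv2.resize(s["pixels"][:,:,::-1][110:200,270:400],None,fx=5,fy=5,interpolation=cv2.INTER_CUBIC); cv2.imwrite("pics/s38.png",im)
E
```

```text
89.05 [ 50.14   17.619 -17.745  -1.791 -56.099 -48.751] [ 0.04  0.99 -1.   -0.28 -0.01  0.05] [0.4402 0.2899 0.1585] [-0.0361 -0.0028] pitch 91.463 0.75 [-0.1 -0.6  0.4] [ -0.   -33.35  16.68   3.76  -0.08  -0.  ]
```

View pics/w38.png

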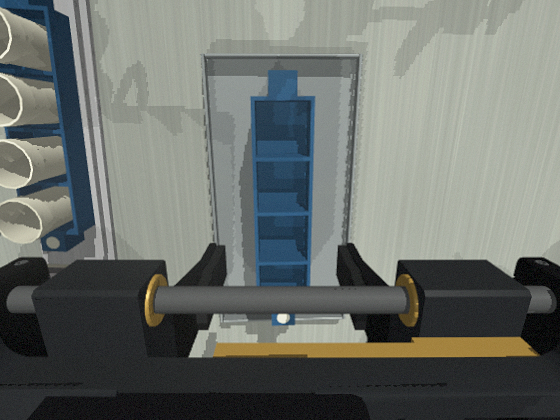

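View pics/s38.png

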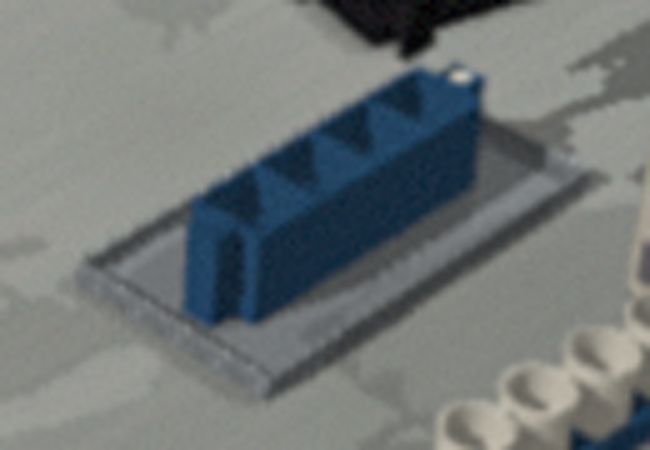

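Request:
apply_moves --pt "-0.01 0 -0.004" --pt "-0.016 0 -0.01" --pt "-0.016 0 -0.016" --pt "-0.012 0 -0.02" --pt "-0.006 0 -0.02" --pt "0 0 -0.018" --pt "0 0 -0.01" --pt "0 0 -0.004" --pt "0 0 0" --twist '[0, 0, 0, 0, 0, 0, 0, 0, 0]' --claw '[1, 1, 1, 1, 1, 1, 1, 1, 1]'

```text
time_s: 90.05
tcp_pos: [0.4415, 0.1794, 0.219]
ee_rot: [[-0.044, -0.999, -0.006], [-0.011, -0.006, 1.0], [-0.999, 0.044, -0.011]]
wrist_force: [-0.1, -0.1, -0.7]
gripper_width: 1.0
```

```bash
python3 settle.py 3; python3 q.py
python3 - <<'E'
from h import *
t=cap("top","t40"); s=cap("scene","s40"); w=cap("wrist","w40")
pots=[d["mask"] for d in imaging.regions_of("pot1",t) if d["p"]>.2]; print(len(pots))
for i in(.2186,.2236):
    v,e=fitfull(t,(.6447,i,-.0501),.006,pots); print("A",v,e,"p1",rackpts(*v,[[0,.069,0]])[0])
for k in pots:
    print(ray([np.argwhere(k).mean(0)[::-1]],t,.056)[0].round(4))
v,e=fitfull(t,(.5827,-.3175,.1353),0,pots); print("R",v,e)
v,e=fitfull(t,(.4357,.2888,.01),.033,pots); print("top of stack",v,e)
print("tray",[ (d["p"],d["centre"]) for d in imaging.regions_of("tray",t)][:1])
E
```

```text
90.2 [ 41.041   9.721 -19.064  -1.282 -63.517 -40.035] [ 0.44  0.21  0.23  0.01 -0.03 -0.15] [0.4417 0.1805 0.219 ] [-0.0434 -0.0112] pitch 92.302 1.0 [-0.6  0.  -0.2] [ -0.19 -26.84  17.44   3.94  -0.12  -0.  ]
6
A [ 0.64711969  0.22084808 -0.05780579] 1.426414373088685 p1 [0.65110607 0.28973283 0.        ]
A [ 0.64725738  0.22081229 -0.05604987] 1.4287079510703364 p1 [0.6511228  0.28970394 0.        ]
[ 0.5883 -0.3829  0.056 ]
[ 0.5765 -0.2926  0.056 ]
[0.6399 0.1509 0.056 ]
[0.6417 0.1952 0.056 ]
[0.6448 0.2403 0.056 ]
[ 0.5797 -0.3378  0.056 ]
R [ 0.58268333 -0.32067905  0.13498052] 1.7160087719298245
top of stack [ 0.43883611  0.27971017 -0.02233259] 4.1418103448275865
tray [(0.86, [181.0, 308.1])]
```

View pics/t40.png

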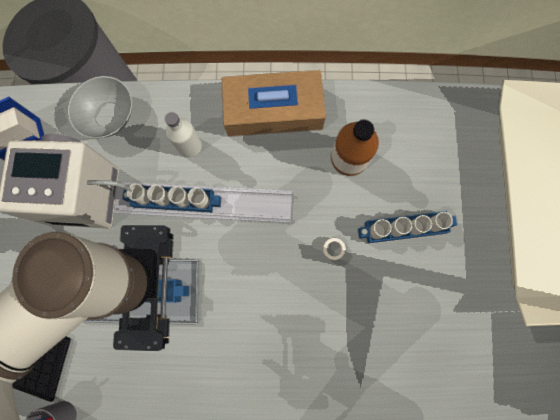

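View pics/w40.png

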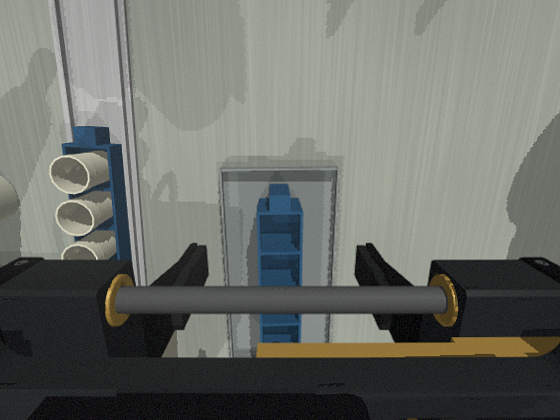

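Run:
```python
from h import *
print(job.finish_job())
```

```text
the job is handed in; nothing more can be done
None
```

I moved four pots and slid rack A under the nozzle. The four leftover pots are in the rack right of the tape roll, and the two empty racks are stacked in the tray. The job is handed in at about 90 s; no verdict is reported.

- **Pots:** Eight were present, and rack A held one. Two came from the rack beside the tray and one from the lower right rack. The other pot from that rack went into the free pocket of the rack right of the tape roll, which now holds all four leftovers.
- **Rack A under the nozzle:** I slid it about 96 mm by its rear lug, with under 3 N at the wrist whenever I read it. I put pocket 1 at y of about 0.288 to 0.291 m, against the nozzle at about 0.290 m.
- **Where the cameras disagreed:** Measuring the first pot's rim, the top camera put it about 3 mm short of the nozzle and the scene camera about 3 mm beyond. Both are inside the 7 mm limit. The last automatic outline fits of rack A, the leftover rack and the stack were poor, because pots or the arm hid parts of them. I relied on the lug, the pot positions and the arm's measured positions instead.
- **Stack:** The last scene and wrist pictures show the two racks flat and square in the tray. The arm's position at the two releases differed by under 1 mm.
- **Other things:** The reagent bottle, spray bottle and tape roll look unmoved in the last picture, and the gripper was open and clear of everything.
- **Tool tilt:** The tool drifted up to about 5° off vertical during fast moves. I brought that down before lifting the racks, and no pot or rack was left leaning.

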